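# Spoon condenser lenses into the loading jig and wedge it tight

### The arm

A 6-joint arm with a two-finger parallel gripper is mounted at the origin on the work surface. World frame = base frame: x ahead of the robot, y to its left, z up, the work surface at z = 0. Lengths are in m, angles in rad, forces in N, time in s.
With the tool pointing down it reaches from about 0.375 to 0.975 m from the base axis. Payload 3.8 kg.
Tool frame: the origin (TCP) lies on the centre line of the jaws, within the pads' length; the fingertips stand 8 mm ahead of it and the grasp point (between the pads) lies 11 mm behind it; z points along the fingers, y is the direction in which the jaws open and shut (so a half turn about z gives the same grasp; the last joint's range is limited). The gripper opens to 85 mm and grips with 20 to 120 N. Pads are 22 mm wide; open, the fingers measure 114 mm over their backs; the gripper's body (76 mm by 85 mm) begins 54 mm behind the grasp point. The pads swing forward as they close: fully open they stand 13 mm farther back than shut.
Start: joints at [-1.209, 0.264, 1.604, -0, 1.274, -0.037], TCP at [0.262, -0.622, 0.239] pointing down, gripper open.
Joint ranges: [-2.63, 2.63], [-0.94, 2.18], [0.31, 2.57], [-1.31, 4.45], [0, 2.66], [-2.55, 2.55]. Speed limits (rad/s): [2.57, 2.57, 3.14, 3.14, 3.14, 3.14].

### API

Orientations are given as a rotation vector (axis times angle).
In Python, from workcell import bot gives the robot as it stands.
- The arm moves only by the tool arm_command, never from a script. Its arguments are lists of equal length, an entry for each row: "slide": the shift along the tool's x, y, z in m, a list of three; "angular": the turn, a rotation vector about the tool's x, y, z in degrees, a list of three; "hand": the finger opening in m, from 0 to 0.0854. A call has exactly 8 rows; each row shifts and turns the pose as measured when the row begins, along the tool's axes as they then stand; what a row does not reach is not made up. A row lasts 1/10 s, in which the tool goes at most 50 mm and 8.59 degrees, less where a joint would pass 70% of its speed; a pose out of reach is approached as far as the arm can. A call is refused whole if a number of a shift passes 0.05 or a number of a turn 8.59, either way. A call with a gripper value outside its range is refused whole. The fingers move at their own pace and stop on an object; "squeeze" is the grip in N (left out, the last holds). Time passes only in rows, so rows that do not move let the fingers close, or fill a call up. It gives the time, the measured TCP pose, the force and the opening at its end, in the units of the state.
- bot.read_state(): the state, without advancing time (a new reading comes with each control period).
- bot.read_camera(name): name is "scene" or "top" or "wrist"; returns the picture (420x560x3 uint8, red, green, blue); there is no depth.
- bot.get_calibration(name): a dict with "fx", "fy", "cx", "cy" (pixels), "R" (3x3) and "t" (3): a world point X has camera coordinates R X + t. Camera axes: x right, y down, z forward; pixel columns grow to the right and rows downward; lengths in m; the calibration is good to about 2 mm. A picture is of the moment at which its call begins: read the wrist's pose just before it. get_calibration takes no time and is no camera call; for the wrist camera it gives the pose at the moment of the call.
- bot.finish_job(): hands the job in, once; it reports no verdict.
The state is a dict: "time": time; "q": joint angles; "joint_vel": joint speeds; "joint_torque": joint torques, N m; "tool_pos": TCP position; "tcp_rot": TCP orientation; "wrist_force": force on the tool from outside, world axes, zero at the start; "torque": the same for the moment, N m; "width": opening from 0.0 (shut) to 1.0 (fully open).
Only numpy, scipy, OpenCV 4.12 (cv2) and the standard library are available. Lean on these libraries where they do the work, as an engineer would, in place of code of your own. Each camera call takes 0.05 s, during which the arm holds its last target.

### The job

Use the lens spoon to carry each amber lens from the blue tray into the white rack of the jig, one lens to a compartment, never touching a lens with the gripper and leaving the clutter on the bench alone. Then set the spoon back upright on its green mat. Last, put the red-headed taper key, blade first, into the channel between the dark fence and the brass clamp bar and tap it home until its head meets the end of the fence and it is tight, and let go of everything.

Things in the scene. Friction and masses are not known exactly. Their poses are not given: they have to be found in the camera images.
- lens1: amber glass lens, one of 3 or 4 present (None if absent): a thick lentil 28 mm across, 14 mm thick, widest 7 mm up, so its rim overhangs the floor; slippery (friction about 0.15), 15 g. Origin: centre of its underside, z up. Starts flat on the tray floor, centre 21 to 52 mm from the tray's back wall, at least 40 mm from the next lens
- lens2: amber glass lens, one of 3 or 4 present (None if absent): a thick lentil 28 mm across, 14 mm thick, widest 7 mm up, so its rim overhangs the floor; slippery (friction about 0.15), 15 g. Origin: centre of its underside, z up. Starts flat on the tray floor, centre 21 to 52 mm from the tray's back wall, at least 40 mm from the next lens
- lens3: amber glass lens, one of 3 or 4 present (None if absent): a thick lentil 28 mm across, 14 mm thick, widest 7 mm up, so its rim overhangs the floor; slippery (friction about 0.15), 15 g. Origin: centre of its underside, z up. Starts flat on the tray floor, centre 21 to 52 mm from the tray's back wall, at least 40 mm from the next lens
- lens4: amber glass lens, one of 3 or 4 present (None if absent): a thick lentil 28 mm across, 14 mm thick, widest 7 mm up, so its rim overhangs the floor; slippery (friction about 0.15), 15 g. Origin: centre of its underside, z up. Starts flat on the tray floor, centre 21 to 52 mm from the tray's back wall, at least 40 mm from the next lens
- tray: fixed blue-walled lens tray, 120 mm deep (x), 232 wide (y). White floor, its surface 3 mm above the bench. Walls 18 mm high at the back (+x) and both sides (inside width 226), open at the front (-x). Origin: centre of the underside; +x points to the back wall, inner face at x = +57 mm. A lens pushed against that wall by the level spoon rides over the lip into the pocket
- spoon: loose steel lens spoon with a black upright grip post, 60 g, stands by itself on its flat bottom. Origin: bottom, under the axis of the post; +x to the nose, z up. Post 24 mm (x) by 16 mm (y), from 4 to 85 mm up, to be gripped across the 16 mm. Foot plate 40 (x) by 36 mm (y), 4 mm high, about the origin; a 14 mm wide shank, 6 mm high, joins it to the pocket
- spoon_pocket (a point): middle of the spoon's pocket floor (67.5 mm in front of the spoon's origin, 2.6 mm up). The pocket holds one lens: 31 mm long (x) by 32 mm wide inside, side and back walls 9 mm high. A lens stays in it while the spoon is level within about 15 degrees and slides out over the lip when the nose is tipped down by 40 degrees or more
- spoon_nose (a point): front edge of the spoon's lip, at its bottom, 95 mm in front of the spoon's origin. The lip rises from 1 mm here to 3.4 mm at the pocket (12 mm back); beside it the side walls flare to 43 mm overall width. A lens just scooped may still sit half on the lip: raising the nose by about 20 degrees lets it slide back into the pocket
- mat: green mat, flat (under 1 mm), 160 mm (x) by 90 mm (y): the spoon's place. Its origin lies 40 mm from the middle of the mat towards its -x end, so the mat spans x -40 to 120, y -45 to 45 mm; the spoon fits with its origin here and its nose along the mat's x. Its post and its pocket must both be over the mat
- jig: fixed loading jig. Origin: underside of its 6 mm aluminium plate, below the middle of the rack; the plate spans x -150 to 70, y -115 to 70 mm. White rack of 2 x 2 compartments, 126 mm square about the origin, outer walls 4 mm, inner cross walls 14 mm thick, tops 36 mm above the bench. On its -y side is the wedge channel along x. Key home: key origin at x = -107, y = -88.5 mm, on the plate, axes parallel to the jig's
- channel_mouth (a point): where the key enters, at the fence's inner corner on the plate: jig x = -95, y = -98 mm, 6 mm up, axes as the jig's. The dark fence (12 mm thick, top 30 mm above the bench) runs 120 mm to +x from here, inner face in this y. The brass clamp bar faces it, 22 mm away at the mouth (+y side), closing by 0.12 mm per mm towards +x, 115 mm long, top 30 mm above the bench
- cell1 (a point): middle of the floor of rack compartment 1 (52 mm square inside, floor 6 mm above the bench, walls 30 mm high above it), axes as the jig's
- cell2 (a point): middle of the floor of rack compartment 2 (52 mm square inside, floor 6 mm above the bench, walls 30 mm high above it), axes as the jig's
- cell3 (a point): middle of the floor of rack compartment 3 (52 mm square inside, floor 6 mm above the bench, walls 30 mm high above it), axes as the jig's
- cell4 (a point): middle of the floor of rack compartment 4 (52 mm square inside, floor 6 mm above the bench, walls 30 mm high above it), axes as the jig's
- clamp (a joint): brass clamp bar, travel in m: 0 when slack; the key pushes it towards the rack (+y of the jig) against a spring of 2.5 N plus 2.5 N per mm; about 0.003 when the key is fully home. Driving the key takes up to about 10 N, and it stays where it is driven
- key: loose oiled taper key, 150 g, 104 mm long, 22 mm high, lying flat. Origin: underside, centre of its red head (24 mm along x, 31 along y, gripped across the 31). Grey blade from x = 12 to 92 mm: straight side at y = -9.5 (goes along the fence), other side tapers from y = +15.5 at the head to +6 mm near the nose (corners cut off). Free until 25 mm short of home; home when the head meets the fence end
- cup: bystander to leave alone: white paper cup, 76 mm across, 90 mm high
- tape: bystander to leave alone: blue roll of tape, 90 mm across, 22 mm high, lying flat
- driver: bystander to leave alone: screwdriver with a yellow handle, lying across the back
- jar: bystander to leave alone: small jar, 48 mm across, 60 mm high
- cap: bystander to leave alone: black lens cap, 54 mm across, 12 mm high
- sink: bystander to leave alone: dark finned heat sink 60 x 40 x 20 mm
- spray: bystander to leave alone: white bottle with a blue band and a red cap, 56 mm across, 150 mm high
Mind the look-alikes: they are no part of the job. Of the things shaped like the key, the bare steel one is meant.

How it is judged:
By the outcome, as a careful person would: the job done as asked, in the order asked, and still so for the second after the job is handed in, with the robot touching nothing.
Of lens1, lens2, lens3, lens4 only 3 to 4 are there at a start; the rules pass over those that are not, and their reading is None.
At some moment in a run one of key, spoon may be knocked a few centimetres aside while the robot is not near it.
It also fails if it takes over 210 s, if anything falls off the work surface, if the arm or the gripper's body presses on something with over 40 N, if the wrist force passes 120 N, or if a joint passes its speed limit or range.

## Working session

There is one attempt and no reset: what is moved stays moved. The work goes in short steps, Python scripts to look and compute and a tool call to move; the robot and the scene stay as the last step left them, time stands still between calls to the robot, and variables do not carry over. Pictures are saved under pics/ and viewed, and the job is handed in when it is done.

Besides the shell and the picture viewer there is one more tool, called as name(argument=value, ...) on one line, values as JSON. arm_command: Moves the arm, as the interface text tells. Its arguments: {"type":"object","properties":{"slide":{"type":"array","items":{"type":"array","items":{"type":"number"}}},"angular":{"type":"array","items":{"type":"array","items":{"type":"number"}}},"hand":{"type":"array","items":{"type":"number"}},"squeeze":{"type":"number"}},"required":["slide","angular","hand"]}

```bash
ls; mkdir -p pics; cat > h.py <<'E'
import numpy as np,cv2
from workcell import bot
from scipy.spatial.transform import Rotation as Ro
def save(n,im,s=1.0):
    im=im[:,:,::-1]
    if s!=1: im=cv2.resize(im,None,fx=s,fy=s,interpolation=cv2.INTER_CUBIC)
    cv2.imwrite('pics/'+n+'.png',im)
def ray(c,u,v,z):
    d=np.array([(u-c['cx'])/c['fx'],(v-c['cy'])/c['fy'],1.]);R=np.array(c['R']);t=np.array(c['t'])
    o=-R.T@t; w=R.T@d
    return o+w*(z-o[2])/w[2]
def proj(c,X):
    p=np.array(c['R'])@np.array(X)+np.array(c['t']);return np.array([c['fx']*p[0]/p[2]+c['cx'],c['fy']*p[1]/p[2]+c['cy']])
def tri(c1,p1,c2,p2):
    A=[];b=[]
    for c,p in((c1,p1),(c2,p2)):
        R=np.array(c['R']);t=np.array(c['t']);d=R.T@np.array([(p[0]-c['cx'])/c['fx'],(p[1]-c['cy'])/c['fy'],1.]);d/=np.linalg.norm(d)
        P=np.eye(3)-np.outer(d,d);A.append(P);b.append(P@(-R.T@t))
    return np.linalg.lstsq(np.vstack(A),np.hstack(b),rcond=None)[0]
E
python3 - <<'E'
from h import *
import pickle
s=bot.read_state();print(s)
for n in('scene','top','wrist'):
    c=bot.get_calibration(n);im=bot.read_camera(n);save(n+'0',im,1.4);np.save(n+'0.npy',im);pickle.dump(c,open(n+'0.pkl','wb'));print(n,c)
E
```

```text
pics
{'time': 0.0, 'q': array([-1.20888464e+00,  2.64751668e-01,  1.60541433e+00,  6.67786170e-06,
        1.27368547e+00, -3.68963993e-02]), 'joint_vel': array([-2.33213594e-04, -8.81308298e-04,  3.30362600e-04, -2.35433752e-04,
        1.67689869e-05, -5.70207846e-04]), 'joint_torque': array([ 1.15896259e-03, -5.15103829e+01, -3.67317045e+01,  3.99156659e-05,
        1.29327938e-02, -1.70644017e-05]), 'tool_pos': array([ 0.26186059, -0.6213462 ,  0.23794122]), 'tcp_rot': array([-3.07715603e+00, -6.21858291e-01,  5.63771308e-04]), 'wrist_force': array([-0.13203698,  0.10186925, -0.2997719 ]), 'torque': array([-0.00892826, -0.02953511, -0.01331042]), 'width': 1.000459628360535}
scene {'fx': 425.6935404189945, 'fy': 425.6935404189945, 'cx': 279.4521314217298, 'cy': 207.23717707776393, 'R': array([[ 0.66069546,  0.75061491,  0.00766616],
       [ 0.60541909, -0.52679996, -0.59661506],
       [-0.44378962,  0.3988221 , -0.80249094]]), 't': array([-0.3632179 , -0.28956235,  1.5395963 ])}
top {'fx': 469.7358063682824, 'fy': 469.7358063682824, 'cx': 273.1836758519025, 'cy': 204.7497094969112, 'R': array([[ 0.02440612, -0.99964352, -0.01082482],
       [-0.98171141, -0.02192051, -0.18910896],
       [ 0.18880426,  0.01524226, -0.98189644]]), 't': array([0.01412076, 0.55242211, 1.09259919])}
wrist {'fx': 328.9711370341178, 'fy': 328.9711370341178, 'cx': 281.2011548728765, 'cy': 206.53414935179956, 'R': array([[ 3.88559835e-01, -9.21423116e-01, -8.33750768e-04],
       [-8.89864252e-01, -3.75486089e-01,  2.59136664e-01],
       [-2.39087574e-01, -9.99481745e-02, -9.65840305e-01]]), 't': array([-0.67329431, -0.03460732,  0.37740367])}
```

View pics/top0.png

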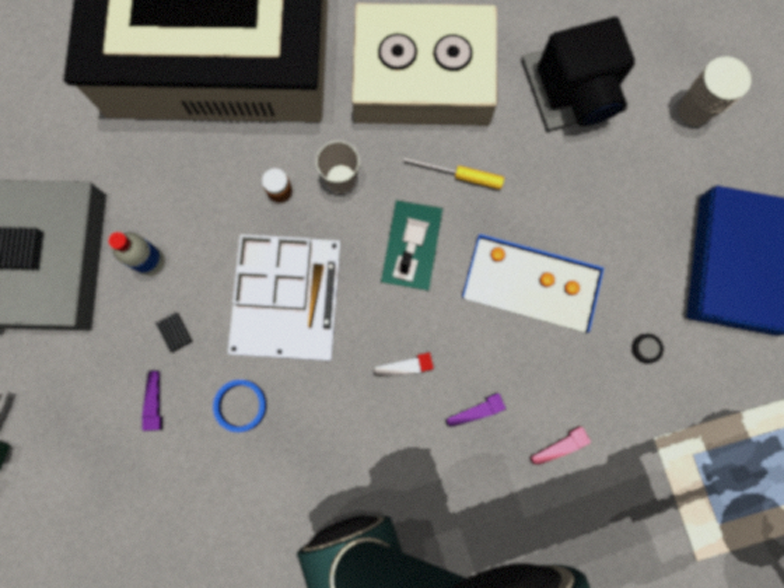

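View pics/scene0.png

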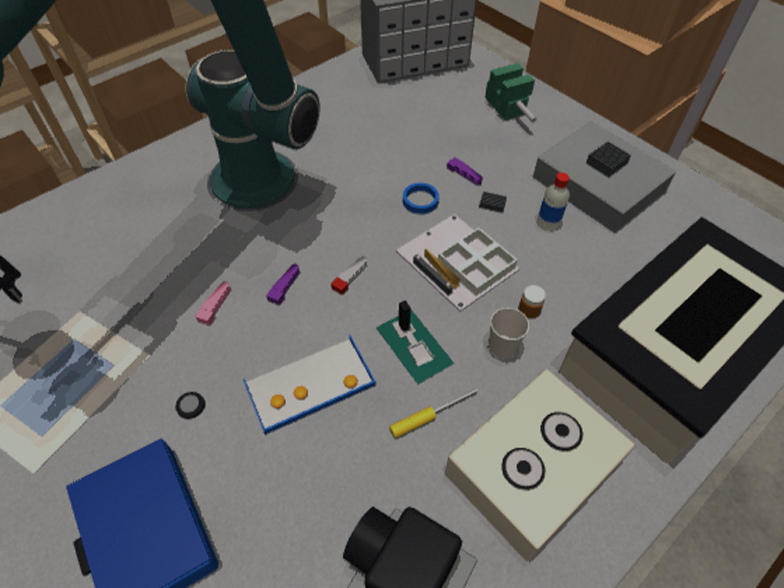

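View pics/wrist0.png

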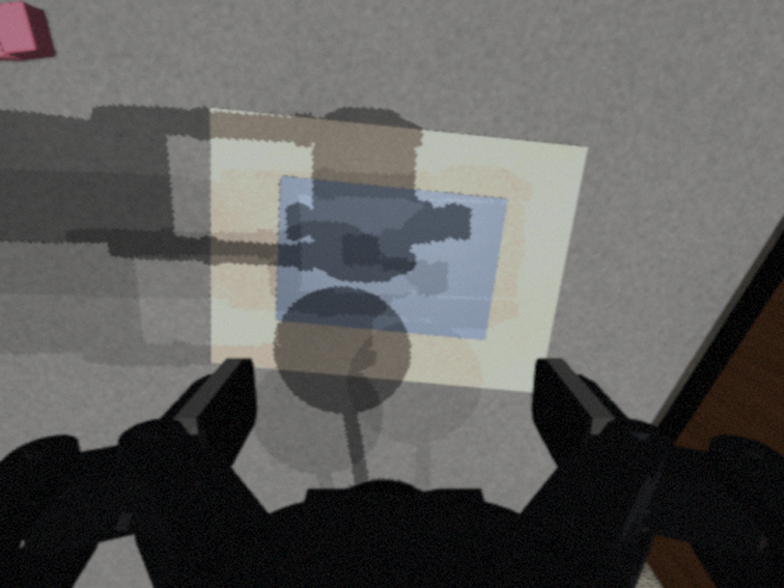

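```bash
python3 - <<'E'
from h import *
import pickle
t=np.load('top0.npy');c=pickle.load(open('top0.pkl','rb'))
save('crop1',t[130:340,150:440],2.7)
s=1.4
for n,p,z in[('tray bl',(478,237),.018),('tray br',(603,268),.018),('tray fr',(589,331),.018),('tray fl',(463,297),.003),('mat tl',(397,201),0),('mat tr',(442,208),0),('mat br',(431,290),0),('mat bl',(382,283),0),('post top',(406,258),.085),('jig tl',(240,235),.006),('jig tr',(340,241),.006),('jig br',(332,359),.006),('jig bl',(229,354),.006),('keyhead',(425,362),.02),('keynose',(376,371),.02),('lA',(498,254),.014),('lB',(547,280),.014),('lC',(572,288),.014)]:
    print(n,ray(c,p[0]/s,p[1]/s,z).round(3))
E
```

```text
tray bl [ 0.654 -0.144  0.018]
tray br [ 0.602 -0.368  0.018]
tray fr [ 0.487 -0.339  0.018]
tray fl [ 0.546 -0.118  0.003]
mat tl [0.726 0.005 0.   ]
mat tr [ 0.714 -0.08   0.   ]
mat br [ 0.558 -0.061  0.   ]
mat bl [0.569 0.029 0.   ]
post top [ 0.596 -0.012  0.085]
jig tl [0.652 0.293 0.006]
jig tr [0.645 0.108 0.006]
jig br [0.428 0.114 0.006]
jig bl [0.433 0.298 0.006]
keyhead [ 0.425 -0.05   0.02 ]
keynose [0.408 0.035 0.02 ]
lA [ 0.624 -0.181  0.014]
lB [ 0.578 -0.268  0.014]
lC [ 0.565 -0.313  0.014]
```

View pics/crop1.png

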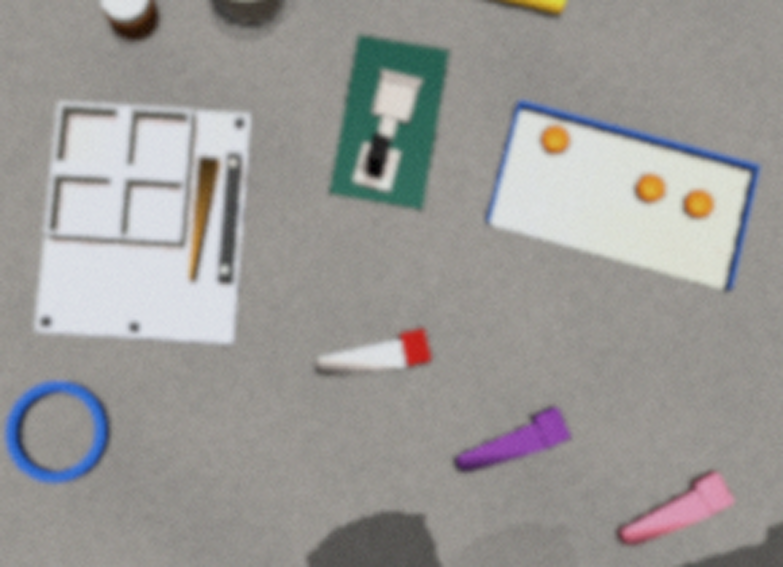

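```bash
cat >> h.py <<'E'
def tool():
    s=bot.read_state();return np.array(s['tool_pos']),Ro.from_rotvec(s['tcp_rot']),s
def Rdown(yaw):
    # tool z down, tool x heading 'yaw' (rad) in world
    x=np.array([np.cos(yaw),np.sin(yaw),0]);z=np.array([0,0,-1.]);return Ro.from_matrix(np.c_[x,np.cross(z,x),z])
def plan(P,R=None):
    p,r,s=tool();R=r if R is None else R
    d=r.inv().apply(np.array(P)-p);w=(r.inv()*R).as_rotvec(degrees=True)
    # shift after full turning
    d2=R.inv().apply(np.array(P)-p)
    x=r.as_matrix()
    print('t%.2f pos'%s['time'],p.round(4),'xhead %.2f'%np.degrees(np.arctan2(x[1,0],x[0,0])),'z',x[:,2].round(4),'F',np.round(s['wrist_force'],1),'w %.3f'%s['width'])
    print(' turn deg',w.round(2),' shift now mm',(1000*d).round(1),' after turn',(1000*d2).round(1))
E
python3 - <<'E'
from h import *
p,r,s=tool();c=bot.get_calibration('wrist');R=np.array(c['R'])
o=-R.T@c['t'];print(o,r.inv().apply(o-p),r.as_matrix().round(3)); print('cam axes in tool',(r.as_matrix().T@R.T).round(3))
plan([.42,-.12,.33],Rdown(0))
E
```

```text
[ 0.32107116 -0.59571376  0.3730775 ] [ 0.06453335 -0.00103268 -0.13485012] [[ 0.922  0.388 -0.001]
 [ 0.388 -0.922  0.002]
 [ 0.    -0.002 -1.   ]]
cam axes in tool [[ 0.    -0.966 -0.259]
 [ 1.    -0.     0.001]
 [-0.001 -0.259  0.966]]
t0.15 pos [ 0.2619 -0.6215  0.2382] xhead 22.85 z [-6.0e-04  1.7e-03 -1.0e+00] F [-1.1 -0.  -0. ] w 0.999
 turn deg [-1.000e-01  2.000e-02  2.285e+01]  shift now mm [ 340.4 -400.9  -91. ]  after turn [ 158.1 -501.5  -91.8]
```

arm_command(slide=[[0,0,-0.03],[0,0,-0.03],[0,0,-0.03],[0.015,-0.05,0],[0.015,-0.05,0],[0.015,-0.05,0],[0.015,-0.05,0],[0.015,-0.05,0]], angular=[[0,0,7.6],[0,0,7.6],[0,0,7.6],[0,0,0],[0,0,0],[0,0,0],[0,0,0],[0,0,0]], hand=[0.085,0.085,0.085,0.085,0.085,0.085,0.085,0.085])

```text
time: 0.95
tool_pos: [0.3367, -0.3815, 0.3268]
tcp_rot: [-3.132, 0.04, 0.006]
wrist_force: [1.6, 0.7, 0.2]
width: 0.99
```

arm_command(slide=[[0.015,-0.05,0],[0.015,-0.05,0],[0.015,-0.05,0],[0.015,-0.05,0],[0.015,-0.05,0],[0,0,0],[0,0,0],[0,0,0]], angular=[[0,0,0],[0,0,0],[0,0,0],[0,0,0],[0,0,0],[0,0,0],[0,0,0],[0,0,0]], hand=[0.085,0.085,0.085,0.085,0.085,0.085,0.085,0.085])

```text
time: 1.75
tool_pos: [0.4129, -0.1372, 0.3276]
tcp_rot: [-3.13, 0.027, 0.003]
wrist_force: [-0.7, -0.6, -0.2]
width: 0.996
```

```bash
cat > snap.py <<'E'
from h import *
import pickle,sys
n=sys.argv[1]; cam=sys.argv[2] if len(sys.argv)>2 else 'wrist'
c=bot.get_calibration(cam);im=bot.read_camera(cam);save(n,im,1.4);np.save(n+'.npy',im);pickle.dump(c,open(n+'.pkl','wb'))
E
python3 snap.py w1; python3 -c "
from h import *
plan([.42,-.12,.33],Rdown(0))"
```

```text
t1.80 pos [ 0.4128 -0.1376  0.3275] xhead -1.05 z [-0.0019  0.0111 -0.9999] F [-0.  -0.1 -0.5] w 0.998
 turn deg [-0.63  0.12 -1.05]  shift now mm [  6.9 -17.8  -2.3]  after turn [  7.2 -17.6  -2.5]
```

View pics/w1.png

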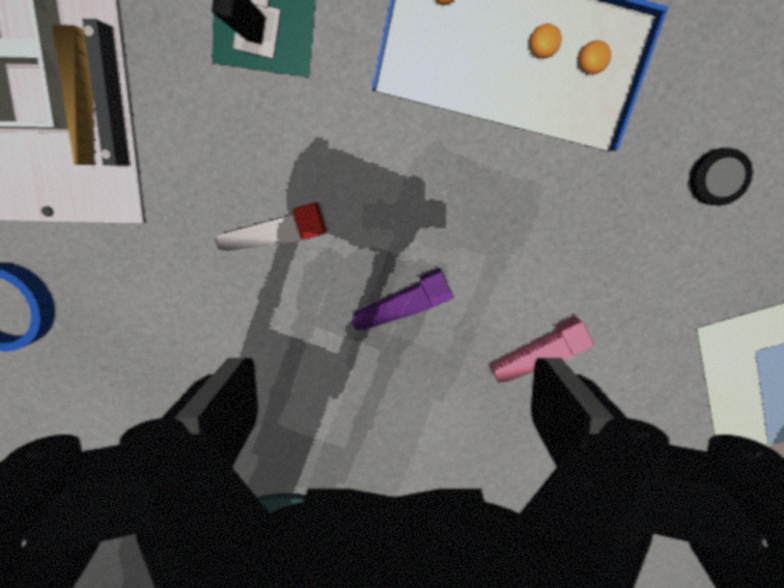

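arm_command(slide=[[0.04,0.0,0],[0.04,0.0,0],[0.04,0,0],[0.04,0,0],[0,0,0],[0,0,0],[0,0,0],[0,0,0]], angular=[[-0.2,0,-0.3],[-0.2,0,-0.3],[-0.2,0,-0.3],[0,0,0],[0,0,0],[0,0,0],[0,0,0],[0,0,0]], hand=[0.085,0.085,0.085,0.085,0.085,0.085,0.085,0.085])

```text
time: 2.6
tool_pos: [0.5731, -0.1547, 0.3236]
tcp_rot: [3.14, -0.039, -0.013]
wrist_force: [0.1, -0.2, 0.4]
width: 0.997
```

```bash
python3 snap.py w2; python3 -c "
from h import *
plan([.42,-.12,.33],Rdown(0))"
```

```text
t2.65 pos [ 0.573  -0.1547  0.3237] xhead -1.41 z [-0.0079 -0.0018 -1.    ] F [ 0.  -0.7  0.2] w 0.993
 turn deg [ 0.11  0.45 -1.41]  shift now mm [-153.9  -30.9   -5.1]  after turn [-153.   -34.7   -6.3]
```

View pics/w2.png

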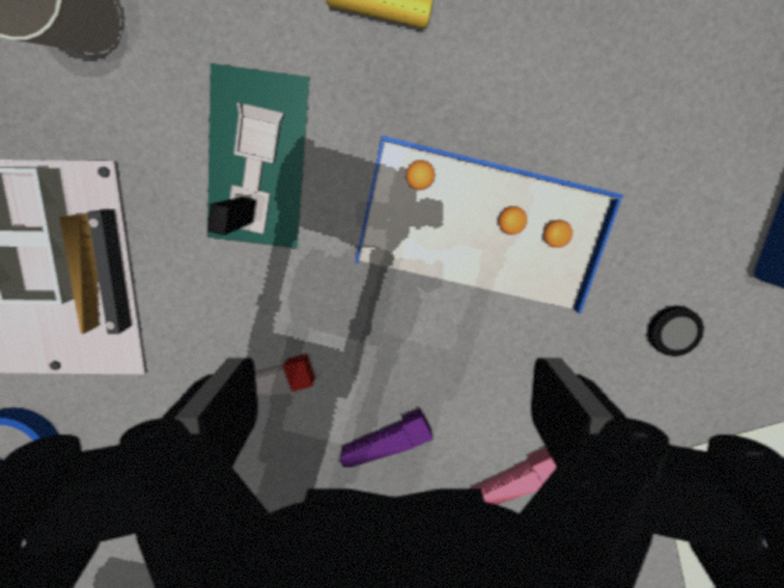

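arm_command(slide=[[0.0,-0.05,0],[0.0,-0.05,0],[0.0,-0.05,0],[0,-0.05,0],[0,-0.05,0],[0,-0.05,0],[0,0,0],[0,0,0]], angular=[[0,0,0],[0,0,0],[0,0,0],[0,0,0],[0,0,0],[0,0,0],[0,0,0],[0,0,0]], hand=[0.085,0.085,0.085,0.085,0.085,0.085,0.085,0.085])

```text
time: 3.45
tool_pos: [0.5761, 0.148, 0.3282]
tcp_rot: [3.139, -0.052, 0.003]
wrist_force: [0.3, 0.0, -0.4]
width: 0.993
```

```bash
python3 snap.py w3; python3 -c "
from h import *
plan([.42,-.12,.33],Rdown(0))"
```

```text
t3.50 pos [0.5761 0.1479 0.3283] xhead -1.95 z [ 0.0017 -0.001  -1.    ] F [ 0.5  0.8 -0.1] w 0.994
 turn deg [ 0.06 -0.1  -1.95]  shift now mm [-146.8  273.    -1.7]  after turn [-156.1  267.9   -1.7]
```

View pics/w3.png

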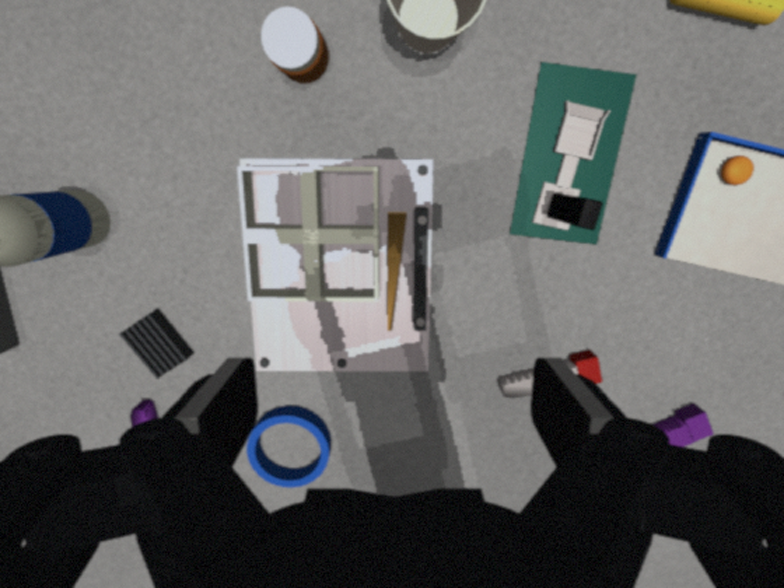

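```bash
cat > meas.py <<'E'
from h import *
import pickle
D={}
for n in('w2','w3','top0','w1'):
    D[n]=(np.load(n+'.npy'),pickle.load(open(n+'.pkl','rb')))
def mask(im,lo,hi):
    h=cv2.cvtColor(im,cv2.COLOR_RGB2HSV);return cv2.inRange(h,np.array(lo),np.array(hi))
def blobs(m,amin):
    n,l,s,c=cv2.connectedComponentsWithStats(m);return [(c[i],s[i],l==i) for i in range(1,n) if s[i][4]>=amin]
E
python3 - <<'E'
from meas import *
print('lenses')
L={}
for n in D:
    im,c=D[n]
    b=blobs(mask(im,(8,150,80),(20,255,255)),40)
    for cc,s,_ in b:
        if s[4]<900 and .7<s[2]/s[3]<1.4: print(n,cc.round(1),s[4],ray(c,*cc,.010).round(4)); L.setdefault(n,[]).append(cc)
print('mat')
for n in('w2','w3','top0'):
    im,c=D[n]
    m=mask(im,(70,90,20),(95,255,200)); m=cv2.morphologyEx(m,cv2.MORPH_OPEN,np.ones((3,3)))
    b=max(blobs(m,500),key=lambda q:q[1][4])
    cs=cv2.findContours(b[2].astype(np.uint8),0,1)[0];k=max(cs,key=cv2.contourArea)[:,0,:]
    P=np.array([ray(c,u,v,0.0005)[:2] for u,v in k],np.float32)*1000
    print(n,cv2.minAreaRect(cv2.convexHull(P)))
print('jar etc; tray blue')
for n in('w2','top0'):
    im,c=D[n]
    m=mask(im,(105,120,60),(125,255,255))
    for cc,s,l in blobs(m,80): print(n,cc.round(),s)
E
```

```text
lenses
w2 [299.6 124.8] 240 [ 0.626  -0.1809  0.01  ]
w2 [365.8 157.1] 247 [ 0.5813 -0.2703  0.01  ]
w2 [398.  166.6] 253 [ 0.5672 -0.315   0.01  ]
w3 [220.6  44.2] 63 [0.7336 0.2186 0.01  ]
w3 [526.  121.2] 331 [ 0.6265 -0.1817  0.01  ]
top0 [355.2 181.2] 50 [ 0.6259 -0.1799  0.01  ]
top0 [390.4 199.3] 54 [ 0.5808 -0.2684  0.01  ]
top0 [408.1 205.1] 57 [ 0.5669 -0.3126  0.01  ]
w1 [389.2  28.8] 345 [ 0.5815 -0.2704  0.01  ]
w1 [424.3  40.5] 350 [ 0.5675 -0.3151  0.01  ]
mat
w2 ((643.4756469726562, -25.10274887084961), (88.03071594238281, 158.31126403808594), 81.3809585571289)
w3 ((643.394775390625, -25.195091247558594), (88.37189483642578, 158.62710571289062), 81.32500457763672)
top0 ((643.1300659179688, -23.81216049194336), (85.60076904296875, 155.19610595703125), 81.30682373046875)
jar etc; tray blue
w2 [384. 143.] [273  98 171 125 771]
w2 [264. 139.] [256 102  18  76 119]
w2 [ 14. 304.] [  0 297  29  18 203]
top0 [531. 186.] [ 498  133   62  106 5489]
top0 [390. 181.] [342 168  89  38 168]
top0 [170. 290.] [152 272  38  36 422]
```

```bash
python3 - <<'E'
from meas import *
im,c=D['w2']
save('w2tray',im[85:235,245:455],3.7)
m=mask(im,(105,120,60),(125,255,255))
m[:,:250]=0;m[235:]=0;m[:85]=0;m[:,450:]=0
# columns: back wall upper & lower edge
U=[];Lo=[]
for u in range(285,435,5):
    v=np.where(m[:160,u])[0]
    v=v[(v<115+ (u-273)*0.26+0)]
    if len(v): U.append((u,v.min()-.5));Lo.append((u,v.max()+.5))
for nm,E,z in(('outer top',U,.018),('inner',Lo,.018)):
    P=np.array([ray(c,u,v,z)[:2] for u,v in E]);k=np.polyfit(P[:,1],P[:,0],1);print(nm,k,np.degrees(np.arctan(k[0])),np.std(P[:,0]-np.polyval(k,P[:,1])))
for p in [(382,138),(621,196),(580,311),(358,262)]: print(ray(c,p[0]/1.4,p[1]/1.4,.018).round(4),ray(c,p[0]/1.4,p[1]/1.4,.003).round(4))
E
```

```text
outer top [0.25987402 0.69986546] 14.567454784912458 0.00035967084143127034
inner [0.25974401 0.69657008] 14.560477072927416 0.0003704235381852862
[ 0.6595 -0.1468  0.018 ] [ 0.6602 -0.1465  0.003 ]
[ 0.6022 -0.3697  0.018 ] [ 0.6009 -0.377   0.003 ]
[ 0.4892 -0.3406  0.018 ] [ 0.4842 -0.3469  0.003 ]
[ 0.5451 -0.1198  0.018 ] [ 0.5419 -0.1186  0.003 ]
```

View pics/w2tray.png

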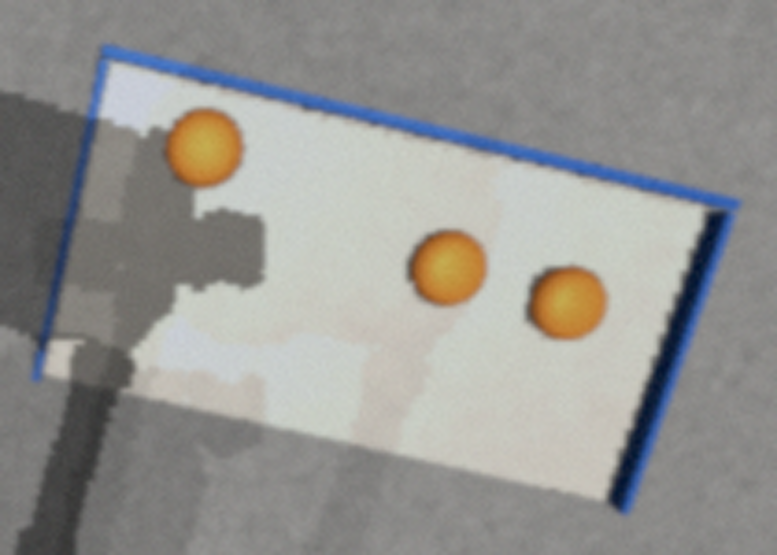

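```bash
python3 - <<'E'
from meas import *
a=cv2.resize(D['w2'][0][40:180,140:230],None,fx=4,fy=4,interpolation=cv2.INTER_CUBIC)
b=cv2.resize(D['w3'][0][40:180,360:460],None,fx=4,fy=4,interpolation=cv2.INTER_CUBIC)
save('spoon0',np.hstack([a,b]))
E
```

```text
(no output)
```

View pics/spoon0.png

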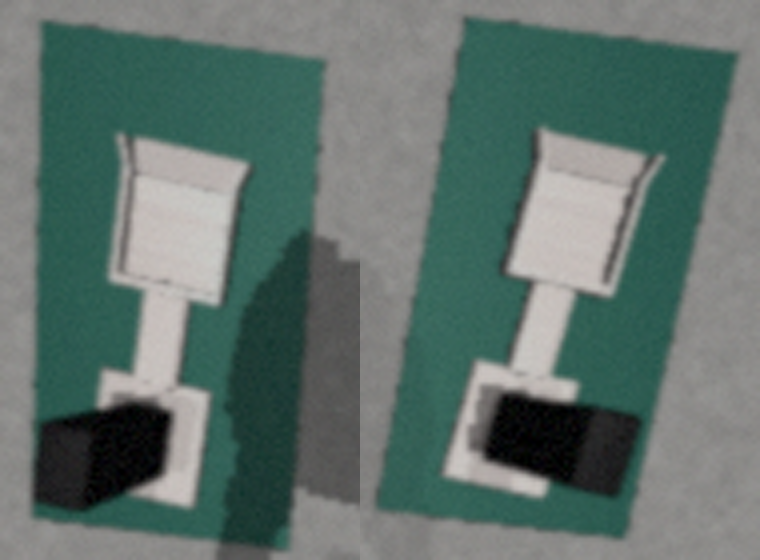

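```bash
python3 - <<'E'
from meas import *
c2=D['w2'][1];c3=D['w3'][1]
f2=lambda x,y:((x-1.5)/4+140,(y-1.5)/4+40)
f3=lambda x,y:((x-361.5)/4+360,(y-1.5)/4+40)
print('post top',tri(c2,f2(65,464),c3,f3(603,453)))
F=[ray(c3,*f3(*p),.004) for p in((478,360),(580,380),(545,497),(443,475))]
print('foot',np.mean(F,0),[ (np.linalg.norm(F[i]-F[(i+1)%4])*1000).round(1) for i in range(4)])
h=lambda a,b:np.degrees(np.arctan2(*(a-b)[1::-1]))
print('head foot',h(F[1],F[2]),h(F[0],F[3]),h(F[0],F[1])-90)
# pocket floor corners
P2=[ray(c2,*f2(*p),.009) for p in((109,282),(221,304))];P3=[ray(c3,*f3(*p),.009) for p in((503,272),(612,296))]
for P in(P2,P3): print('pocket back',np.mean(P,0),h(P[0],P[1])-90,np.linalg.norm(P[0]-P[1]))
N2=[ray(c2,*f2(*p),.001) for p in((136,137),(248,163))];N3=[ray(c3,*f3(*p),.001) for p in((542,130),(652,156))]
for P in(N2,N3): print('nose',np.mean(P,0),h(P[0],P[1])-90,np.linalg.norm(P[0]-P[1]))
E
```

```text
post top [ 0.59758598 -0.01330279  0.08199964]
foot [ 0.59776965 -0.01383316  0.004     ] [np.float64(36.1), np.float64(40.8), np.float64(37.1), np.float64(40.0)]
head foot -13.30428454791019 -14.749465263997287 -12.525207467015818
pocket back [ 0.64498948 -0.02550066  0.009     ] -12.273006021407028 0.036777787931951356
pocket back [ 0.64522008 -0.02468521  0.009     ] -13.564868091469194 0.03776526104168316
nose [ 0.68943774 -0.03665983  0.001     ] -13.850124638903878 0.03659120092564777
nose [ 0.68956087 -0.03772895  0.001     ] -14.036103590524306 0.03795371486411445
```

```bash
python3 -c "
from h import *
plan([.5977,-.0137,.17],Rdown(np.radians(-14)))"
```

```text
t3.50 pos [0.5761 0.1479 0.3283] xhead -1.95 z [ 0.0017 -0.001  -1.    ] F [ 0.5  0.8 -0.1] w 0.994
 turn deg [ 0.05 -0.11 12.05]  shift now mm [ 26.8 160.6 158.5]  after turn [ 60.1 151.6 158.3]
```

arm_command(slide=[[0,0,0.0],[0,0,0.0],[0.015,0.038,0.02],[0.015,0.038,0.03],[0.015,0.038,0.035],[0.015,0.038,0.035],[0,0,0.038],[0,0,0]], angular=[[0,0,6],[0,0,6],[0,0,0],[0,0,0],[0,0,0],[0,0,0],[0,0,0],[0,0,0]], hand=[0.085,0.085,0.085,0.085,0.085,0.085,0.07,0.06])

```text
time: 4.3
tool_pos: [0.5954, -0.0262, 0.1785]
tcp_rot: [3.113, -0.418, 0.022]
wrist_force: [-0.4, -0.2, -0.7]
width: 0.704
```

```bash
python3 snap.py w4;python3 -c "
from h import *
plan([.5977,-.0137,.054],Rdown(np.radians(-14)))"
```

```text
t4.35 pos [ 0.5977 -0.0263  0.1821] xhead -15.27 z [ 0.0191 -0.0038 -0.9998] F [ 0.1 -0.1  0.6] w 0.703
 turn deg [-0.07 -1.11 -1.26]  shift now mm [ -5.8 -12.  128. ]  after turn [ -3.1 -12.2 128.1]
```

View pics/w4.png

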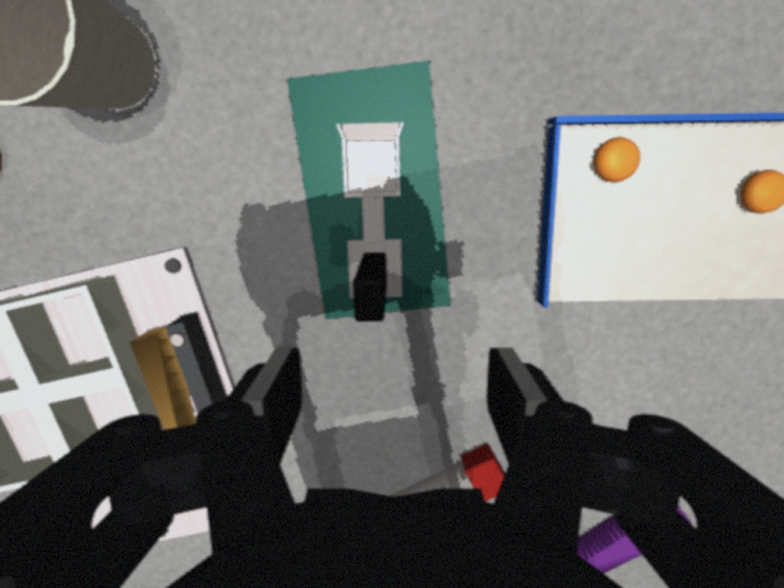

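arm_command(slide=[[-0.003,-0.012,0],[0,0,0],[0,0,0],[0,0,0.02],[0,0,0.02],[0,0,0.02],[0,0,0],[0,0,0]], angular=[[0,-1.1,-1],[0,0,0],[0,0,0],[0,0,0],[0,0,0],[0,0,0],[0,0,0],[0,0,0]], hand=[0.05,0.05,0.05,0.05,0.05,0.05,0.05,0.05])

```text
time: 5.15
tool_pos: [0.6098, -0.0093, 0.1393]
tcp_rot: [-3.115, 0.377, -0.043]
wrist_force: [1.0, -0.3, 0.2]
width: 0.585
```

```bash
python3 -c "
from h import *
plan([.5977,-.0137,.054],Rdown(np.radians(-14)))"
```

```text
t5.15 pos [ 0.6098 -0.0093  0.1393] xhead -13.80 z [ 2.760e-02  3.000e-04 -9.996e-01] F [ 1.  -0.3  0.2] w 0.585
 turn deg [-0.4  -1.53  0.21]  shift now mm [-13.    7.7  84.9]  after turn [-10.7   7.2  85.3]
```

arm_command(slide=[[-0.011,0.007,0],[0,0,0],[0,0,0],[0,0,0],[0,0,0],[0,0,0],[0,0,0],[0,0,0]], angular=[[0,-1.5,0],[0,0,0],[0,0,0],[0,0,0],[0,0,0],[0,0,0],[0,0,0],[0,0,0]], hand=[0.05,0.05,0.05,0.05,0.05,0.05,0.05,0.05])

```text
time: 5.95
tool_pos: [0.5996, -0.0137, 0.1449]
tcp_rot: [-3.112, 0.375, -0.012]
wrist_force: [0.3, 1.6, -0.0]
width: 0.588
```

```bash
python3 -c "
from h import *
plan([.5977,-.0137,.054],Rdown(np.radians(-14)))"
```

```text
t5.95 pos [ 0.5996 -0.0137  0.1449] xhead -13.74 z [ 0.0085  0.0064 -0.9999] F [ 0.3  1.6 -0. ] w 0.588
 turn deg [-0.47 -0.38  0.26]  shift now mm [-2.5  1.2 90.9]  after turn [-1.9  0.4 90.9]
```

arm_command(slide=[[-0.002,0.0,0.03],[0,0,0.03],[0,0,0.01],[0,0,0],[0,0,0],[0,0,0],[0,0,0],[0,0,0]], angular=[[-0.4,-0.4,0.2],[0,0,0],[0,0,0],[0,0,0],[0,0,0],[0,0,0],[0,0,0],[0,0,0]], hand=[0.05,0.05,0.05,0.05,0.05,0.05,0.05,0.05])

```text
time: 6.75
tool_pos: [0.6022, -0.0132, 0.0785]
tcp_rot: [-3.117, 0.381, -0.013]
wrist_force: [-0.3, -0.2, 0.1]
width: 0.582
```

```bash
python3 -c "
from h import *
plan([.5977,-.0137,.054],Rdown(np.radians(-14)))"
```

```text
t6.75 pos [ 0.6022 -0.0132  0.0785] xhead -13.95 z [ 8.4e-03  7.0e-04 -1.0e+00] F [-0.3 -0.2  0.1] w 0.582
 turn deg [-0.15 -0.46  0.05]  shift now mm [-4.5  1.6 24.5]  after turn [-4.3  1.5 24.5]
```

arm_command(slide=[[-0.004,0.001,0.012],[0,0,0.01],[0,0,0.002],[0,0,0],[0,0,0],[0,0,0],[0,0,0],[0,0,0]], angular=[[-0.1,-0.6,0],[0,-0.1,0],[0,0,0],[0,0,0],[0,0,0],[0,0,0],[0,0,0],[0,0,0]], hand=[0.05,0.05,0.05,0.05,0.05,0.05,0.05,0.05])

```text
time: 7.55
tool_pos: [0.5985, -0.0133, 0.0534]
tcp_rot: [-3.117, 0.381, 0.006]
wrist_force: [-0.8, 0.2, -0.3]
width: 0.584
```

```bash
python3 snap.py w5; python3 -c "
from h import *
plan([.5977,-.0137,.054],Rdown(np.radians(-14)))"
```

```text
t7.60 pos [ 0.5985 -0.0133  0.0534] xhead -13.95 z [-0.0032  0.0019 -1.    ] F [0.8 0.4 0. ] w 0.588
 turn deg [-0.06  0.21  0.05]  shift now mm [-0.7  0.6 -0.6]  after turn [-0.7  0.6 -0.6]
```

View pics/w5.png

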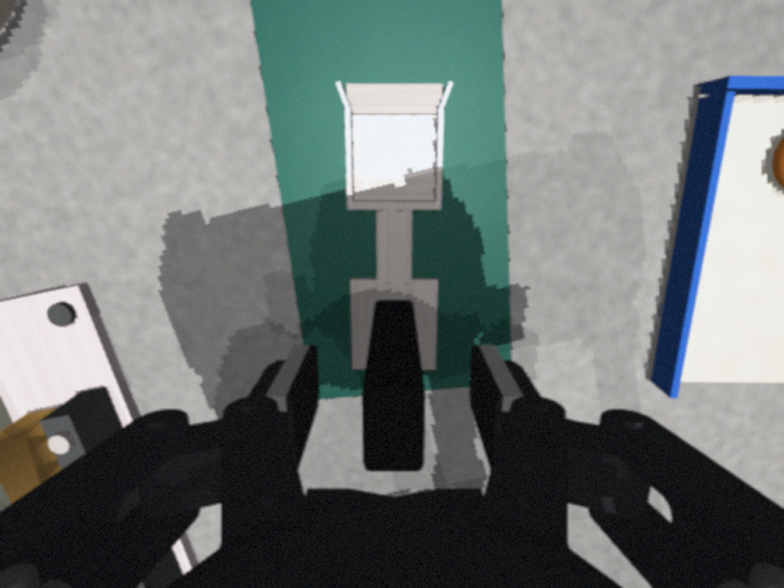

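arm_command(slide=[[0,0,0],[0,0,0],[0,0,0],[0,0,0],[0,0,0],[0,0,0],[0,0,0],[0,0,0]], angular=[[0,0,0],[0,0,0],[0,0,0],[0,0,0],[0,0,0],[0,0,0],[0,0,0],[0,0,0]], hand=[0.014,0.01,0.005,0.005,0.005,0.005,0.005,0.005], squeeze=80)

```text
time: 8.4
tool_pos: [0.5989, -0.0133, 0.054]
tcp_rot: [-3.117, 0.381, 0.004]
wrist_force: [-0.0, 0.2, 0.5]
width: 0.175
```

```bash
python3 -c "
from h import *
plan([.5977,-.0137,.15],Rdown(np.radians(-14.5)))"
```

```text
t8.40 pos [ 0.5989 -0.0133  0.054 ] xhead -13.95 z [-0.0022  0.0019 -1.    ] F [-0.   0.2  0.5] w 0.175
 turn deg [-0.07  0.15  0.55]  shift now mm [ -1.4   0.6 -96. ]  after turn [ -1.1   0.7 -96. ]
```

arm_command(slide=[[0,0,-0.03],[0,0,-0.03],[0,0,-0.02],[-0.025,0.03,0],[-0.03,0.04,0],[-0.0,0.04,0],[0,0,0],[0,0,0]], angular=[[0,0,0],[0,0,0],[0,0,0.5],[0,0,0],[0,0,0],[0,0,0],[0,0,0],[0,0,0]], hand=[0.005,0.005,0.005,0.005,0.005,0.005,0.005,0.005])

```text
time: 9.2
tool_pos: [0.5155, -0.1081, 0.1364]
tcp_rot: [-3.116, 0.392, 0.005]
wrist_force: [-0.5, 0.2, -0.6]
width: 0.175
```

```bash
python3 snap.py w6; python3 -c "
from h import *
plan([.5063,-.1502,.10],Rdown(np.radians(-14.5)))"
```

```text
t9.25 pos [ 0.5158 -0.108   0.1365] xhead -14.30 z [-0.003  0.001 -1.   ] F [ 0.1  0.  -1.2] w 0.177
 turn deg [-0.01  0.18  0.2 ]  shift now mm [ 1.4 43.2 36.5]  after turn [ 1.4 43.2 36.5]
```

View pics/w6.png

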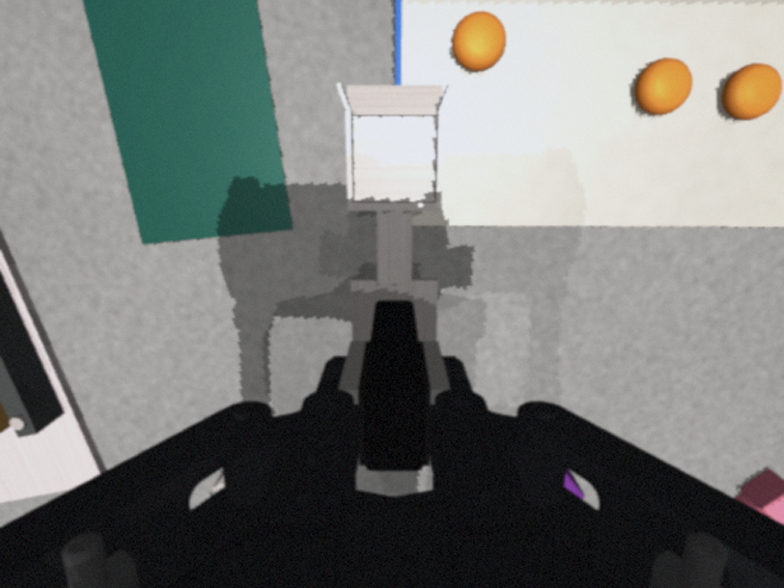

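```bash
python3 - <<'E'
from h import *
import pickle
c=pickle.load(open('w6.pkl','rb'));p,r,s=tool()
for n,q,z in(('nose l',(346,85),-.0525),('nose r',(446,85),-.0525),('pb l',(352,203),-.0509),('pb r',(437,203),-.0509)):
    X=ray(c,q[0]/1.4,q[1]/1.4,p[2]+z);print(n,(1000*r.inv().apply(X-p)).round(1))
E
```

```text
nose l [ 93.2 -17.8  52.2]
nose r [93.2 19.7 52.2]
pb l [ 49.6 -16.5  50.7]
pb r [49.6 17.2 50.7]
```

arm_command(slide=[[0.001,0.02,0.0],[0.0,0.02,0.01],[0,0.003,0.01],[0,0,0.01],[0,0,0],[0,0,0],[0,0,0],[0,0,0]], angular=[[0,0,0.2],[0,0,0],[0,0,0],[0,0,0],[0,0,0],[0,0,0],[0,0,0],[0,0,0]], hand=[0.005,0.005,0.005,0.005,0.005,0.005,0.005,0.005])

```text
time: 10.05
tool_pos: [0.5098, -0.1441, 0.1045]
tcp_rot: [-3.114, 0.384, 0.004]
wrist_force: [0.4, 0.7, -0.4]
width: 0.179
```

```bash
python3 snap.py w7; python3 -c "
from h import *
plan([.5063,-.1502,.057],Rdown(np.radians(-14.5)))"
```

```text
t10.10 pos [ 0.5099 -0.1441  0.1046] xhead -14.07 z [-0.0022  0.0038 -1.    ] F [ 0.7  0.5 -0.8] w 0.177
 turn deg [-0.18  0.17  0.43]  shift now mm [-1.8  6.9 47.5]  after turn [-1.9  6.8 47.6]
```

View pics/w7.png

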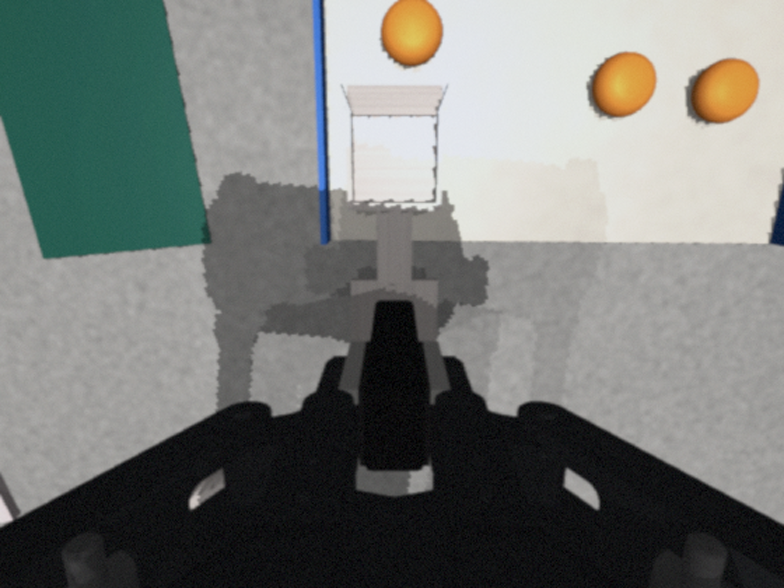

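arm_command(slide=[[-0.005,0.006,0.01],[0,0,0.015],[0,0,0.01],[0,0,0.005],[0,0,0],[0,0,0],[0,0,0],[0,0,0]], angular=[[-0.2,0.2,0.4],[0,0,0],[0,0,0],[0,0,0],[0,0,0],[0,0,0],[0,0,0],[0,0,0]], hand=[0.005,0.005,0.005,0.005,0.005,0.005,0.005,0.005])

```text
time: 10.9
tool_pos: [0.5031, -0.1499, 0.0634]
tcp_rot: [3.114, -0.397, 0.005]
wrist_force: [0.3, 0.1, -0.8]
width: 0.173
```

```bash
python3 -c "
from h import *
plan([.5063,-.1502,.0565],Rdown(np.radians(-14.5)))"
```

```text
t10.90 pos [ 0.5031 -0.1499  0.0634] xhead -14.53 z [ 0.0029 -0.0024 -1.    ] F [ 0.3  0.1 -0.8] w 0.173
 turn deg [ 0.09 -0.19 -0.03]  shift now mm [ 3.1 -0.5  6.9]  after turn [ 3.1 -0.5  6.9]
```

arm_command(slide=[[0.0,0.0,0.004],[0,0,0.002],[0,0,0.001],[0,0,0],[0,0,0],[0,0,0],[0,0,0],[0,0,0]], angular=[[0,-0.2,0],[0,0,0],[0,0,0],[0,0,0],[0,0,0],[0,0,0],[0,0,0],[0,0,0]], hand=[0.005,0.005,0.005,0.005,0.005,0.005,0.005,0.005])

```text
time: 11.7
tool_pos: [0.5042, -0.1502, 0.0569]
tcp_rot: [3.114, -0.397, 0.003]
wrist_force: [0.1, 0.2, -0.4]
width: 0.178
```

```bash
python3 snap.py w8; python3 -c "
from h import *
plan([.5063,-.1502,.0565],Rdown(np.radians(-14.5)))"
```

```text
t11.75 pos [ 0.5042 -0.1502  0.0569] xhead -14.52 z [ 0.0014 -0.0023 -1.    ] F [ 0.3 -0.7 -0.7] w 0.173
 turn deg [ 0.11 -0.11 -0.02]  shift now mm [ 2.  -0.5  0.4]  after turn [ 2.  -0.5  0.4]
```

View pics/w8.png

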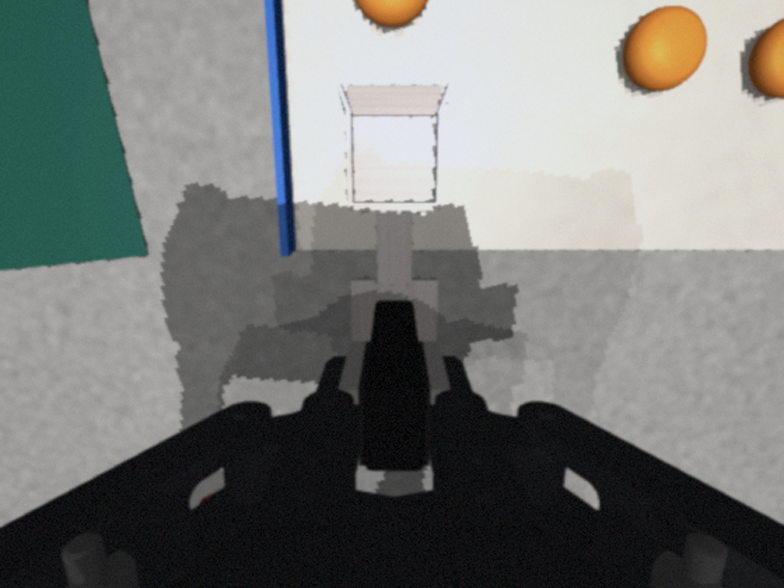

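arm_command(slide=[[0.008,0,0],[0.008,0,0],[0.008,0,0],[0.008,0,0],[0.005,0,0],[0,0,0],[0,0,0],[0,0,0]], angular=[[0,0,0],[0,0,0],[0,0,0],[0,0,0],[0,0,0],[0,0,0],[0,0,0],[0,0,0]], hand=[0.005,0.005,0.005,0.005,0.005,0.005,0.005,0.005])

```text
time: 12.55
tool_pos: [0.5446, -0.1606, 0.057]
tcp_rot: [3.114, -0.397, 0.004]
wrist_force: [-1.1, 0.1, 0.4]
width: 0.178
```

```bash
python3 snap.py w9; python3 -c "
from h import *
plan([.5063,-.1502,.0565],Rdown(np.radians(-14.5)))"
```

```text
t12.60 pos [ 0.5444 -0.1606  0.057 ] xhead -14.52 z [ 0.0024 -0.0026 -1.    ] F [ 0.3  0.3 -0.4] w 0.177
 turn deg [ 0.11 -0.17 -0.02]  shift now mm [-39.5  -0.5   0.4]  after turn [-39.5  -0.6   0.5]
```

View pics/w9.png

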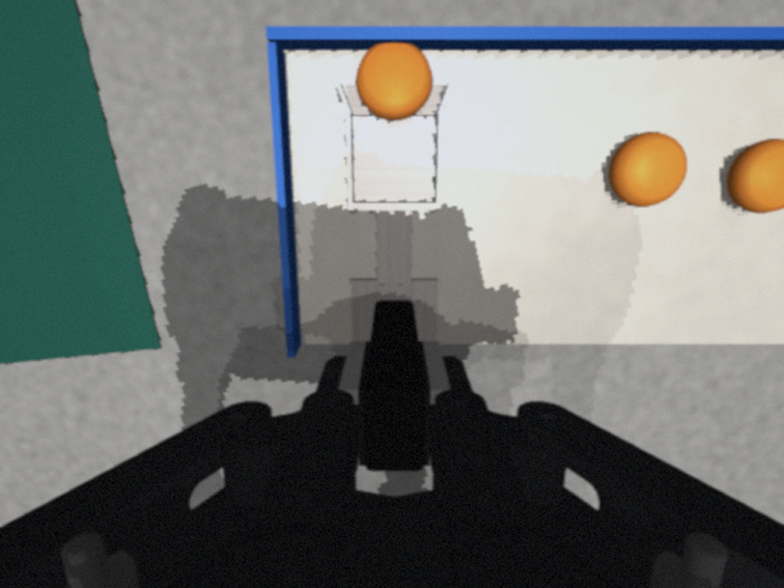

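arm_command(slide=[[0.004,0,0],[0.004,0,0],[0.003,0,0],[0.0,0,0],[0,0,0],[0,0,0],[0,0,0],[0,0,0]], angular=[[0,0,0],[0,0,0],[0,0,0],[0,0,0],[0,0,0],[0,0,0],[0,0,0],[0,0,0]], hand=[0.005,0.005,0.005,0.005,0.005,0.005,0.005,0.005])

```text
time: 13.4
tool_pos: [0.5551, -0.1633, 0.0571]
tcp_rot: [3.114, -0.397, 0.003]
wrist_force: [-0.2, -0.1, -0.1]
width: 0.172
```

```bash
python3 snap.py w10; python3 -c "
from h import *
plan([.5063,-.1502,.0565],Rdown(np.radians(-14.5)))"
```

```text
t13.45 pos [ 0.5551 -0.1633  0.0571] xhead -14.52 z [ 0.0016 -0.0023 -1.    ] F [0.4 0.4 0. ] w 0.176
 turn deg [ 0.1  -0.12 -0.02]  shift now mm [-50.6  -0.5   0.5]  after turn [-50.6  -0.5   0.6]
```

View pics/w10.png

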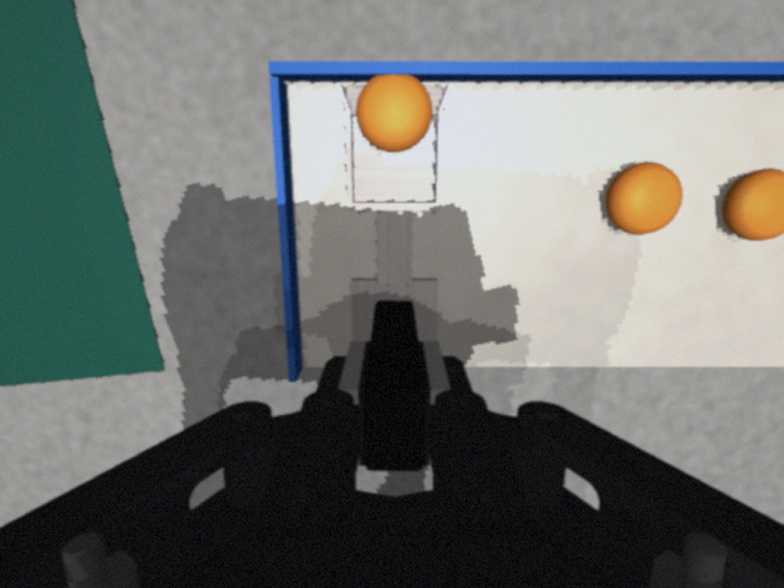

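arm_command(slide=[[-0.003,0,-0.004],[-0.003,0,-0.004],[-0.003,0,-0.004],[-0.003,0,-0.004],[0,0,0],[0,0,0],[0,0,0],[0,0,0]], angular=[[0,5.5,0],[0,5.5,0],[0,5.5,0],[0,5.5,0],[0,0,0],[0,0,0],[0,0,0],[0,0,0]], hand=[0.005,0.005,0.005,0.005,0.005,0.005,0.005,0.005])

```text
time: 14.25
tool_pos: [0.5398, -0.1593, 0.0695]
tcp_rot: [3.009, -0.383, 0.593]
wrist_force: [-0.6, 0.7, -0.7]
width: 0.178
```

```bash
python3 snap.py w11; python3 -c "
from h import *
plan([.5063,-.1502,.0565],Rdown(np.radians(-14.5)))"
```

```text
t14.30 pos [ 0.5401 -0.1594  0.0697] xhead -14.48 z [ 0.3675 -0.0969 -0.925 ] F [ 0.4  0.  -0.9] w 0.177
 turn deg [  0.1  -22.33  -0.  ]  shift now mm [-37.4  -0.4  -1.1]  after turn [-35.1  -0.4  13.2]
```

View pics/w11.png

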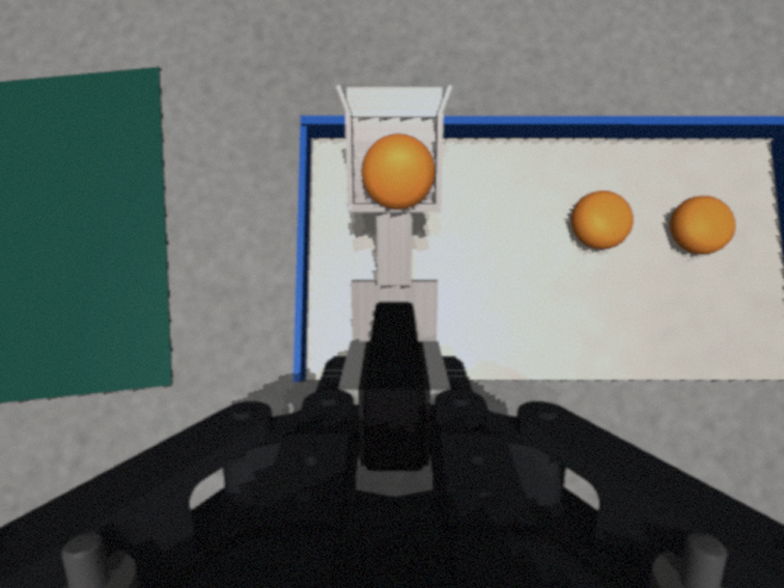

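```bash
python3 - <<'E'
from meas import *
save('jig0',D['w3'][0][100:280,160:320],4)
E
```

```text
(no output)
```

View pics/jig0.png

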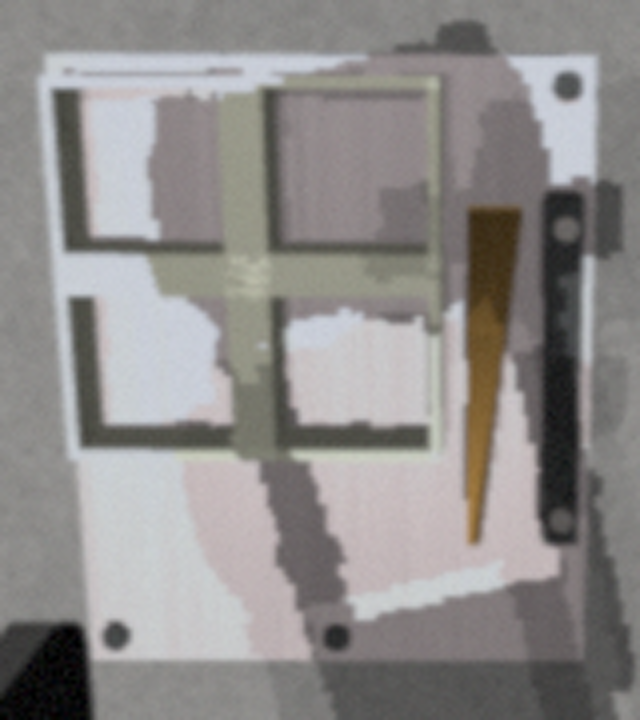

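arm_command(slide=[[-0.0,0,-0.03],[-0.0,0,-0.03],[-0.0,0,-0.03],[-0.0,0,-0.02],[0,0,0],[0,0,0],[0,0,0],[0,0,0]], angular=[[0,-3,0],[0,-3,0],[0,-4,0],[0,-4,0],[0,0,0],[0,0,0],[0,0,0],[0,0,0]], hand=[0.005,0.005,0.005,0.005,0.005,0.005,0.005,0.005])

```text
time: 15.1
tool_pos: [0.5093, -0.1514, 0.1754]
tcp_rot: [3.091, -0.394, 0.205]
wrist_force: [-1.5, -0.2, -0.3]
width: 0.175
```

```bash
python3 - <<'E'
from meas import *
c=D['w3'][1]
f=lambda x,y:((x-1.5)/4+160,(y-1.5)/4+100)
def R(x,y,z): return ray(c,*f(x,y),z)[:2]
src=[];dst=[]
for (p,z,j) in [((47,53),.006,(70,70)),((597,56),.006,(70,-115)),((583,660),.006,(-150,-115)),((40,76),.036,(63,63)),((438,76),.036,(63,-63)),((436,454),.036,(-63,-63)),((72,457),.036,(-63,63))]:
    src.append(j);dst.append(R(*p,z))
src=np.array(src)/1000.;dst=np.array(dst)
a=src-src.mean(0);b=dst-dst.mean(0)
th=np.arctan2((a[:,0]*b[:,1]-a[:,1]*b[:,0]).sum(),(a*b).sum());Rm=np.array([[np.cos(th),-np.sin(th)],[np.sin(th),np.cos(th)]])
o=dst.mean(0)-Rm@src.mean(0);print('yaw',np.degrees(th),'o',o.round(4),'res mm',(1000*(dst-(src@Rm.T+o))).round(1).tolist())
inv=lambda P:((Rm.T@(P-o))*1000).round(1)
for n,p,z in(('fence near inner',(541,543),.03),('fence far inner',(543,192),.03),('fence near outer',(577,543),.03),('brass near inner',(480,545),.03),('brass far inner',(520,208),.03)): print(n,inv(R(*p,z)),R(*p,z).round(4))
for n,j in(('c++',(33,33)),('c+-',(33,-33)),('c-+',(-33,33)),('c--',(-33,-33)),('mouth',(-95,-98)),('home',(-107,-88.5))): print(n,(Rm@np.array(j)/1000+o).round(4))
plan([.45,.19,.17],Rdown(th))
E
```

```text
yaw -2.139299648507391 o [0.5809 0.2252] res mm [[-0.6, -0.9], [-0.7, 0.4], [-0.1, -0.1], [-1.1, -0.7], [-0.5, 0.6], [2.3, 1.8], [0.7, -1.3]]
fence near inner [-94.7 -97.3] [0.4826 0.1314]
fence far inner [ 26.2 -96.1] [0.6035 0.1281]
fence near outer [ -94.6 -109.9] [0.4822 0.1189]
brass near inner [-95.5 -76.1] [0.4826 0.1527]
brass far inner [ 21.1 -88.7] [0.5986 0.1357]
c++ [0.6151 0.2569]
c+- [0.6126 0.191 ]
c-+ [0.5491 0.2594]
c-- [0.5467 0.1934]
mouth [0.4823 0.1308]
home [0.4706 0.1407]
t15.10 pos [ 0.5093 -0.1514  0.1754] xhead -14.51 z [ 0.1276 -0.0353 -0.9912] F [-1.5 -0.2 -0.3] w 0.175
 turn deg [  0.95  -7.57 -12.36]  shift now mm [-142.4 -315.6  -14.3]  after turn [ -72.  -339.     5.4]
```

arm_command(slide=[[0,-0.04,0],[0,-0.05,0],[0,-0.05,0],[0,-0.05,0],[0,-0.05,0],[0,-0.05,0],[0,-0.04,0],[0,0,0]], angular=[[0,-1,0],[0,-1,-3],[0,-1,-3],[0,0,-3],[0,0,-3],[0,0,0],[0,0,0],[0,0,0]], hand=[0.005,0.005,0.005,0.005,0.005,0.005,0.005,0.005])

```text
time: 15.9
tool_pos: [0.5511, 0.1792, 0.1579]
tcp_rot: [3.116, -0.067, 0.097]
wrist_force: [-0.5, -1.9, -0.5]
width: 0.177
```

```bash
python3 -c "
from h import *
plan([.5082,.2612,.15],Rdown(np.radians(-1.8)))"
```

```text
t15.90 pos [0.5511 0.1792 0.1579] xhead -2.42 z [ 0.0615 -0.0252 -0.9978] F [-0.5 -1.9 -0.5] w 0.177
 turn deg [ 1.31 -3.58 -0.66]  shift now mm [-46.7 -80.3   3.2]  after turn [-45.5 -80.7   7.9]
```

arm_command(slide=[[-0.02,-0.03,0],[-0.02,-0.03,0],[-0.005,-0.02,0],[0,0,0.0],[0,0,0.0],[0,0,0],[0,0,0],[0,0,0]], angular=[[1,-1,-0.5],[0,-1,0],[0,-1,0],[0,0,0],[0,0,0],[0,0,0],[0,0,0],[0,0,0]], hand=[0.005,0.005,0.005,0.005,0.005,0.005,0.005,0.005])

```text
time: 16.7
tool_pos: [0.5024, 0.2557, 0.1456]
tcp_rot: [3.127, -0.054, -0.004]
wrist_force: [-0.0, 0.4, -0.7]
width: 0.175
```

```bash
python3 snap.py w12;python3 -c "
from h import *
plan([.5082,.2612,.105],Rdown(np.radians(-1.8)))"
```

```text
t16.75 pos [0.5025 0.2557 0.1456] xhead -1.97 z [-0.0027 -0.0136 -0.9999] F [-0.4 -0.7 -0.1] w 0.178
 turn deg [ 0.79  0.13 -0.17]  shift now mm [ 5.6 -6.2 40.5]  after turn [ 5.5 -5.7 40.6]
```

View pics/w12.png

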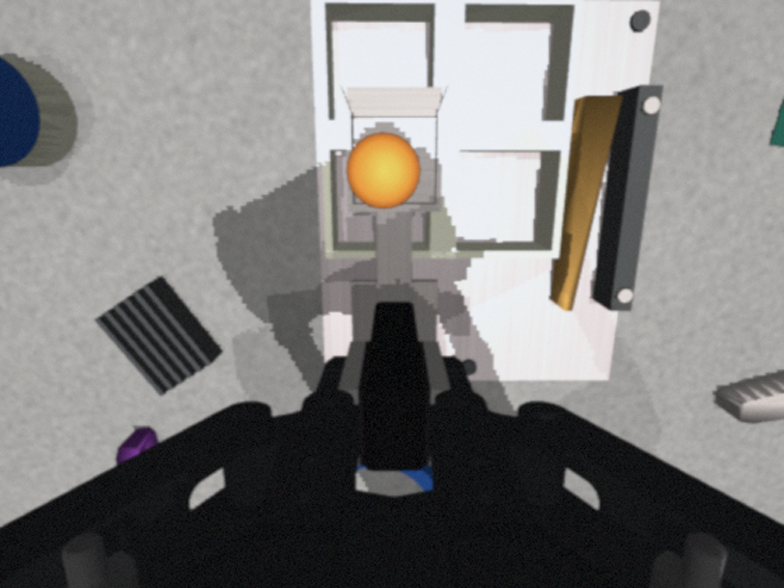

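arm_command(slide=[[0.005,-0.005,0.01],[0,0,0.015],[0,0,0.01],[0,0,0.002],[0,0,0.0],[0,0,0],[0,0,0],[0,0,0]], angular=[[0.7,0,0],[0,0,0],[0,0,0],[0,0,0],[0,0,0],[0,0,0],[0,0,0],[0,0,0]], hand=[0.005,0.005,0.005,0.005,0.005,0.005,0.005,0.005])

```text
time: 17.55
tool_pos: [0.508, 0.2597, 0.1043]
tcp_rot: [3.14, -0.056, -0.005]
wrist_force: [-0.2, -0.9, -0.1]
width: 0.174
```

```bash
cat >> h.py <<'E'
def nose():
    p,r,s=tool();x=r.as_matrix()
    print('nose',(p+r.apply([.093,.001,.0525])).round(4),'pitch up',np.degrees(np.arcsin(x[2,0])).round(2),'roll',np.degrees(np.arcsin(x[2,1])).round(2),'F',np.round(s['wrist_force'],1),'t',s['time'])
E
python3 -c "
from h import *
plan([.5082,.2612,.105],Rdown(np.radians(-1.8)));nose()"
```

```text
t17.55 pos [0.508  0.2597 0.1043] xhead -2.04 z [-0.0033 -0.001  -1.    ] F [-0.2 -0.9 -0.1] w 0.174
 turn deg [ 0.06  0.19 -0.24]  shift now mm [ 0.1 -1.5 -0.7]  after turn [ 0.1 -1.5 -0.7]
nose [0.6008 0.2554 0.0515] pitch up -0.19 roll 0.06 F [-0.2 -0.9 -0.1] t 17.55
```

arm_command(slide=[[0.007,-0.001,-0.008],[0.007,0,-0.008],[0.007,0,-0.008],[0,0,0.0],[0,0,0.0],[0,0,0],[0,0,0],[0,0,0]], angular=[[0,-7,0],[0,-7,0],[0,-7,0],[0,0,0],[0,0,0],[0,0,0],[0,0,0],[0,0,0]], hand=[0.005,0.005,0.005,0.005,0.005,0.005,0.005,0.005])

```text
time: 18.35
tool_pos: [0.5274, 0.26, 0.1258]
tcp_rot: [-3.08, 0.049, 0.595]
wrist_force: [-0.3, -0.1, -0.4]
width: 0.178
```

```bash
python3 snap.py w13; python3 -c "
from h import *
nose()"
```

```text
nose [0.594  0.2569 0.0427] pitch up -21.86 roll 0.06 F [-0.7  0.1 -0.4] t 18.4
```

View pics/w13.png

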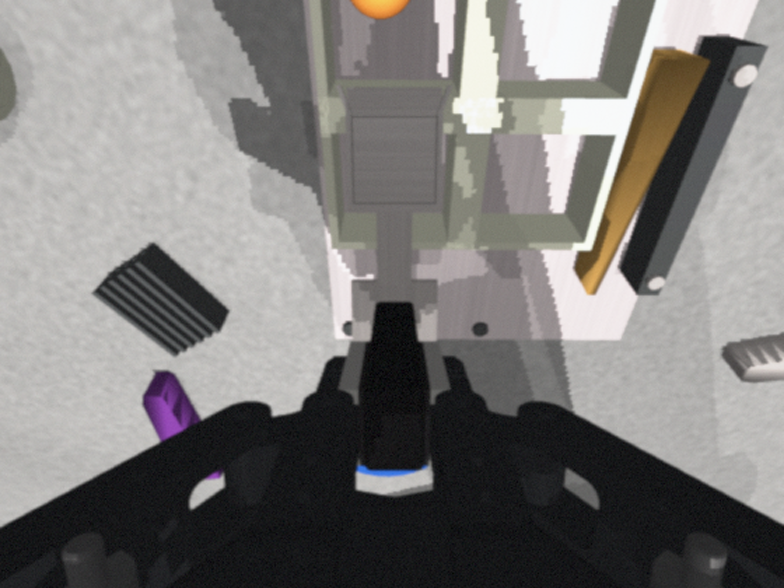

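arm_command(slide=[[0,0,-0.03],[-0.007,0,-0.02],[-0.007,0,0],[-0.007,0,0.0],[0,0.02,0.0],[0,0.04,0],[0,0.02,0],[0,0,0]], angular=[[0,0,0],[0,7,0],[0,7,0],[0,7,0],[0,0,0],[0,0,0],[0,0,0],[0,0,0]], hand=[0.005,0.005,0.005,0.005,0.005,0.005,0.005,0.005])

```text
time: 19.2
tool_pos: [0.5177, 0.1805, 0.1815]
tcp_rot: [-3.14, 0.038, -0.004]
wrist_force: [0.2, 0.9, -1.1]
width: 0.18
```

```bash
python3 snap.py w14;python3 snap.py t14 scene; python3 -c "
from h import *
nose()"
```

```text
nose [0.6114 0.1792 0.1292] pitch up 0.17 roll -0.13 F [ 0.4  1.5 -0.3] t 19.3
```

View pics/w14.png

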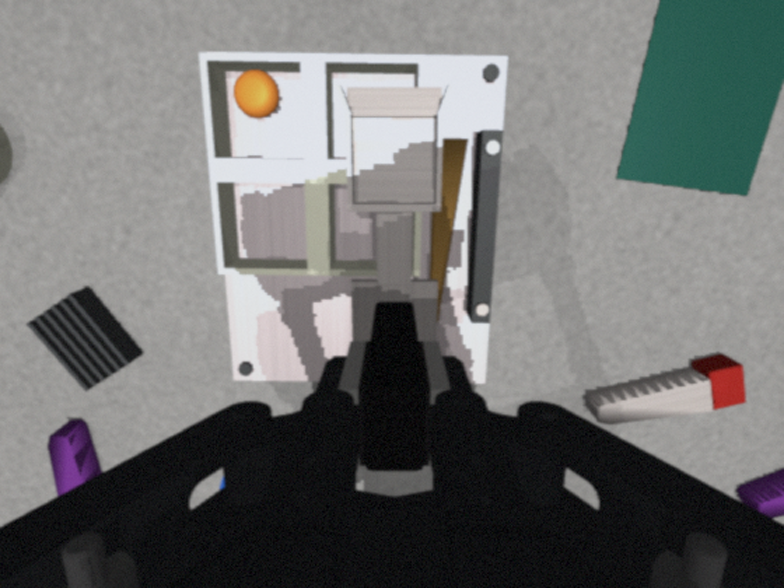

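View pics/t14.png

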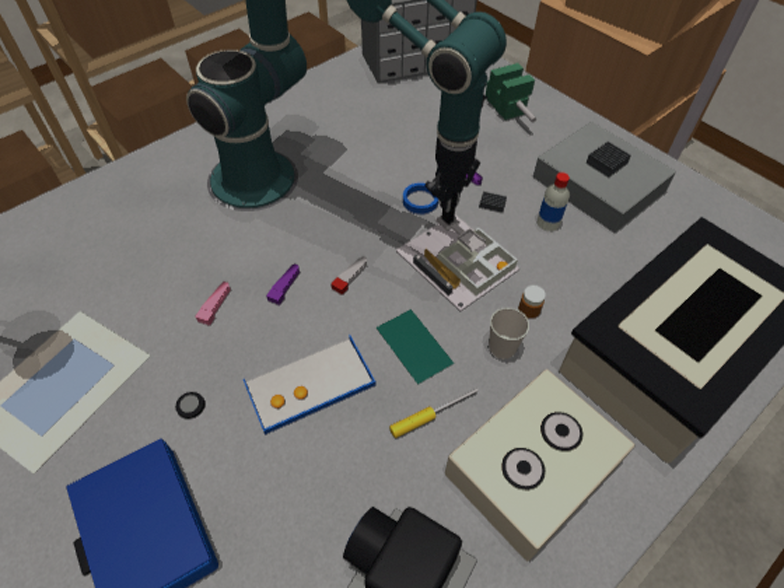

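arm_command(slide=[[0,0.04,0],[0,0.05,0],[0,0.05,0],[0,0.05,0],[0,0.05,0],[0,0.05,0],[0,0.05,0],[0,0.03,0]], angular=[[0,0,0],[0,0,3],[0,0,3],[0,0,3],[0,0,3],[0,0,0],[0,0,0],[0,0,0]], hand=[0.005,0.005,0.005,0.005,0.005,0.005,0.005,0.005])

```text
time: 20.1
tool_pos: [0.473, -0.1815, 0.1817]
tcp_rot: [-3.114, 0.35, -0.02]
wrist_force: [-0.0, -0.6, -0.6]
width: 0.18
```

```bash
python3 -c "
from h import *
plan([.4626,-.2385,.11],Rdown(np.radians(-14.5)))"
```

```text
t20.10 pos [ 0.473  -0.1815  0.1817] xhead -12.82 z [ 0.0135  0.0069 -0.9999] F [-0.  -0.6 -0.6] w 0.180
 turn deg [-0.57 -0.66  1.68]  shift now mm [ 1.6 58.6 71.1]  after turn [ 4.2 57.8 71.7]
```

arm_command(slide=[[0.002,0.03,0],[0,0.025,0.01],[0,0.003,0.02],[0,0,0.02],[0,0,0.015],[0,0,0.0],[0,0,0],[0,0,0]], angular=[[-0.5,-0.6,1.2],[0,0,0.4],[0,0,0],[0,0,0],[0,0,0],[0,0,0],[0,0,0],[0,0,0]], hand=[0.005,0.005,0.005,0.005,0.005,0.005,0.005,0.005])

```text
time: 20.9
tool_pos: [0.4677, -0.2422, 0.1171]
tcp_rot: [3.116, -0.399, 0.013]
wrist_force: [-0.4, -0.1, -0.8]
width: 0.177
```

```bash
python3 snap.py w15; python3 -c "
from h import *
plan([.4626,-.2385,.063],Rdown(np.radians(-14.5)))"
```

```text
t20.95 pos [ 0.468  -0.2425  0.1175] xhead -14.59 z [ 0.0093 -0.0017 -1.    ] F [-0.5 -0.1 -1.1] w 0.177
 turn deg [-0.04 -0.54 -0.09]  shift now mm [-6.8 -2.4 54.5]  after turn [-6.2 -2.5 54.5]
```

View pics/w15.png

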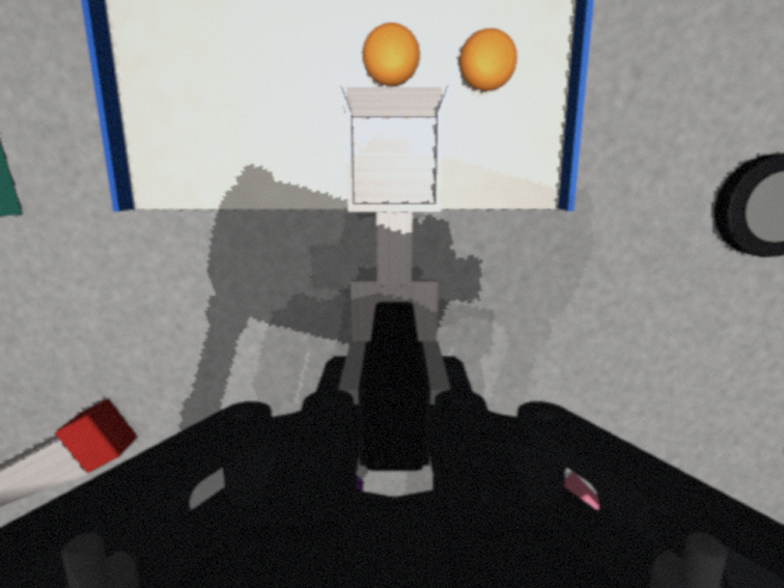

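arm_command(slide=[[-0.006,-0.003,0.01],[0,0,0.015],[0,0,0.015],[0,0,0.01],[0,0,0.0],[0,0,0.0],[0,0,0],[0,0,0]], angular=[[0,-0.6,0],[0,-0.1,0],[0,0,0],[0,0,0],[0,0,0],[0,0,0],[0,0,0],[0,0,0]], hand=[0.005,0.005,0.005,0.005,0.005,0.005,0.005,0.005])

```text
time: 21.75
tool_pos: [0.4641, -0.2376, 0.0656]
tcp_rot: [3.116, -0.397, -0.0]
wrist_force: [0.1, -0.7, -0.2]
width: 0.171
```

```bash
python3 -c "
from h import *
plan([.4626,-.2385,.057],Rdown(np.radians(-14.5)))"
```

```text
t21.75 pos [ 0.4641 -0.2376  0.0656] xhead -14.53 z [-2.e-04 -3.e-04 -1.e+00] F [ 0.1 -0.7 -0.2] w 0.171
 turn deg [ 0.02  0.01 -0.03]  shift now mm [-1.2  1.2  8.6]  after turn [-1.2  1.2  8.6]
```

arm_command(slide=[[0,0.001,0.005],[0,0,0.003],[0,0,0.0],[0,0,0.0],[0,0,0.0],[0,0,0.0],[0,0,0],[0,0,0]], angular=[[0,0,0],[0,0,0],[0,0,0],[0,0,0],[0,0,0],[0,0,0],[0,0,0],[0,0,0]], hand=[0.005,0.005,0.005,0.005,0.005,0.005,0.005,0.005])

```text
time: 22.55
tool_pos: [0.4651, -0.2395, 0.0586]
tcp_rot: [3.115, -0.397, 0.005]
wrist_force: [-0.2, -0.4, -0.4]
width: 0.178
```

```bash
python3 -c "
from h import *
plan([.4626,-.2385,.057],Rdown(np.radians(-14.5)))"
```

```text
t22.55 pos [ 0.4651 -0.2395  0.0586] xhead -14.54 z [ 0.0027 -0.0019 -1.    ] F [-0.2 -0.4 -0.4] w 0.178
 turn deg [ 0.07 -0.18 -0.04]  shift now mm [-2.6 -0.3  1.5]  after turn [-2.6 -0.3  1.6]
```

arm_command(slide=[[0.007,0,0.0015],[0.008,0,0.0],[0.008,0,0.0],[0.008,0,0.0],[0.008,0,0.0],[0.008,0,0.0],[0.006,0,0],[0,0,0]], angular=[[0,-0.2,0],[0,0,0],[0,0,0],[0,0,0],[0,0,0],[0,0,0],[0,0,0],[0,0,0]], hand=[0.005,0.005,0.005,0.005,0.005,0.005,0.005,0.005])

```text
time: 23.35
tool_pos: [0.522, -0.2544, 0.0574]
tcp_rot: [3.115, -0.397, 0.0]
wrist_force: [-0.6, 0.4, 0.1]
width: 0.176
```

```bash
python3 snap.py w16; cat >> h.py <<'E'
def wall():
    p,r,s=tool();n=p+r.apply([.093,.001,.0525]);print('nose-wall mm',1000*(.69657+.25974*n[1]-n[0])*.968)
E
python3 -c "
from h import *
plan([.4626,-.2385,.057],Rdown(np.radians(-14.5)));wall()"
```

```text
t23.40 pos [ 0.5216 -0.2543  0.0574] xhead -14.53 z [-1.0e-04 -1.6e-03 -1.0e+00] F [ 0.6 -0.4  1.4] w 0.172
 turn deg [ 0.09 -0.02 -0.03]  shift now mm [-61.1  -0.5   0.3]  after turn [-61.1  -0.5   0.4]
nose-wall mm 12.355074250364261
```

View pics/w16.png

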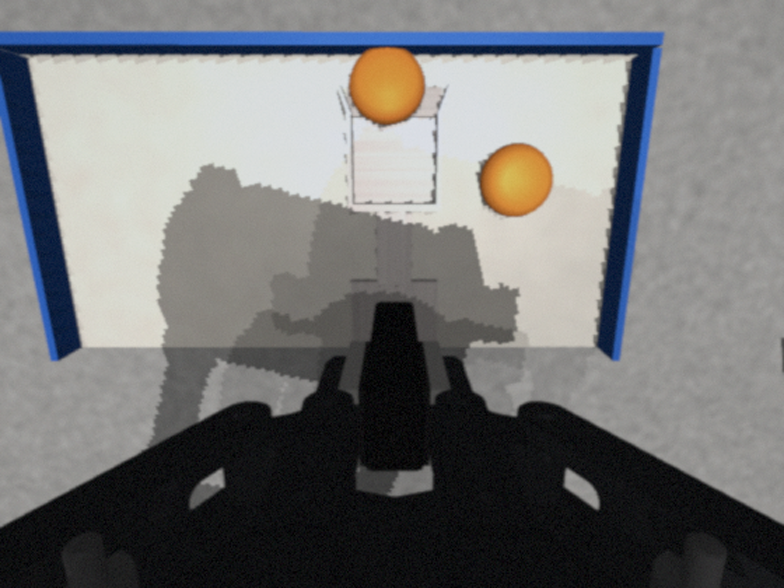

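arm_command(slide=[[0.0,-0.002,0],[0.004,0,0],[0.004,0,0],[0.002,0,0],[0,0,0],[0,0,0],[0,0,0],[0,0,0]], angular=[[0,0,0],[0,0,0],[0,0,0],[0,0,0],[0,0,0],[0,0,0],[0,0,0],[0,0,0]], hand=[0.005,0.005,0.005,0.005,0.005,0.005,0.005,0.005])

```text
time: 24.2
tool_pos: [0.5315, -0.2546, 0.0575]
tcp_rot: [3.115, -0.398, -0.001]
wrist_force: [-0.7, 0.6, 0.7]
width: 0.176
```

```bash
python3 snap.py w17; python3 -c "
from h import *
plan([.4626,-.2385,.057],Rdown(np.radians(-14.5)));wall()"
```

```text
t24.25 pos [ 0.5315 -0.2546  0.0575] xhead -14.55 z [-0.0011 -0.0012 -1.    ] F [ 0.6 -0.3  0.5] w 0.177
 turn deg [ 0.09  0.04 -0.05]  shift now mm [-70.8   1.7   0.5]  after turn [-70.8   1.7   0.5]
nose-wall mm 2.7607057928938428
```

View pics/w17.png

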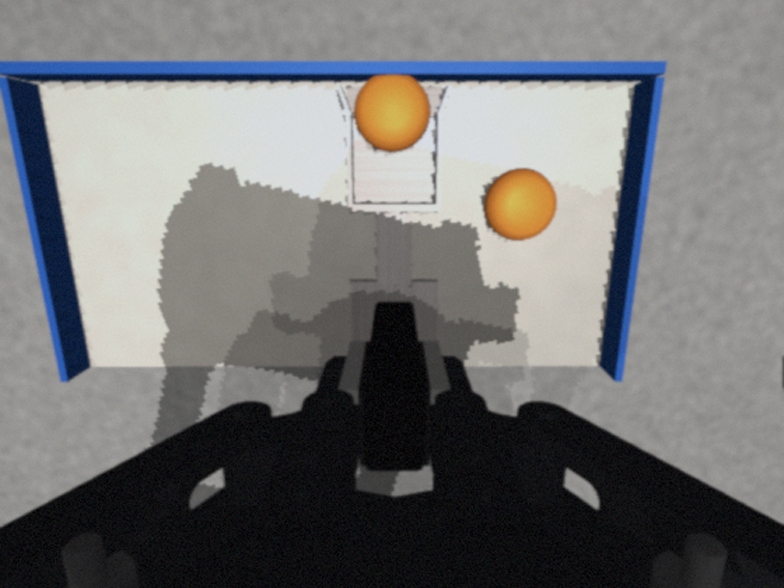

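Same state as with the first lens (lens at 393,112 on the lip). Tilt nose up as before, then lift.

arm_command(slide=[[-0.003,0,-0.004],[-0.003,0,-0.004],[-0.003,0,-0.004],[-0.003,0,-0.004],[0,0,0],[0,0,0],[0,0,0],[0,0,0]], angular=[[0,5.5,0],[0,5.5,0],[0,5.5,0],[0,5.5,0],[0,0,0],[0,0,0],[0,0,0],[0,0,0]], hand=[0.005,0.005,0.005,0.005,0.005,0.005,0.005,0.005])

```text
time: 25.05
tool_pos: [0.5164, -0.2501, 0.0692]
tcp_rot: [3.011, -0.384, 0.589]
wrist_force: [0.1, -1.0, -0.6]
width: 0.18
```

arm_command(slide=[[0,0,-0.03],[0,0,-0.03],[0,0,-0.03],[0,0,-0.02],[0,0,0],[0,0,0],[0,0,0],[0,0,0]], angular=[[0,-3,0],[0,-3,0],[0,-4,0],[0,-4,0],[0,0,0],[0,0,0],[0,0,0],[0,0,0]], hand=[0.005,0.005,0.005,0.005,0.005,0.005,0.005,0.005])

```text
time: 25.85
tool_pos: [0.4873, -0.2431, 0.1761]
tcp_rot: [3.091, -0.394, 0.2]
wrist_force: [0.2, 0.0, -1.5]
width: 0.175
```

```bash
python3 snap.py w18; python3 -c "
from h import *
plan([.5057,.1953,.15],Rdown(np.radians(-1.8)));nose()"
```

```text
t25.90 pos [ 0.487  -0.243   0.1757] xhead -14.52 z [ 0.1235 -0.0347 -0.9917] F [-0.  -1.  -0.8] w 0.180
 turn deg [  0.97  -7.32 -12.71]  shift now mm [ -94.3 -429.    12.6]  after turn [   4.9 -438.6   25.7]
nose [ 0.5825 -0.2689  0.1356] pitch up 7.37 roll 0.15 F [-0.  -1.  -0.8] t 25.9
```

View pics/w18.png

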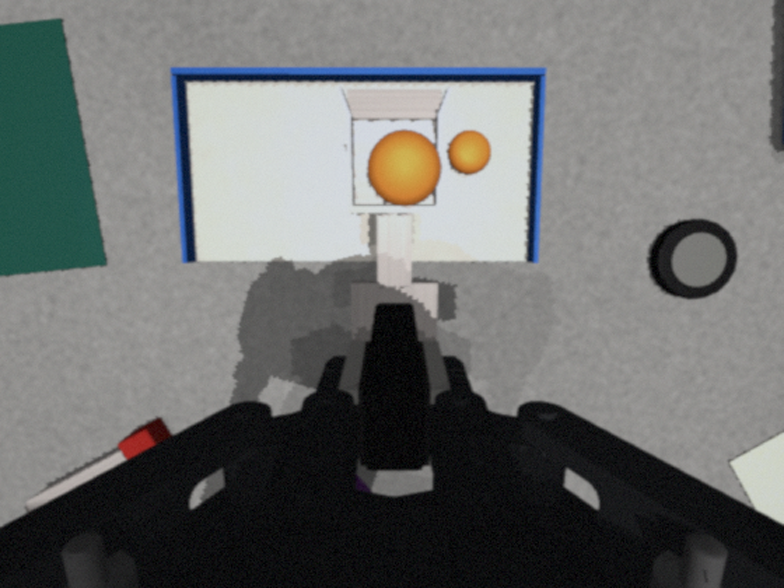

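arm_command(slide=[[0,-0.04,0],[0,-0.05,0],[0,-0.05,0],[0,-0.05,0],[0,-0.05,0],[0,-0.05,0],[0,-0.05,0],[0,-0.03,0]], angular=[[0,0,0],[0,-1,-3],[0,-1,-3],[0,-1,-3],[0,0,-3],[0,0,0],[0,0,0],[0,0,0]], hand=[0.005,0.005,0.005,0.005,0.005,0.005,0.005,0.005])

```text
time: 26.7
tool_pos: [0.5323, 0.124, 0.1606]
tcp_rot: [3.115, -0.076, 0.096]
wrist_force: [0.3, 0.5, 0.1]
width: 0.176
```

```bash
python3 -c "
from h import *
plan([.506,.1953,.15],Rdown(np.radians(-1.8)));nose()"
```

```text
t26.70 pos [0.5323 0.124  0.1606] xhead -2.75 z [ 0.0607 -0.026  -0.9978] F [0.3 0.5 0.1] w 0.176
 turn deg [ 1.35 -3.54 -0.99]  shift now mm [-30.3 -70.1   7.2]  after turn [-28.5 -70.4  10.6]
nose [0.6282 0.1172 0.114 ] pitch up 3.55 roll 1.32 F [0.3 0.5 0.1] t 26.7
```

arm_command(slide=[[-0.012,-0.03,0],[-0.012,-0.03,0],[-0.004,-0.01,0],[0,0,0.0],[0,0,0.0],[0,0,0],[0,0,0],[0,0,0]], angular=[[1.3,-1,-0.8],[0,-1,0],[0,-1,0],[0,0,0],[0,0,0],[0,0,0],[0,0,0],[0,0,0]], hand=[0.005,0.005,0.005,0.005,0.005,0.005,0.005,0.005])

```text
time: 27.5
tool_pos: [0.5021, 0.1971, 0.152]
tcp_rot: [3.138, -0.048, -0.0]
wrist_force: [-0.2, -0.2, -0.7]
width: 0.177
```

```bash
python3 -c "
from h import *
plan([.506,.1953,.11],Rdown(np.radians(-1.8)));nose()"
```

```text
t27.50 pos [0.5021 0.1971 0.152 ] xhead -1.74 z [-1.0e-04 -3.6e-03 -1.0e+00] F [-0.2 -0.2 -0.7] w 0.177
 turn deg [0.21 0.   0.06]  shift now mm [ 4.   1.6 42. ]  after turn [ 4.   1.7 42. ]
nose [0.595  0.1931 0.0995] pitch up -0.0 roll 0.21 F [-0.2 -0.2 -0.7] t 27.5
```

arm_command(slide=[[0.004,0.002,0.015],[0,0,0.015],[0,0,0.01],[0,0,0.005],[0,0,0.0],[0,0,0],[0,0,0],[0,0,0]], angular=[[0.2,0,0],[0,0,0],[0,0,0],[0,0,0],[0,0,0],[0,0,0],[0,0,0],[0,0,0]], hand=[0.005,0.005,0.005,0.005,0.005,0.005,0.005,0.005])

```text
time: 28.3
tool_pos: [0.508, 0.1925, 0.1037]
tcp_rot: [-3.141, 0.052, -0.003]
wrist_force: [-0.4, -0.2, -1.1]
width: 0.174
```

```bash
python3 snap.py w19;python3 -c "
from h import *
plan([.506,.1953,.105],Rdown(np.radians(-1.8)));nose()"
```

```text
t28.35 pos [0.508  0.1925 0.1038] xhead -1.91 z [ 2.e-03  4.e-04 -1.e+00] F [ 0.7  0.2 -0.2] w 0.178
 turn deg [-0.02 -0.11 -0.11]  shift now mm [-2.1 -2.8 -1.2]  after turn [-2.1 -2.8 -1.2]
nose [0.6011 0.1884 0.0515] pitch up 0.11 roll -0.02 F [ 0.7  0.2 -0.2] t 28.35
```

View pics/w19.png

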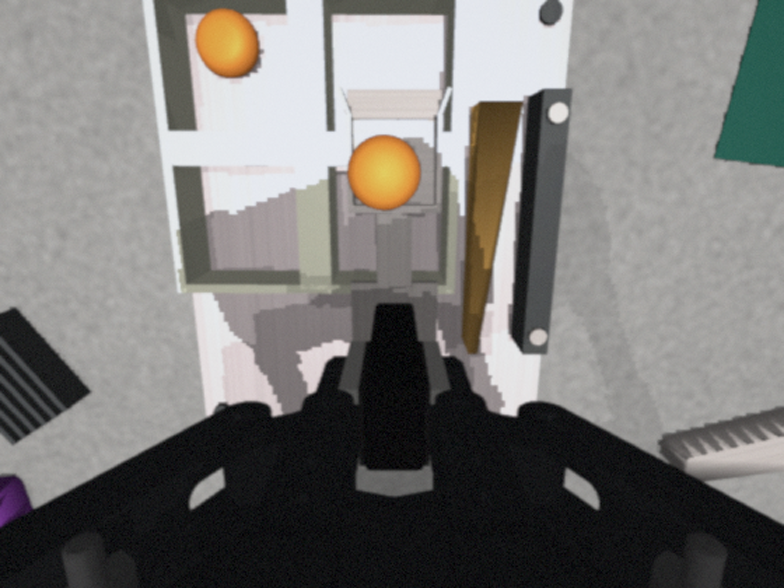

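arm_command(slide=[[0.007,-0.003,-0.008],[0.007,0,-0.008],[0.007,0,-0.008],[0.002,0,0.0],[0,0,0.0],[0,0,0],[0,0,0],[0,0,0]], angular=[[0,-7,0],[0,-7,0],[0,-7,0],[0,0,0],[0,0,0],[0,0,0],[0,0,0],[0,0,0]], hand=[0.005,0.005,0.005,0.005,0.005,0.005,0.005,0.005])

```text
time: 29.15
tool_pos: [0.5281, 0.1949, 0.1242]
tcp_rot: [-3.08, 0.046, 0.586]
wrist_force: [-0.4, -0.2, -0.9]
width: 0.18
```

```bash
python3 snap.py w20;python3 -c "
from h import *
nose()"
```

```text
nose [0.5952 0.1919 0.0413] pitch up -21.56 roll -0.01 F [-0.4 -0.3 -1.7] t 29.2
```

View pics/w20.png

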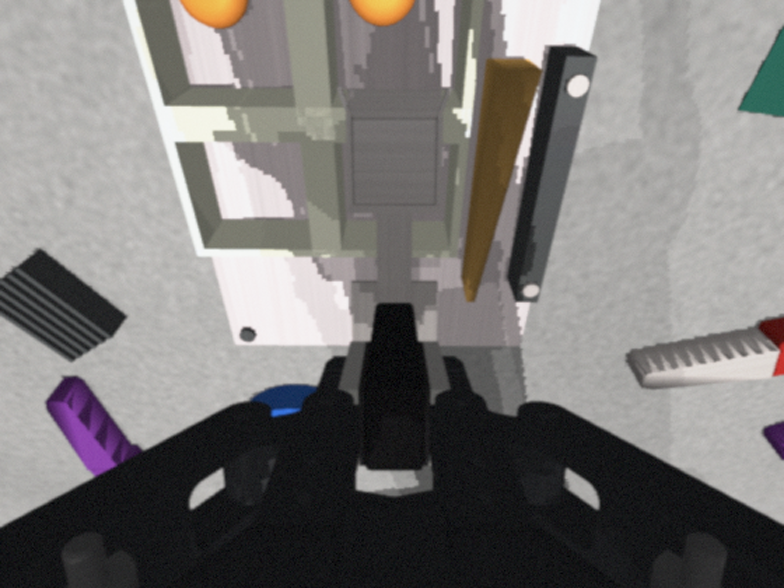

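Second lens is in its cell (382,5). Back off and go for the third.

arm_command(slide=[[0,0,-0.03],[-0.007,0,-0.02],[-0.007,0,0],[-0.007,0,0.0],[0,0.03,0.0],[0,0.05,0],[0,0.05,0],[0,0.05,0]], angular=[[0,0,0],[0,7,0],[0,7,0],[0,7,0],[0,0,0],[0,0,3],[0,0,3],[0,0,3]], hand=[0.005,0.005,0.005,0.005,0.005,0.005,0.005,0.005])

```text
time: 30.0
tool_pos: [0.5091, 0.0188, 0.1796]
tcp_rot: [-3.125, 0.277, -0.017]
wrist_force: [0.6, -1.5, -1.2]
width: 0.174
```

```bash
python3 snap.py w21;python3 -c "
from h import *
plan([.4483,-.2835,.13],Rdown(np.radians(-14.5)));nose()"
```

```text
t30.05 pos [0.5076 0.0117 0.1794] xhead -10.45 z [ 0.0092 -0.0029 -1.    ] F [-2.1 -5.  -0.9] w 0.179
 turn deg [ 0.05 -0.55  4.05]  shift now mm [ -5.3 301.   49.7]  after turn [ 16.5 300.6  49.4]
nose [ 0.5994 -0.0063  0.1278] pitch up 0.55 roll 0.07 F [-2.1 -5.  -0.9] t 30.05
```

View pics/w21.png

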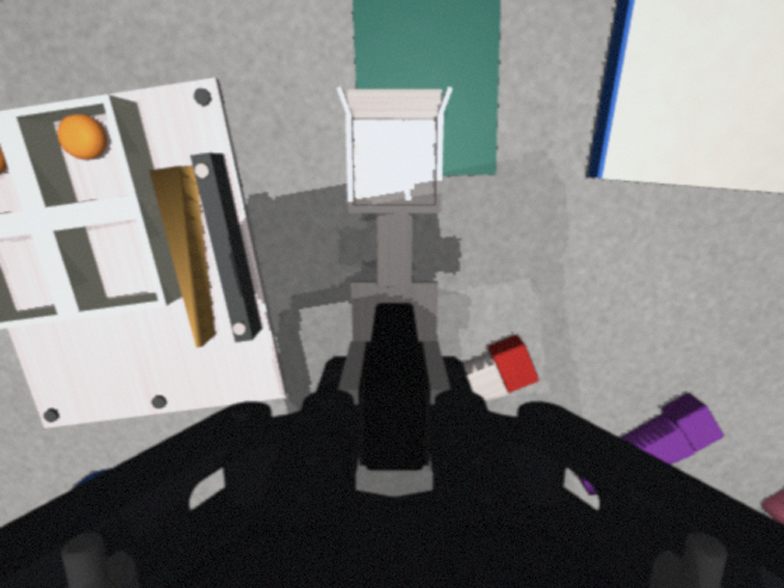

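arm_command(slide=[[0,0.05,0],[0,0.05,0],[0,0.05,0],[0,0.05,0],[0,0.04,0.0],[0,0.02,0.02],[0,0.0,0.02],[0,0.0,0]], angular=[[0,-0.5,2],[0,0,2],[0,0,0],[0,0,0],[0,0,0],[0,0,0],[0,0,0],[0,0,0]], hand=[0.005,0.005,0.005,0.005,0.005,0.005,0.005,0.005])

```text
time: 30.85
tool_pos: [0.4446, -0.2407, 0.144]
tcp_rot: [3.111, -0.402, 0.022]
wrist_force: [-0.7, 0.4, -1.5]
width: 0.175
```

```bash
python3 snap.py w22;python3 -c "
from h import *
plan([.4485,-.2832,.10],Rdown(np.radians(-14.5)));nose()"
```

```text
t30.90 pos [ 0.4455 -0.2409  0.1454] xhead -14.68 z [ 0.0148 -0.0077 -0.9999] F [-0.   0.1 -0.4] w 0.177
 turn deg [ 0.21 -0.93 -0.18]  shift now mm [12.8 40.  45.8]  after turn [13.5 40.2 45.4]
nose [ 0.536  -0.2659  0.0945] pitch up 0.93 roll 0.21 F [-0.   0.1 -0.4] t 30.9
```

View pics/w22.png

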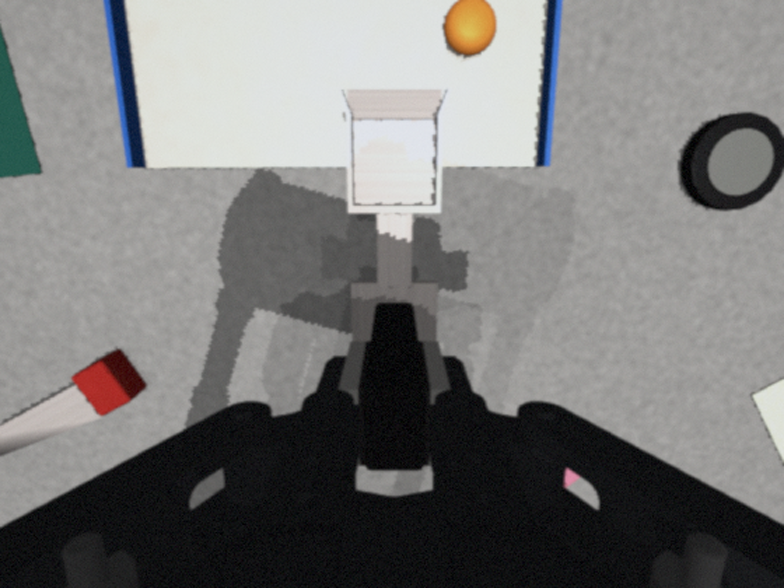

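```bash
python3 - <<'E'
from meas import *
im=np.load('w22.npy');c=pickle.load(open('w22.pkl','rb'))
for cc,s,_ in blobs(mask(im,(8,150,80),(20,255,255)),40): print(cc,s,ray(c,*cc,.010))
p,r,s=tool()
for z in(-.0525,-.0545):
  for q in((347,90),(446,90),(352,207),(437,207)):
    X=ray(c,q[0]/1.4,q[1]/1.4,p[2]+z);print((1000*r.inv().apply(X-p)).round(1))
E
```

```text
[335.39776195  18.10478128] [318   0  36  39 983] [ 0.56757784 -0.31478152  0.01      ]
[ 90.7 -17.8  53.9]
[90.7 19.6 54.1]
[ 47.1 -16.8  53.2]
[47.1 17.2 53.3]
[ 91.  -17.9  55.9]
[91.  19.8 56.1]
[ 47.  -17.   55.2]
[46.9 17.4 55.3]
```

arm_command(slide=[[0.006,0.02,0],[0.005,0.02,0.01],[0,0.0,0.015],[0,0.0,0.01],[0,0.0,0.0],[0,0.0,0.0],[0,0.0,0.0],[0,0.0,0]], angular=[[0,0,0],[0,0,0],[0,0,0],[0,0,0],[0,0,0],[0,0,0],[0,0,0],[0,0,0]], hand=[0.005,0.005,0.005,0.005,0.005,0.005,0.005,0.005])

```text
time: 31.7
tool_pos: [0.4503, -0.2782, 0.1153]
tcp_rot: [3.11, -0.388, 0.035]
wrist_force: [-0.3, 0.4, -0.7]
width: 0.173
```

```bash
python3 snap.py w23;python3 -c "
from h import *
plan([.4485,-.2832,.06],Rdown(np.radians(-14.5)));nose()"
```

```text
t31.75 pos [ 0.4503 -0.2783  0.1153] xhead -14.21 z [ 0.0215 -0.0097 -0.9997] F [-0.4  0.3  0.3] w 0.178
 turn deg [ 0.24 -1.33  0.29]  shift now mm [-1.8  5.  55.3]  after turn [-0.5  5.2 55.3]
nose [ 0.5413 -0.3026  0.065 ] pitch up 1.33 roll 0.24 F [-0.4  0.3  0.3] t 31.75
```

View pics/w23.png

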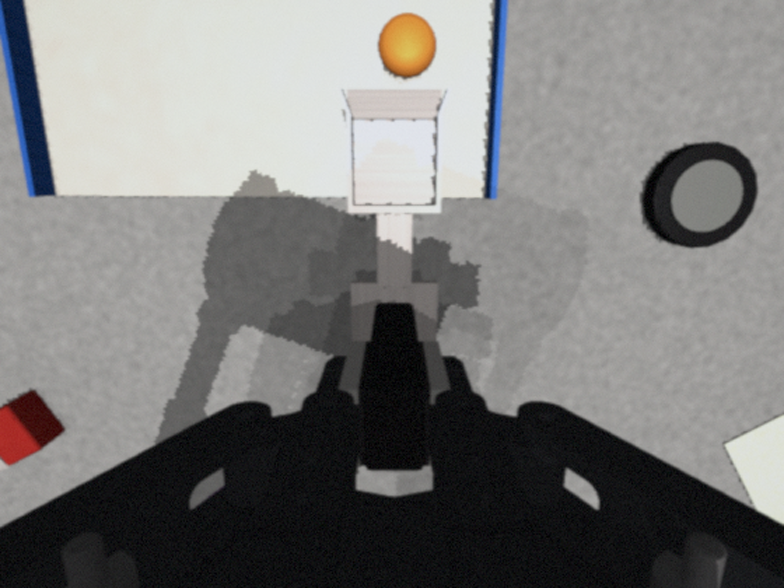

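arm_command(slide=[[-0.002,0.005,0.01],[0,0,0.015],[0,0,0.015],[0,0.0,0.008],[0,0.0,0.0],[0,0.0,0.0],[0,0.0,0.0],[0,0.0,0]], angular=[[0.2,0,0.3],[0,0,0],[0,0,0],[0,0,0],[0,0,0],[0,0,0],[0,0,0],[0,0,0]], hand=[0.005,0.005,0.005,0.005,0.005,0.005,0.005,0.005])

```text
time: 32.55
tool_pos: [0.4486, -0.2852, 0.0662]
tcp_rot: [3.111, -0.398, 0.041]
wrist_force: [0.6, 0.4, -1.4]
width: 0.175
```

```bash
python3 -c "
from h import *
plan([.4485,-.2832,.058],Rdown(np.radians(-14.5)));nose()"
```

```text
t32.55 pos [ 0.4486 -0.2852  0.0662] xhead -14.58 z [ 0.0253 -0.0083 -0.9996] F [ 0.6  0.4 -1.4] w 0.175
 turn deg [ 0.1  -1.52 -0.08]  shift now mm [-0.8 -1.9  8.2]  after turn [-0.6 -1.9  8.2]
nose [ 0.5397 -0.31    0.0162] pitch up 1.52 roll 0.1 F [ 0.6  0.4 -1.4] t 32.55
```

arm_command(slide=[[0,-0.0015,0.005],[0,0,0.003],[0,0,0.0],[0,0.0,0.0],[0,0.0,0.0],[0,0.0,0.0],[0,0.0,0.0],[0,0.0,0]], angular=[[0,-0.3,0],[0,0,0],[0,0,0],[0,0,0],[0,0,0],[0,0,0],[0,0,0],[0,0,0]], hand=[0.005,0.005,0.005,0.005,0.005,0.005,0.005,0.005])

```text
time: 33.35
tool_pos: [0.4504, -0.2843, 0.0591]
tcp_rot: [3.11, -0.397, 0.036]
wrist_force: [-0.2, -0.1, -0.9]
width: 0.177
```

```bash
python3 snap.py w24; python3 -c "
from h import *
plan([.4485,-.2832,.0575],Rdown(np.radians(-14.5)));nose();wall()"
```

```text
t33.40 pos [ 0.4504 -0.2843  0.0591] xhead -14.56 z [ 0.0222 -0.0085 -0.9997] F [ 0.7  0.2 -0.9] w 0.179
 turn deg [ 0.15 -1.35 -0.06]  shift now mm [-2.1 -0.6  1.5]  after turn [-2.1 -0.6  1.6]
nose [ 0.5413 -0.3091  0.0088] pitch up 1.35 roll 0.15 F [ 0.7  0.2 -0.9] t 33.4
nose-wall mm 72.6391050020869
```

View pics/w24.png

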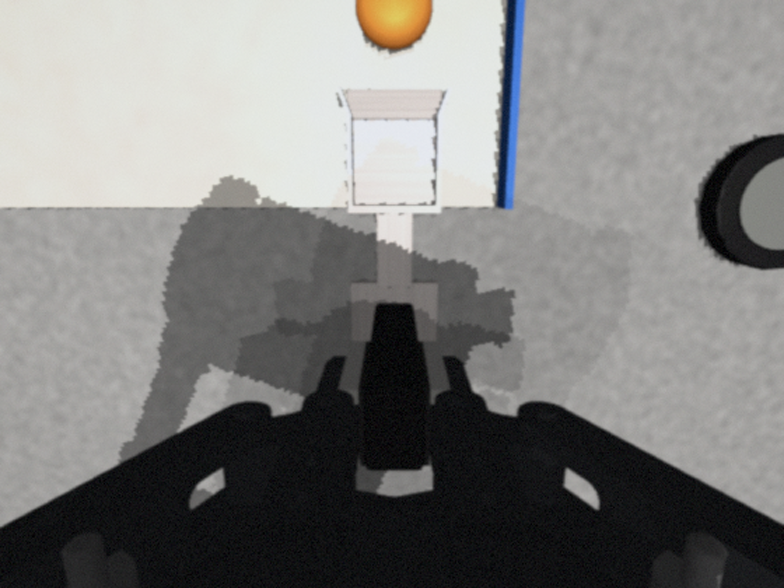

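arm_command(slide=[[0.007,0,0.0015],[0.008,0,0.0003],[0.008,0,0.0003],[0.008,0,0.0003],[0.008,0,0.0003],[0.008,0,0.0],[0.007,0,0],[0,0,0]], angular=[[0,-0.3,0],[0,0,0],[0,0,0],[0,0,0],[0,0,0],[0,0,0],[0,0,0],[0,0,0]], hand=[0.005,0.005,0.005,0.005,0.005,0.005,0.005,0.005])

```text
time: 34.2
tool_pos: [0.5088, -0.2996, 0.0574]
tcp_rot: [3.111, -0.397, 0.03]
wrist_force: [0.0, -0.0, -0.7]
width: 0.176
```

```bash
python3 snap.py w25; python3 -c "
from h import *
plan([.4485,-.2832,.0575],Rdown(np.radians(-14.5)));nose();wall()"
```

```text
t34.25 pos [ 0.5082 -0.2993  0.0572] xhead -14.55 z [ 0.0173 -0.0074 -0.9998] F [ 0.1 -0.6 -0.7] w 0.176
 turn deg [ 0.16 -1.07 -0.05]  shift now mm [-61.8  -0.6  -1.4]  after turn [-61.8  -0.7  -0.3]
nose [ 0.5988 -0.324   0.0065] pitch up 1.07 roll 0.16 F [ 0.1 -0.6 -0.7] t 34.25
nose-wall mm 13.139738462668568
```

View pics/w25.png

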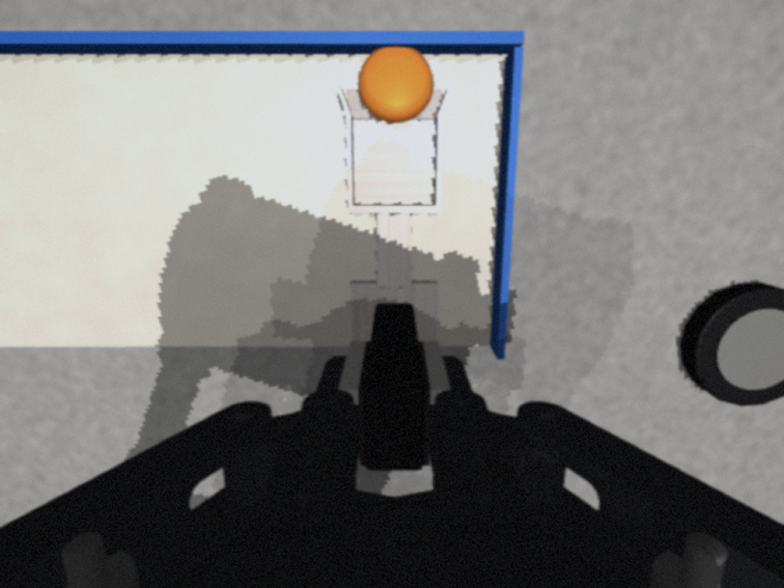

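arm_command(slide=[[0.004,0,0],[0.004,0,0],[0.003,0,0],[0.001,0,0],[0,0,0],[0,0,0],[0,0,0],[0,0,0]], angular=[[0,0,0],[0,0,0],[0,0,0],[0,0,0],[0,0,0],[0,0,0],[0,0,0],[0,0,0]], hand=[0.005,0.005,0.005,0.005,0.005,0.005,0.005,0.005])

```text
time: 35.05
tool_pos: [0.5195, -0.3021, 0.0571]
tcp_rot: [3.112, -0.398, 0.026]
wrist_force: [0.3, 0.2, -0.5]
width: 0.175
```

```bash
python3 snap.py w26; python3 -c "
from h import *
nose();wall()"
```

```text
nose [ 0.6101 -0.3269  0.0062] pitch up 0.99 roll 0.14 F [ 0.2 -0.   0.4] t 35.1
nose-wall mm 1.5529560316194484
```

View pics/w26.png

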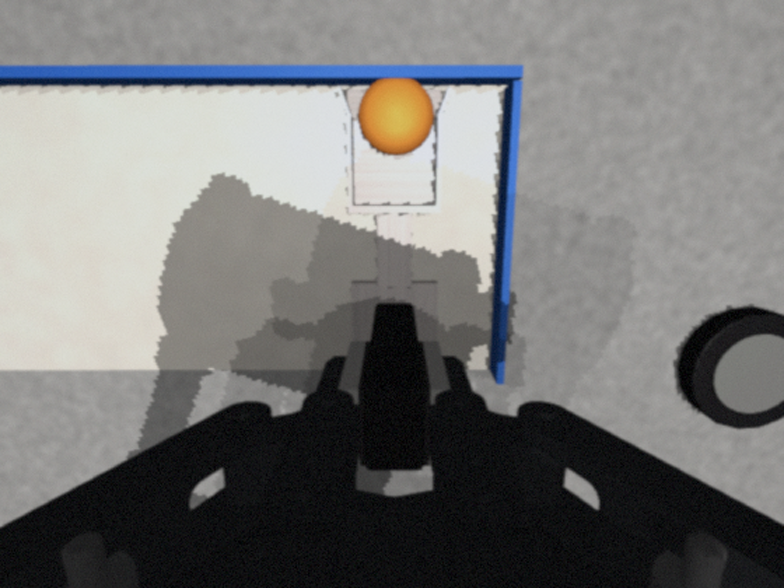

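arm_command(slide=[[-0.003,0,-0.004],[-0.003,0,-0.004],[-0.003,0,-0.004],[-0.003,0,-0.004],[0,0,0],[0,0,0],[0,0,0],[0,0,0]], angular=[[0,5.5,0],[0,5.5,0],[0,5.5,0],[0,5.5,0],[0,0,0],[0,0,0],[0,0,0],[0,0,0]], hand=[0.005,0.005,0.005,0.005,0.005,0.005,0.005,0.005])

```text
time: 35.9
tool_pos: [0.5045, -0.2979, 0.0701]
tcp_rot: [3.002, -0.382, 0.616]
wrist_force: [0.1, 0.2, 0.6]
width: 0.179
```

arm_command(slide=[[0,0,-0.03],[0,0,-0.03],[0,0,-0.03],[0,0,-0.02],[0,0,0],[0,0,0],[0,0,0],[0,0,0]], angular=[[0,-3,0],[0,-3,0],[0,-4,0],[0,-4,0],[0,0,0],[0,0,0],[0,0,0],[0,0,0]], hand=[0.005,0.005,0.005,0.005,0.005,0.005,0.005,0.005])

```text
time: 36.7
tool_pos: [0.4732, -0.2902, 0.1763]
tcp_rot: [3.085, -0.392, 0.228]
wrist_force: [0.7, -1.2, -0.3]
width: 0.176
```

```bash
python3 snap.py w27; python3 -c "
from h import *
plan([.442,.1978,.15],Rdown(np.radians(-1.8)));nose()"
```

```text
t36.75 pos [ 0.4729 -0.29    0.176 ] xhead -14.48 z [ 0.1409 -0.0415 -0.9892] F [-0.8 -0.2 -0.8] w 0.178
 turn deg [  1.21  -8.37 -12.68]  shift now mm [-154.1 -464.6    1.1]  after turn [ -46.2 -486.6   26. ]
nose [ 0.5691 -0.3162  0.1377] pitch up 8.44 roll 0.28 F [-0.8 -0.2 -0.8] t 36.75
```

View pics/w27.png

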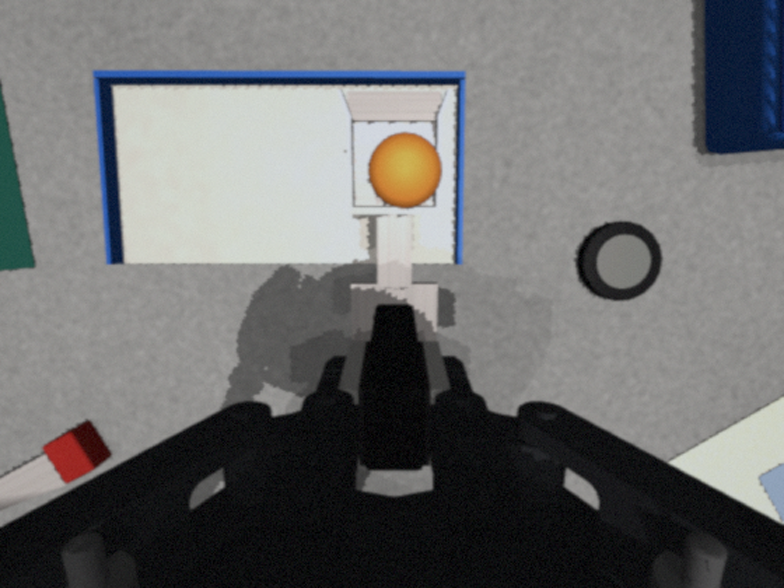

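arm_command(slide=[[0,-0.03,0],[0,-0.05,0],[0,-0.05,0],[0,-0.05,0],[0,-0.05,0],[0,-0.05,0],[0,-0.05,0],[0,-0.03,0]], angular=[[0,0,0],[0,-1,-3],[0,-1,-3],[0,-1,-3],[0,0,-3],[0,0,0],[0,0,0],[0,0,0]], hand=[0.005,0.005,0.005,0.005,0.005,0.005,0.005,0.005])

```text
time: 37.55
tool_pos: [0.5155, 0.0676, 0.1595]
tcp_rot: [3.109, -0.076, 0.123]
wrist_force: [0.3, 0.2, -1.5]
width: 0.173
```

```bash
python3 -c "
from h import *
plan([.4425,.1978,.15],Rdown(np.radians(-1.8)));nose()"
```

```text
t37.55 pos [0.5155 0.0676 0.1595] xhead -2.73 z [ 0.0782 -0.031  -0.9965] F [ 0.3  0.2 -1.5] w 0.173
 turn deg [ 1.6  -4.56 -0.99]  shift now mm [ -79.7 -126.6   -0.3]  after turn [ -77.1 -127.9    9.5]
nose [0.6122 0.0606 0.1147] pitch up 4.57 roll 1.56 F [ 0.3  0.2 -1.5] t 37.55
```

arm_command(slide=[[-0.015,-0.03,0],[-0.025,-0.04,0],[-0.025,-0.04,0],[-0.012,-0.016,0.0],[0,0,0.0],[0,0,0],[0,0,0],[0,0,0]], angular=[[1.5,-1,-0.8],[0,-1,0],[0,-1,0],[0,0,0],[0,0,0],[0,0,0],[0,0,0],[0,0,0]], hand=[0.005,0.005,0.005,0.005,0.005,0.005,0.005,0.005])

```text
time: 38.35
tool_pos: [0.4351, 0.2015, 0.1463]
tcp_rot: [3.137, -0.046, 0.024]
wrist_force: [-0.1, 0.0, -1.1]
width: 0.175
```

```bash
python3 -c "
from h import *
plan([.4425,.1978,.107],Rdown(np.radians(-1.8)));nose()"
```

```text
t38.35 pos [0.4351 0.2015 0.1463] xhead -1.67 z [ 0.0155 -0.004  -0.9999] F [-0.1  0.  -1.1] w 0.175
 turn deg [ 0.2  -0.9   0.13]  shift now mm [ 6.9  3.4 39.4]  after turn [ 7.5  3.5 39.3]
nose [0.5288 0.1976 0.0953] pitch up 0.9 roll 0.21 F [-0.1  0.  -1.1] t 38.35
```

arm_command(slide=[[0.007,0.003,0.015],[0,0,0.015],[0,0,0.007],[0,0,0.001],[0,0,0.0],[0,0,0],[0,0,0],[0,0,0]], angular=[[0.2,0,0],[0,0,0],[0,0,0],[0,0,0],[0,0,0],[0,0,0],[0,0,0],[0,0,0]], hand=[0.005,0.005,0.005,0.005,0.005,0.005,0.005,0.005])

```text
time: 39.15
tool_pos: [0.4475, 0.1946, 0.1099]
tcp_rot: [-3.14, 0.058, -0.033]
wrist_force: [-0.4, -0.0, -0.3]
width: 0.177
```

```bash
python3 snap.py w28;python3 -c "
from h import *
plan([.4425,.1978,.105],Rdown(np.radians(-1.8)));nose()"
```

```text
t39.20 pos [0.4476 0.1946 0.11  ] xhead -2.11 z [ 2.110e-02  7.000e-04 -9.998e-01] F [ 1.   0.2 -0.8] w 0.178
 turn deg [-0.08 -1.21 -0.31]  shift now mm [-5.3 -3.   4.9]  after turn [-5.2 -3.1  5. ]
nose [0.5416 0.1902 0.0595] pitch up 1.21 roll -0.09 F [ 1.   0.2 -0.8] t 39.2
```

View pics/w28.png

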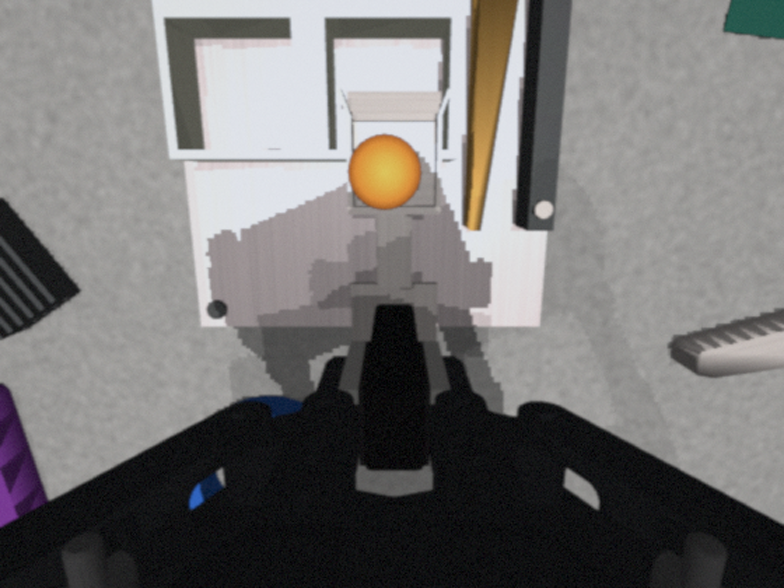

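arm_command(slide=[[0.006,-0.003,-0.006],[0.006,0,-0.006],[0.006,0,-0.007],[0.001,0,0.0],[0,0,0.0],[0,0,0],[0,0,0],[0,0,0]], angular=[[0,-7,0],[0,-7,0],[0,-7.5,0],[0,0,0],[0,0,0],[0,0,0],[0,0,0],[0,0,0]], hand=[0.005,0.005,0.005,0.005,0.005,0.005,0.005,0.005])

```text
time: 40.0
tool_pos: [0.4633, 0.1972, 0.1262]
tcp_rot: [-3.082, 0.05, 0.571]
wrist_force: [0.4, -0.3, -0.3]
width: 0.177
```

```bash
python3 snap.py w29;python3 -c "
from h import *
nose()"
```

```text
nose [0.5312 0.1941 0.044 ] pitch up -21.0 roll -0.08 F [-0.  -0.5  0.2] t 40.05
```

View pics/w29.png

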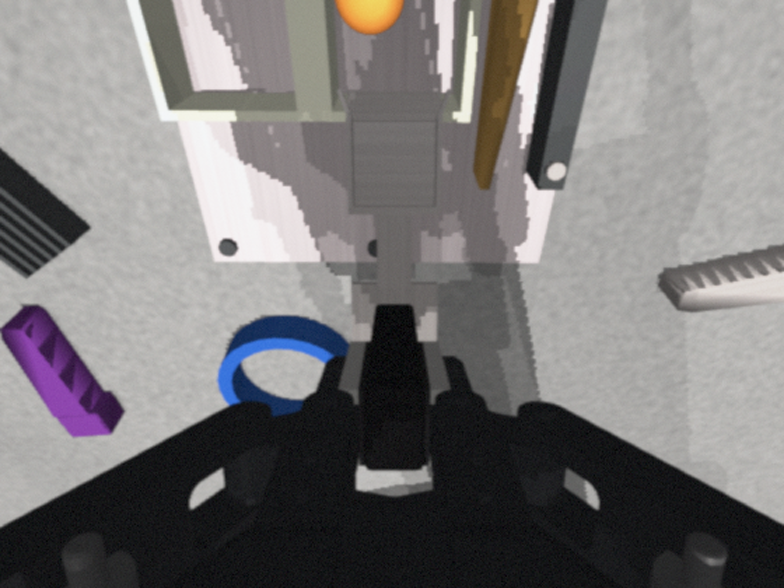

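arm_command(slide=[[0,0,-0.03],[-0.007,0,-0.02],[-0.007,0,0],[-0.007,0,0.0],[0,0.03,0.0],[0,0.04,0],[0.02,0.04,0],[0.02,0.03,0]], angular=[[0,0,0],[0,7,0],[0,7,0],[0,7,0],[0,0.5,0],[0,0,2],[0,0,2],[0,0,2]], hand=[0.005,0.005,0.005,0.005,0.005,0.005,0.005,0.005])

```text
time: 40.85
tool_pos: [0.4873, 0.0565, 0.1829]
tcp_rot: [-3.128, 0.198, -0.046]
wrist_force: [-0.2, 0.2, -0.2]
width: 0.181
```

```bash
python3 snap.py w30;python3 -c "
from h import *
plan([.606,-.0195,.13],Rdown(np.radians(-8.65)));nose()"
```

```text
t40.90 pos [0.4899 0.0526 0.1833] xhead -7.44 z [ 0.0323  0.001  -0.9995] F [ 1.6 -2.4 -0.2] w 0.182
 turn deg [-0.32 -1.82  1.22]  shift now mm [122.7  56.7  57. ]  after turn [125.6  53.8  53.3]
nose [0.5836 0.0396 0.1338] pitch up 1.83 roll -0.3 F [ 1.6 -2.4 -0.2] t 40.9
```

View pics/w30.png

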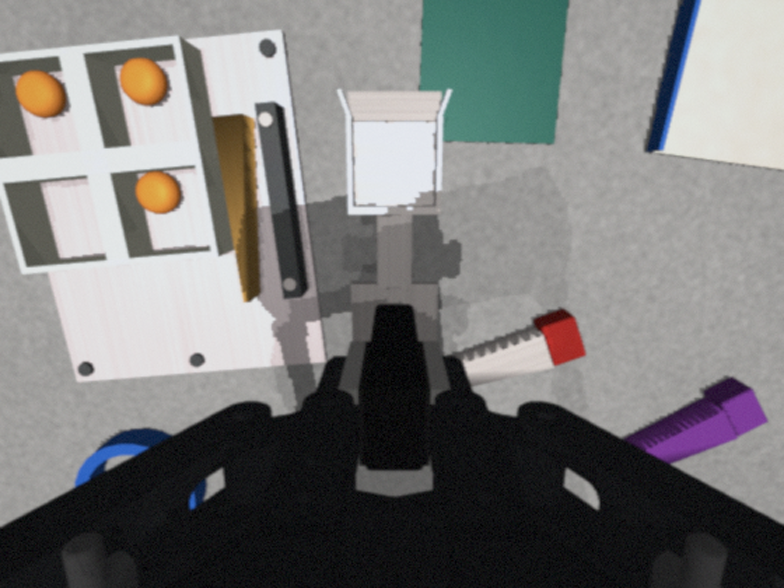

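arm_command(slide=[[0.03,0.015,0],[0.04,0.02,0],[0.04,0.015,0.01],[0.012,0,0.02],[0,0,0.02],[0,0.0,0],[0,0,0],[0,0,0]], angular=[[0,-0.6,1],[0,0,0],[0,0,0],[0,0,0],[0,0,0],[0,0,0],[0,0,0],[0,0,0]], hand=[0.005,0.005,0.005,0.005,0.005,0.005,0.005,0.005])

```text
time: 41.7
tool_pos: [0.6063, -0.0176, 0.1399]
tcp_rot: [-3.128, 0.236, -0.046]
wrist_force: [-0.1, 0.2, -0.4]
width: 0.18
```

```bash
python3 snap.py w31;python3 -c "
from h import *
plan([.606,-.0195,.08],Rdown(np.radians(-8.65)));nose()"
```

```text
t41.75 pos [ 0.6066 -0.0175  0.1404] xhead -8.62 z [ 0.0307  0.0026 -0.9995] F [ 0.8  0.5 -0.6] w 0.177
 turn deg [-0.41 -1.72  0.03]  shift now mm [-2.1  2.5 60.3]  after turn [-0.3  2.  60.4]
nose [ 0.7    -0.0323  0.0907] pitch up 1.72 roll -0.41 F [ 0.8  0.5 -0.6] t 41.75
```

View pics/w31.png

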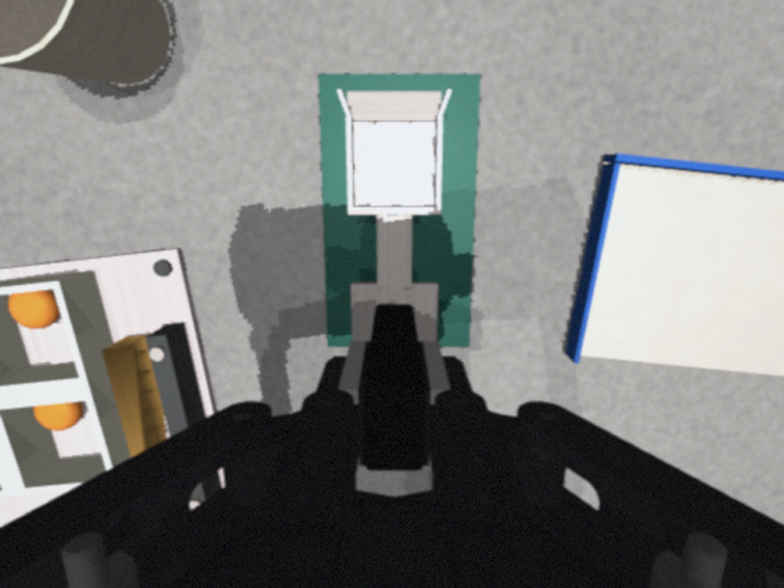

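arm_command(slide=[[-0.001,0.002,0.01],[0,0,0.02],[0,0,0.02],[0,0,0.012],[0,0,0],[0,0.0,0],[0,0,0],[0,0,0]], angular=[[-0.4,-0.7,0],[0,0,0],[0,0,0],[0,0,0],[0,0,0],[0,0,0],[0,0,0],[0,0,0]], hand=[0.005,0.005,0.005,0.005,0.005,0.005,0.005,0.005])

```text
time: 42.55
tool_pos: [0.6095, -0.0186, 0.0821]
tcp_rot: [3.13, -0.232, 0.041]
wrist_force: [-0.1, 0.1, 0.2]
width: 0.177
```

```bash
python3 -c "
from h import *
plan([.606,-.0195,.0545],Rdown(np.radians(-8.65)));nose()"
```

```text
t42.55 pos [ 0.6095 -0.0186  0.0821] xhead -8.48 z [ 0.0258 -0.0044 -0.9997] F [-0.1  0.1  0.2] w 0.177
 turn deg [ 0.03 -1.5   0.17]  shift now mm [-4.1  1.4 27.5]  after turn [-3.4  1.4 27.6]
nose [ 0.7027 -0.0336  0.0321] pitch up 1.5 roll 0.03 F [-0.1  0.1  0.2] t 42.55
```

arm_command(slide=[[-0.003,0.001,0.01],[0,0,0.008],[0,0,0.004],[0,0,0.001],[0,0,0],[0,0.0,0],[0,0,0],[0,0,0]], angular=[[0,-0.5,0.2],[0,0,0],[0,0,0],[0,0,0],[0,0,0],[0,0,0],[0,0,0],[0,0,0]], hand=[0.005,0.005,0.005,0.005,0.005,0.005,0.005,0.005])

```text
time: 43.35
tool_pos: [0.6078, -0.0195, 0.0585]
tcp_rot: [3.131, -0.239, 0.03]
wrist_force: [0.3, 0.3, -0.5]
width: 0.178
```

```bash
python3 -c "
from h import *
plan([.606,-.0195,.0545],Rdown(np.radians(-8.65)));nose()"
```

```text
t43.35 pos [ 0.6078 -0.0195  0.0585] xhead -8.72 z [ 0.0189 -0.0032 -0.9998] F [ 0.3  0.3 -0.5] w 0.178
 turn deg [ 0.02 -1.1  -0.07]  shift now mm [-1.8  0.2  3.9]  after turn [-1.8  0.2  4. ]
nose [ 0.7005 -0.0348  0.0078] pitch up 1.1 roll 0.02 F [ 0.3  0.3 -0.5] t 43.35
```

arm_command(slide=[[-0.001,0,0.002],[0,0,0.001],[0,0,0.001],[0,0,0.0],[0,0,0],[0,0.0,0],[0,0,0],[0,0,0]], angular=[[0,0,0],[0,0,0],[0,0,0],[0,0,0],[0,0,0],[0,0,0],[0,0,0],[0,0,0]], hand=[0.005,0.005,0.005,0.005,0.005,0.005,0.005,0.005])

```text
time: 44.15
tool_pos: [0.6072, -0.0194, 0.0548]
tcp_rot: [3.131, -0.239, 0.032]
wrist_force: [0.3, -0.8, -0.2]
width: 0.177
```

```bash
python3 -c "
from h import *
plan([.606,-.0195,.0545],Rdown(np.radians(-8.65)));nose()"
```

```text
t44.15 pos [ 0.6072 -0.0194  0.0548] xhead -8.71 z [ 0.02   -0.0033 -0.9998] F [ 0.3 -0.8 -0.2] w 0.177
 turn deg [ 0.01 -1.16 -0.06]  shift now mm [-1.2  0.3  0.2]  after turn [-1.2  0.3  0.3]
nose [ 0.7    -0.0347  0.0042] pitch up 1.16 roll 0.01 F [ 0.3 -0.8 -0.2] t 44.15
```

arm_command(slide=[[0,0,0.001],[0,0,0.0005],[0,0,0.0],[0,0,0.0],[0,0,0],[0,0.0,0],[0,0,0],[0,0,0]], angular=[[0,0,0],[0,0,0],[0,0,0],[0,0,0],[0,0,0],[0,0,0],[0,0,0],[0,0,0]], hand=[0.005,0.005,0.005,0.005,0.005,0.005,0.005,0.005])

```text
time: 44.95
tool_pos: [0.6077, -0.0194, 0.0541]
tcp_rot: [3.131, -0.239, 0.033]
wrist_force: [-1.5, 0.4, 1.3]
width: 0.176
```

```bash
python3 -c "
from h import *
plan([.606,-.0195,.0545],Rdown(np.radians(-8.65)));nose()"
```

```text
t44.95 pos [ 0.6077 -0.0194  0.0541] xhead -8.71 z [ 0.021  -0.0034 -0.9998] F [-1.5  0.4  1.3] w 0.176
 turn deg [ 0.01 -1.22 -0.06]  shift now mm [-1.7  0.3 -0.4]  after turn [-1.7  0.3 -0.4]
nose [ 0.7006 -0.0347  0.0036] pitch up 1.22 roll 0.01 F [-1.5  0.4  1.3] t 44.95
```

arm_command(slide=[[0,0,0],[0,0,0],[0,0,0.0],[0,0,0.0],[0,0,0],[0,0.0,0],[0,0,0],[0,0,-0.01]], angular=[[0,0,0],[0,0,0],[0,0,0],[0,0,0],[0,0,0],[0,0,0],[0,0,0],[0,0,0]], hand=[0.02,0.025,0.03,0.04,0.05,0.05,0.05,0.05])

```text
time: 45.75
tool_pos: [0.606, -0.0193, 0.0623]
tcp_rot: [3.131, -0.238, 0.028]
wrist_force: [-0.6, -0.3, 0.3]
width: 0.588
```

arm_command(slide=[[0,0,-0.02],[0,0,-0.03],[0,0,-0.03],[0,0,-0.04],[0,0,-0.03],[0,0.0,0],[0,0,0],[0,0,0]], angular=[[0,0,0],[0,0,0],[0,0,0],[0,0,0],[0,0,0],[0,0,0],[0,0,0],[0,0,0]], hand=[0.05,0.05,0.05,0.05,0.05,0.05,0.05,0.05])

```text
time: 46.55
tool_pos: [0.6034, -0.0188, 0.2234]
tcp_rot: [3.131, -0.238, 0.034]
wrist_force: [-0.2, 0.0, -0.3]
width: 0.584
```

```bash
python3 snap.py w32;python3 snap.py t32 top;python3 -c "
from h import *
plan([.41,-.02,.25],Rdown(np.radians(-10)))"
```

```text
t46.65 pos [ 0.6027 -0.0187  0.2221] xhead -8.71 z [ 0.0188 -0.0031 -0.9998] F [-0.3 -0.1 -0.4] w 0.582
 turn deg [ 0.   -1.09  1.29]  shift now mm [-189.7   30.4  -31.5]  after turn [-189.5   34.7  -27.9]
```

View pics/w32.png

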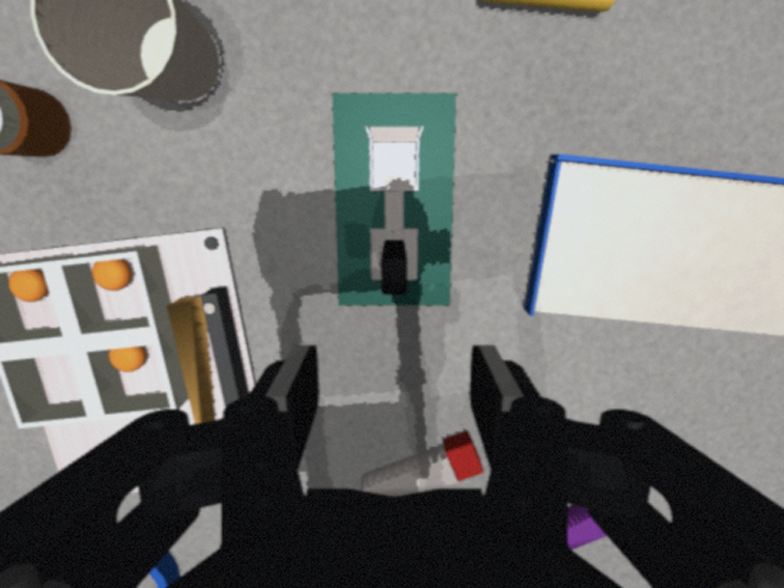

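View pics/t32.png

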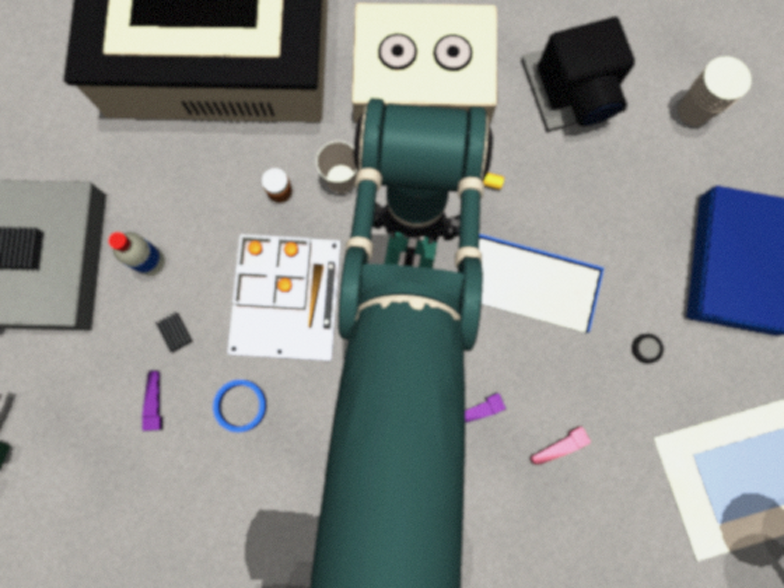

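arm_command(slide=[[0,0,-0.01],[-0.02,0,-0.01],[-0.03,0,0.0],[-0.03,0,0.0],[-0.02,0,0],[0,0.0,0],[0,0,0],[0,0,0]], angular=[[0,0,0],[0,-1,-8],[0,0,-8],[0,0,-8],[0,0,-8],[0,0,-8],[0,0,-8],[0,0,-8]], hand=[0.06,0.06,0.06,0.06,0.06,0.06,0.06,0.06])

```text
time: 47.45
tool_pos: [0.4954, -0.0248, 0.2368]
tcp_rot: [-2.848, -1.313, 0.022]
wrist_force: [0.4, -0.6, -0.1]
width: 0.697
```

arm_command(slide=[[0,0,0],[0,0,0],[0,0,0.0],[0,0,0.0],[0,0,0],[0,0.0,0],[0,0,0],[0,0,0]], angular=[[0,0,-8],[0,0,-8],[0,0,-8],[0,0,-8],[0,0,-8],[0,0,-8],[0,0,0],[0,0,0]], hand=[0.06,0.06,0.06,0.06,0.06,0.06,0.06,0.06])

```text
time: 48.25
tool_pos: [0.4919, -0.0245, 0.2334]
tcp_rot: [-2.018, -2.38, 0.026]
wrist_force: [-0.3, 0.5, 0.5]
width: 0.701
```

```bash
python3 snap.py w33;python3 -c "
from h import *
plan([.425,-.05,.2],Rdown(np.radians(100)));print(bot.read_state()['q'])"
```

```text
t48.30 pos [ 0.4919 -0.0246  0.2334] xhead 99.41 z [-2.710e-02  7.000e-04 -9.996e-01] F [ 0.1  0.5 -0.8] w 0.702
 turn deg [-1.53 -0.3  -0.58]  shift now mm [-14.3 -69.2  35.2]  after turn [-13.4 -70.3  33.4]
[-0.09910997 -0.06324362  1.97346299 -0.00206446  1.25844788 -0.26278392]
```

View pics/w33.png

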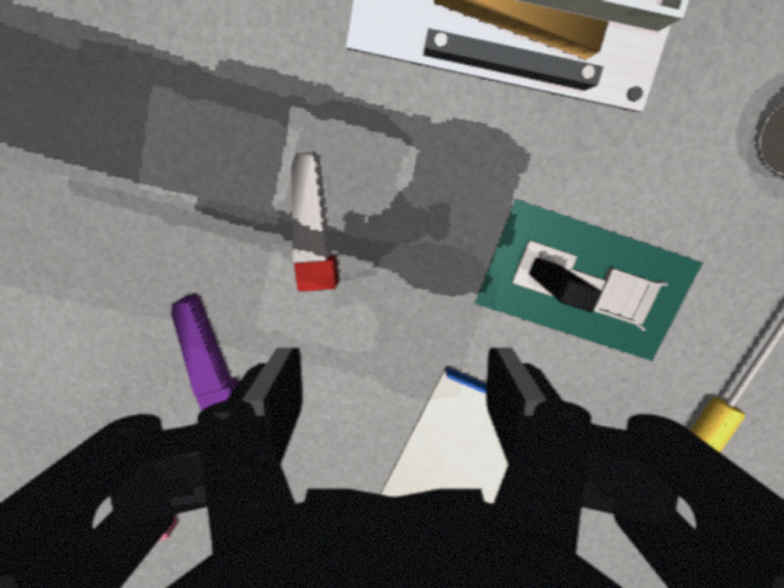

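arm_command(slide=[[-0.005,-0.03,0],[-0.005,-0.03,0.02],[0,-0.008,0.03],[0,0,0.02],[0,0,0],[0,0.0,0],[0,0,0],[0,0,0]], angular=[[-1.5,-0.3,0],[0,0,0],[0,0,0],[0,0,0],[0,0,0],[0,0,0],[0,0,0],[0,0,0]], hand=[0.06,0.06,0.06,0.06,0.06,0.06,0.06,0.06])

```text
time: 49.1
tool_pos: [0.4269, -0.0463, 0.165]
tcp_rot: [2.046, 2.379, 0.003]
wrist_force: [0.0, -0.9, 0.1]
width: 0.703
```

```bash
python3 snap.py w34;python3 - <<'E'
from h import *
a=np.load('w33.npy');b=np.load('w34.npy')
save('k33',a[95:220,180:260],4.5)
plan([.425,-.05,.2],Rdown(np.radians(100)))
E
```

```text
t49.15 pos [ 0.4271 -0.0463  0.1652] xhead 98.64 z [ 0.0046 -0.001  -1.    ] F [ 0.4 -0.1 -0.3] w 0.701
 turn deg [ 0.25  0.1  -1.36]  shift now mm [ -3.4  -2.4 -34.8]  after turn [ -3.3  -2.7 -34.8]
```

View pics/k33.png

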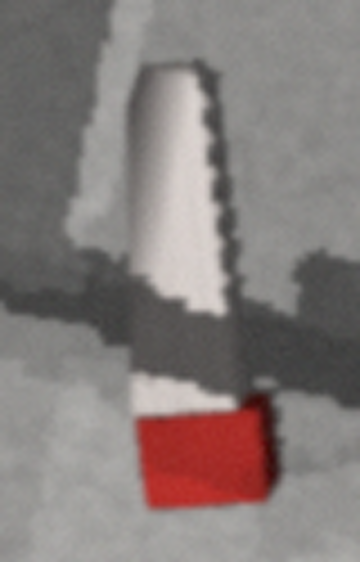

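View pics/w34.png

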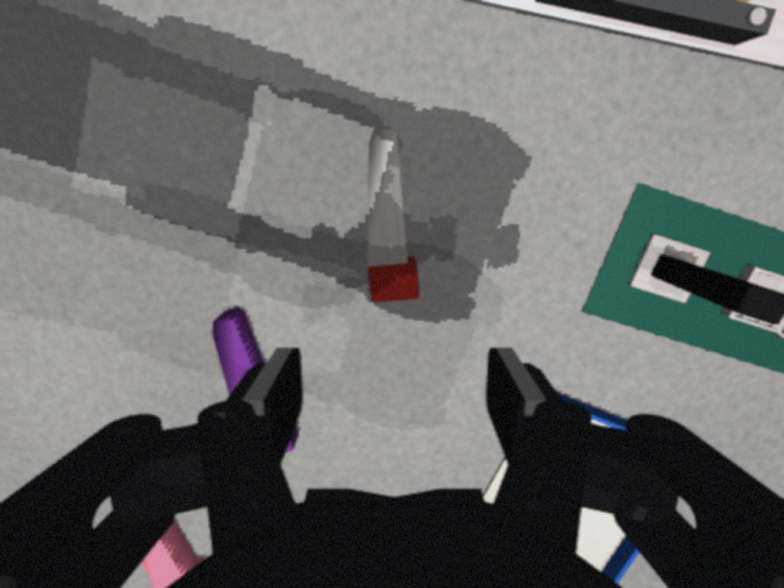

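```bash
python3 - <<'E'
from meas import *
R={}
for n in('w33','w34'):
    im=np.load(n+'.npy');c=pickle.load(open(n+'.pkl','rb'))
    m=mask(im,(0,120,40),(8,255,255))|mask(im,(172,120,40),(180,255,255))
    m[270:]=0
    b=max(blobs(m,100),key=lambda q:q[1][4]);print(n,b[0],b[1]);R[n]=(b[0],c)
b34=np.load('w34.npy');save('k34',b34[85:225,250:310],5)
E
```

```text
w33 [225.90117253 196.15410385] [211 183  30  25 597]
w34 [281.18842225 201.10329171] [263 184  36  32 881]
```

View pics/k34.png

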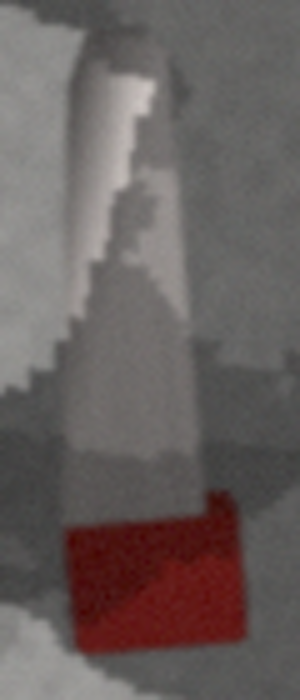

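```bash
python3 - <<'E'
from meas import *
c3=pickle.load(open('w33.pkl','rb'));c4=pickle.load(open('w34.pkl','rb'))
A=[(137,418),(258,405),(268,500),(150,508)];B=[(67,527),(235,509),(245,638),(80,652)]
fa=lambda p:((p[0]-1.75)/4.5+180,(p[1]-1.75)/4.5+95);fb=lambda p:((p[0]-2)/5+250,(p[1]-2)/5+85)
X=np.array([tri(c3,fa(a),c4,fb(b)) for a,b in zip(A,B)]);print(X.round(4),X.mean(0).round(4))
for c,f,P in((c3,fa,A),(c4,fb,B)):
    Y=np.array([ray(c,*f(p),.022) for p in P]);h=lambda a:np.degrees(np.arctan2(a[1],a[0]))
    print('ctr',Y.mean(0).round(4),'heads',h(Y[0]-Y[3]),h(Y[1]-Y[2]),h(Y[0]-Y[1])-90,'sz',[1000*np.linalg.norm(Y[i]-Y[(i+1)%4]).round(4) for i in range(4)])
# blade straight side (right) and nose
Y=[ray(c4,*fb(p),.022) for p in((205,513),(175,130))];print('straight side',np.degrees(np.arctan2(*(Y[1]-Y[0])[1::-1])))
Y=[ray(c3,*fa(p),.022) for p in((240,405),(203,85))];print('straight side',np.degrees(np.arctan2(*(Y[1]-Y[0])[1::-1])))
E
```

```text
[[ 0.41   -0.0435  0.0203]
 [ 0.4383 -0.0359  0.0195]
 [ 0.4438 -0.0587  0.0198]
 [ 0.4153 -0.0659  0.0189]] [ 0.4268 -0.051   0.0196]
ctr [ 0.4272 -0.0505  0.022 ] heads 104.40187340511703 103.39578470429392 -254.10619180196105 sz [np.float64(29.4), np.float64(23.5), np.float64(29.0), np.float64(22.4)]
ctr [ 0.4267 -0.0503  0.022 ] heads 103.63172023582258 103.69156157507373 -255.1598920121146 sz [np.float64(29.1), np.float64(23.2), np.float64(29.1), np.float64(22.599999999999998)]
straight side 103.462362830526
straight side 103.8035169405699
```

```bash
python3 -c "
from h import *
plan([.4275,-.0533,.06],Rdown(np.radians(104)))"
```

```text
t49.15 pos [ 0.4271 -0.0463  0.1652] xhead 98.64 z [ 0.0046 -0.001  -1.    ] F [ 0.4 -0.1 -0.3] w 0.701
 turn deg [ 0.24  0.11 -5.36]  shift now mm [ -6.8  -1.1 105.2]  after turn [ -6.9  -1.3 105.2]
```

arm_command(slide=[[-0.007,-0.001,0.02],[0,0,0.03],[0,0,0.03],[0,0,0.02],[0,0,0],[0,0.0,0],[0,0,0],[0,0,0]], angular=[[0.2,0,-3.5],[0,0,-1.5],[0,0,0],[0,0,0],[0,0,0],[0,0,0],[0,0,0],[0,0,0]], hand=[0.055,0.055,0.055,0.055,0.055,0.055,0.055,0.055])

```text
time: 49.95
tool_pos: [0.4384, -0.0551, 0.0723]
tcp_rot: [1.926, 2.458, 0.013]
wrist_force: [0.7, 0.2, 0.3]
width: 0.647
```

```bash
python3 snap.py w35; python3 -c "
from h import *
plan([.4275,-.0533,.011],Rdown(np.radians(104)))"
```

```text
t50.00 pos [ 0.4386 -0.0551  0.0725] xhead 103.85 z [ 0.0206 -0.0051 -0.9998] F [-0.6  0.   0.5] w 0.648
 turn deg [ 1.08  0.57 -0.15]  shift now mm [  5.  -11.5  61.3]  after turn [  4.5 -10.3  61.5]
```

View pics/w35.png

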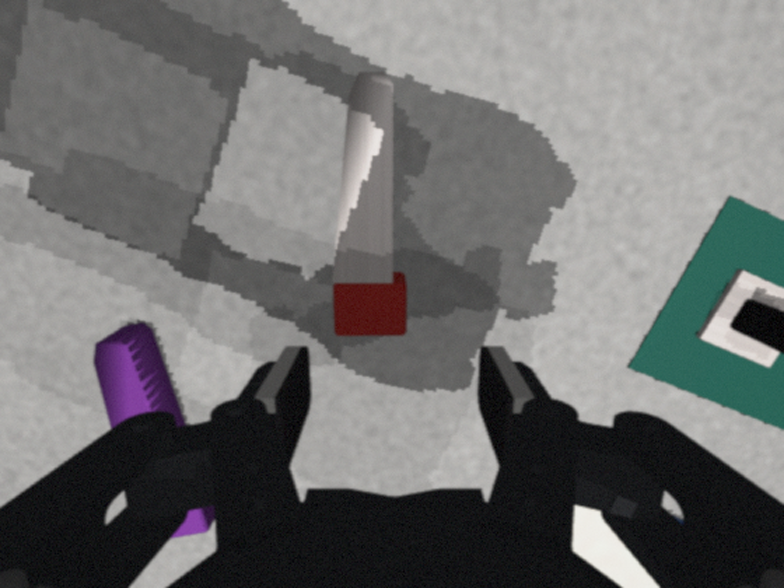

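arm_command(slide=[[0.004,-0.01,0],[0,0,0.015],[0,0,0.015],[0,0,0.005],[0,0,0],[0,0.0,0],[0,0,0],[0,0,0]], angular=[[1.1,0.6,0],[0.2,0,0],[0,0,0],[0,0,0],[0,0,0],[0,0,0],[0,0,0],[0,0,0]], hand=[0.055,0.055,0.055,0.055,0.055,0.055,0.055,0.055])

```text
time: 50.8
tool_pos: [0.4293, -0.054, 0.0419]
tcp_rot: [1.937, 2.473, -0.001]
wrist_force: [-0.3, -0.0, 0.2]
width: 0.645
```

```bash
python3 -c "
from h import *
plan([.4275,-.0533,.011],Rdown(np.radians(104)))"
```

```text
t50.80 pos [ 0.4293 -0.054   0.0419] xhead 103.86 z [ 2.e-04 -9.e-04 -1.e+00] F [-0.3 -0.   0.2] w 0.645
 turn deg [ 0.    0.05 -0.14]  shift now mm [ 1.2 -1.6 30.9]  after turn [ 1.1 -1.6 30.9]
```

arm_command(slide=[[0.001,-0.0015,0.01],[0,0,0.01],[0,0,0.008],[0,0,0.001],[0,0,0],[0,0.0,0],[0,0,0],[0,0,0]], angular=[[0,0,0],[0,0,0],[0,0,0],[0,0,0],[0,0,0],[0,0,0],[0,0,0],[0,0,0]], hand=[0.055,0.055,0.055,0.055,0.055,0.055,0.055,0.055])

```text
time: 51.6
tool_pos: [0.4276, -0.0534, 0.0104]
tcp_rot: [1.937, 2.473, -0.001]
wrist_force: [-0.5, -0.4, 0.5]
width: 0.648
```

```bash
python3 snap.py w36; python3 -c "
from h import *
plan([.4275,-.0533,.011],Rdown(np.radians(104)))"
```

```text
t51.65 pos [ 0.4277 -0.0534  0.0105] xhead 103.86 z [ 3.e-04 -9.e-04 -1.e+00] F [-0.3 -0.3  0.2] w 0.643
 turn deg [ 0.01  0.05 -0.14]  shift now mm [ 0.1 -0.1 -0.5]  after turn [ 0.1 -0.1 -0.5]
```

View pics/w36.png

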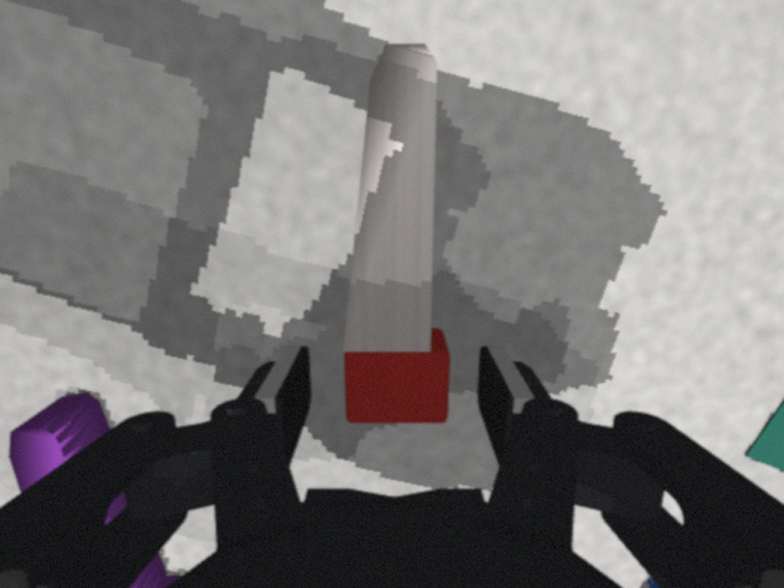

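arm_command(slide=[[0,0,0],[0,0,0],[0,0,0],[0,0,0],[0,0,0],[0,0.0,0],[0,0,0],[0,0,0]], angular=[[0,0,0],[0,0,0],[0,0,0],[0,0,0],[0,0,0],[0,0,0],[0,0,0],[0,0,0]], hand=[0.033,0.025,0.02,0.02,0.02,0.02,0.02,0.02], squeeze=80)

```text
time: 52.45
tool_pos: [0.4282, -0.0535, 0.0113]
tcp_rot: [1.936, 2.472, 0.0]
wrist_force: [0.5, -0.6, -0.2]
width: 0.345
```

arm_command(slide=[[0,0,-0.015],[0,0,-0.02],[0,0,-0.02],[0,0,-0.02],[0,0,0],[0,0.0,0],[0,0,0],[0,0,0]], angular=[[0,0,0],[0,0,0],[0,0,0],[0,0,0],[0,0,8],[0,0,8],[0,0,8],[0,0,8]], hand=[0.02,0.02,0.02,0.02,0.02,0.02,0.02,0.02])

```text
time: 53.25
tool_pos: [0.4258, -0.0531, 0.0877]
tcp_rot: [-2.561, -1.817, 0.004]
wrist_force: [0.2, -0.1, -1.1]
width: 0.347
```

```bash
python3 snap.py w37; python3 -c "
from h import *
plan([.40,.14,.09],Rdown(np.radians(-1.8)))"
```

```text
t53.30 pos [ 0.4258 -0.0531  0.0877] xhead 70.41 z [-2.4e-03 -6.0e-04 -1.0e+00] F [ 0.3 -0.3 -1. ] w 0.346
 turn deg [-5.00e-02  1.40e-01  7.22e+01]  shift now mm [173.2 -89.1  -2.4]  after turn [ -31.9 -192.2   -2.3]
```

View pics/w37.png

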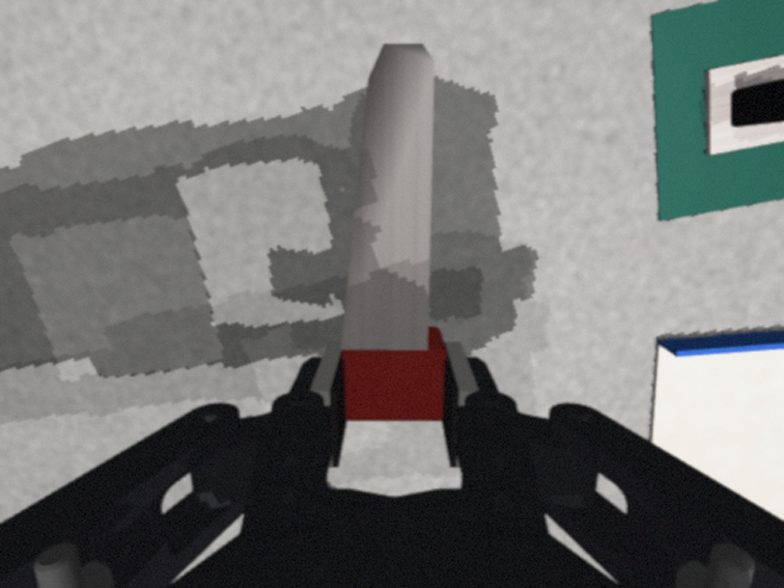

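arm_command(slide=[[0,0,0],[0,0,0],[0,0,0],[0,0,0],[0,0,0],[0,0.0,0],[0,0,0],[0,0,-0.02]], angular=[[0,0,8],[0,0,8],[0,0,8],[0,0,8],[0,0,8],[0,0,8],[0,0,8],[0,0,8]], hand=[0.02,0.02,0.02,0.02,0.02,0.02,0.02,0.02])

```text
time: 54.1
tool_pos: [0.4205, -0.0521, 0.1032]
tcp_rot: [-3.136, -0.143, 0.021]
wrist_force: [-1.3, 0.7, -1.4]
width: 0.344
```

```bash
python3 -c "
from h import *
plan([.375,.145,.11],Rdown(np.radians(-1.8)));print(bot.read_state()['q'])"
```

```text
t54.10 pos [ 0.4205 -0.0521  0.1032] xhead 5.20 z [-0.0137  0.0013 -0.9999] F [-1.3  0.7 -1.4] w 0.344
 turn deg [-0.1   0.79  7.  ]  shift now mm [ -27.6 -200.5   -5.9]  after turn [ -51.7 -195.6   -6.8]
[-1.81154894e-01 -7.78375532e-02  2.24545117e+00 -1.45581615e-03
  9.87732419e-01  1.29964099e+00]
```

arm_command(slide=[[-0.012,-0.03,0],[-0.015,-0.045,0],[-0.015,-0.045,0],[-0.01,-0.045,0],[0,-0.03,0],[0,0.0,0],[0,0,0],[0,0,0]], angular=[[0,0.8,4],[0,0,3],[0,0,0],[0,0,0],[0,0,0],[0,0,0],[0,0,0],[0,0,0]], hand=[0.02,0.02,0.02,0.02,0.02,0.02,0.02,0.02])

```text
time: 54.9
tool_pos: [0.3693, 0.1466, 0.1058]
tcp_rot: [-3.14, 0.037, -0.011]
wrist_force: [0.1, -0.4, -1.6]
width: 0.339
```

```bash
python3 snap.py w38; python3 -c "
from h import *
plan([.375,.145,.06],Rdown(np.radians(-1.8)));print(bot.read_state()['q'])"
```

```text
t54.95 pos [0.3693 0.1463 0.1057] xhead -1.38 z [ 6.8e-03  8.0e-04 -1.0e+00] F [-0.3 -0.9 -1.2] w 0.342
 turn deg [-0.06 -0.39  0.42]  shift now mm [ 5.5  1.2 45.8]  after turn [ 5.8  1.1 45.7]
[ 3.15709175e-01 -1.53089729e-01  2.30583677e+00 -1.66534165e-03
  9.82105313e-01  1.91155422e+00]
```

View pics/w38.png

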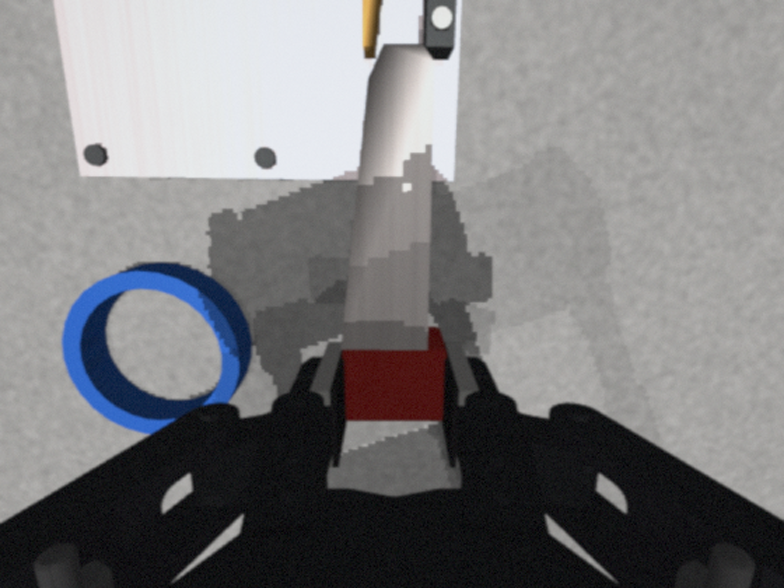

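```bash
python3 - <<'E'
from meas import *
c=pickle.load(open('w38.pkl','rb'));p,r,s=tool()
q=lambda u,v,z:ray(c,u/1.4,v/1.4,z)
print('tape right',q(250,350,.022),'top-ish',q(160,270,.022),'left',q(63,340,.022))
print('fence near inner',q(425,48,.03),'outer',q(453,48,.03),'brass near inner',q(376,56,.03),'left',q(364,56,.03))
print('plate br',q(455,180,.006),'bl',q(80,178,.006))
for n,a,z in(('head fl',(344,350),-.011),('head fr',(443,350),-.011),('head bl',(344,420),-.011),('blade nose r',(433,60),-.011),('blade nose l',(370,78),-.011),('nose tip',(405,44),-.011),('blade r at head',(428,345),-.011)):
    z=p[2]-.0113+.022
    print(n,(1000*r.inv().apply(q(*a,z)-p)).round(1))
E
```

```text
tape right [0.34521767 0.22072855 0.022     ] top-ish [0.38777244 0.26025189 0.022     ] left [0.35280709 0.31477696 0.022     ]
fence near inner [0.48116437 0.13138217 0.03      ] outer [0.48089696 0.11971237 0.03      ] brass near inner [0.47858897 0.1519028  0.03      ] left [0.47870404 0.15692372 0.03      ]
plate br [0.42669497 0.11520957 0.006     ] bl [0.43193853 0.30127125 0.006     ]
head fl [ 12.7 -15.1 -10.6]
head fr [ 12.7  13.5 -10.6]
head bl [-10.  -15.7 -10.8]
blade nose r [ 89.6   8.9 -10.1]
blade nose l [ 85.4  -6.8 -10.1]
nose tip [ 93.1   1.9 -10.1]
blade r at head [ 14.2   9.2 -10.6]
```

arm_command(slide=[[-0.003,0.001,0.01],[0,0,0.02],[0,0,0.02],[0,0,0.01],[0,0,0],[0,0.0,0],[0,0,0],[0,0,0]], angular=[[0,-0.4,0.2],[0,0,0],[0,0,0],[0,0,0],[0,0,0],[0,0,0],[0,0,0],[0,0,0]], hand=[0.02,0.02,0.02,0.02,0.02,0.02,0.02,0.02])

```text
time: 55.75
tool_pos: [0.3671, 0.1401, 0.0429]
tcp_rot: [-3.141, 0.058, 0.002]
wrist_force: [-0.4, 0.9, -1.4]
width: 0.344
```

```bash
python3 -c "
from h import *
plan([.375,.1451,.0185],Rdown(np.radians(-1.6)))"
```

```text
t55.75 pos [0.3671 0.1401 0.0429] xhead -2.12 z [-1.2e-03  3.0e-04 -1.0e+00] F [-0.4  0.9 -1.4] w 0.344
 turn deg [-0.01  0.07 -0.52]  shift now mm [ 7.7 -5.3 24.4]  after turn [ 7.7 -5.2 24.4]
```

arm_command(slide=[[0.0,-0.005,0.005],[0,0,0.008],[0,0,0.008],[0,0,0.001],[0,0,0],[0,0.0,0],[0,0,0],[0,0,0]], angular=[[0,0,-0.5],[0,0,0],[0,0,0],[0,0,0],[0,0,0],[0,0,0],[0,0,0],[0,0,0]], hand=[0.02,0.02,0.02,0.02,0.02,0.02,0.02,0.02])

```text
time: 56.55
tool_pos: [0.3686, 0.1464, 0.0202]
tcp_rot: [-3.14, 0.042, -0.002]
wrist_force: [-0.6, -0.2, -1.5]
width: 0.342
```

```bash
python3 snap.py w39; python3 -c "
from h import *
plan([.375,.1451,.0185],Rdown(np.radians(-1.6)))"
```

```text
t56.60 pos [0.3687 0.1464 0.0203] xhead -1.52 z [ 0.0018  0.0013 -1.    ] F [ 0.2 -0.  -1.9] w 0.344
 turn deg [-0.08 -0.1   0.08]  shift now mm [6.3 1.1 1.8]  after turn [6.4 1.1 1.8]
```

View pics/w39.png

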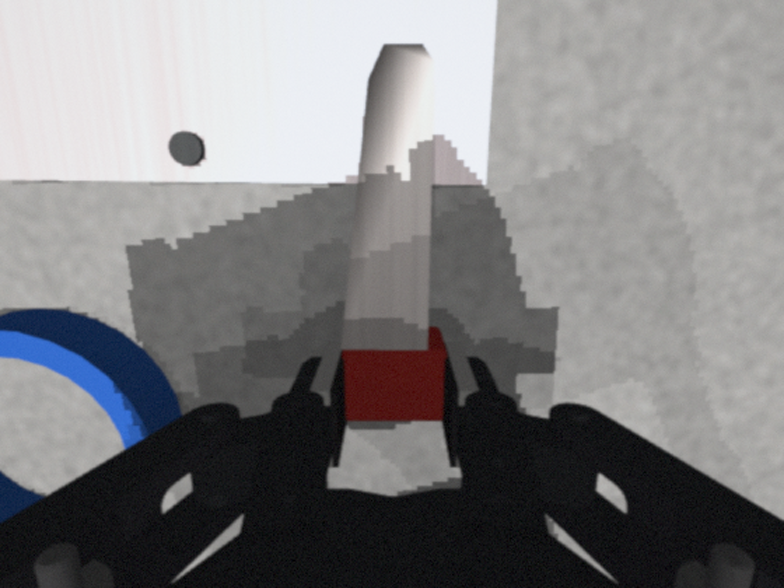

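arm_command(slide=[[0.008,0.001,0.001],[0.01,0,0],[0.01,0,0.0],[0.005,0,0.0],[0,0,0],[0,0.0,0],[0,0,0],[0,0,0]], angular=[[0,0,0],[0,0,0],[0,0,0],[0,0,0],[0,0,0],[0,0,0],[0,0,0],[0,0,0]], hand=[0.02,0.02,0.02,0.02,0.02,0.02,0.02,0.02])

```text
time: 57.4
tool_pos: [0.4061, 0.1443, 0.0197]
tcp_rot: [-3.14, 0.043, -0.005]
wrist_force: [-0.0, 0.4, -0.9]
width: 0.341
```

```bash
python3 snap.py w40; cat >> h.py <<'E'
def chan(off=.0108):
    p,r,s=tool();y=.1314+off-.0280*(p[0]-.482);plan([.4684,.1314+off-.0280*(.4684-.482),.0185],Rdown(np.radians(-1.6)));print('y err mm (need world y)',1000*(y-p[1]))
E
python3 -c "
from h import *
chan()"
```

```text
t57.45 pos [0.406  0.1443 0.0197] xhead -1.56 z [ 0.0032  0.0017 -1.    ] F [-0.1 -0.7 -0.7] w 0.344
 turn deg [-0.1  -0.18  0.04]  shift now mm [62.4  0.1  1.4]  after turn [62.4  0.   1.2]
y err mm (need world y) -0.008305156621674081
```

View pics/w40.png

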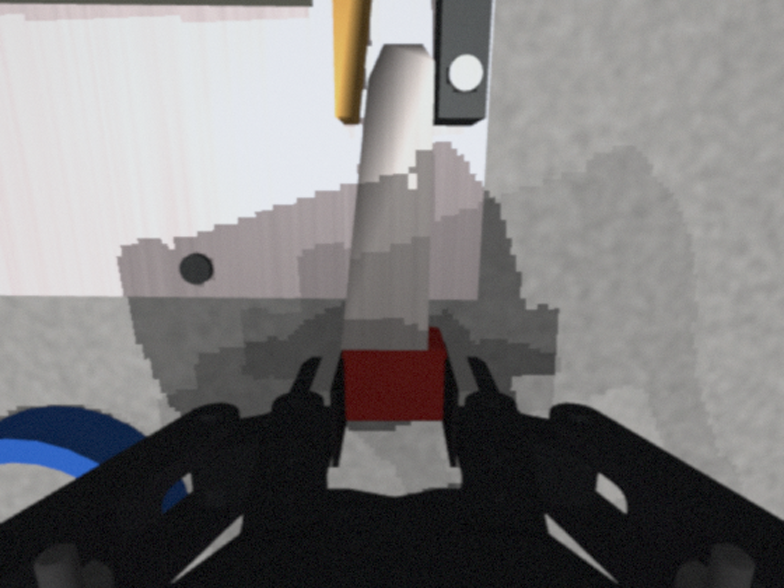

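arm_command(slide=[[0.006,0,0.0005],[0.007,0,0],[0.007,0,0.0],[0.006,0,0.0],[0,0,0],[0,0.0,0],[0,0,0],[0,0,0]], angular=[[0,-0.1,0],[0,0,0],[0,0,0],[0,0,0],[0,0,0],[0,0,0],[0,0,0],[0,0,0]], hand=[0.02,0.02,0.02,0.02,0.02,0.02,0.02,0.02])

```text
time: 58.25
tool_pos: [0.4338, 0.143, 0.0188]
tcp_rot: [-3.14, 0.043, -0.0]
wrist_force: [-0.0, -1.4, -2.0]
width: 0.341
```

```bash
python3 snap.py w41; 
python3 -c "
from h import *
chan()"
```

```text
t58.30 pos [0.4337 0.143  0.0188] xhead -1.56 z [ 2.e-04  8.e-04 -1.e+00] F [ 0.7 -0.3 -0.9] w 0.345
 turn deg [-0.05 -0.01  0.04]  shift now mm [34.7 -0.5  0.3]  after turn [34.7 -0.5  0.3]
y err mm (need world y) 0.5360681259992117
```

View pics/w41.png

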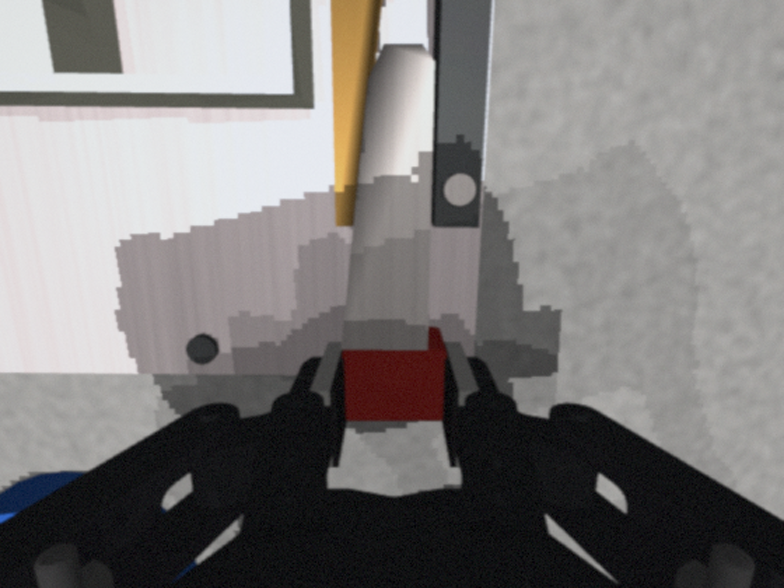

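arm_command(slide=[[0.005,0.0005,0.001],[0.004,0,0.0005],[0.003,0,0.0],[0.0,0,0.0],[0,0,0],[0,0.0,0],[0,0,0],[0,0,0]], angular=[[0,0,0],[0,0,0],[0,0,0],[0,0,0],[0,0,0],[0,0,0],[0,0,0],[0,0,0]], hand=[0.02,0.02,0.02,0.02,0.02,0.02,0.02,0.02])

```text
time: 59.1
tool_pos: [0.445, 0.1417, 0.0173]
tcp_rot: [3.141, -0.044, -0.005]
wrist_force: [-1.2, -1.6, 0.9]
width: 0.343
```

```bash
 
python3 -c "
from h import *
chan()"
```

```text
t59.10 pos [0.445  0.1417 0.0173] xhead -1.60 z [-0.0031 -0.     -1.    ] F [-1.2 -1.6  0.9] w 0.343
 turn deg [ 0.01  0.18 -0.  ]  shift now mm [23.4 -1.6 -1.3]  after turn [23.4 -1.6 -1.2]
y err mm (need world y) 1.5590752031846011
```

arm_command(slide=[[0.004,0,0],[0.004,0,0],[0.004,0,0.0],[0.004,0,0.0],[0,0,0],[0,0.0,0],[0,0,0],[0,0,0]], angular=[[0,0,0],[0,0,0],[0,0,0],[0,0,0],[0,0,0],[0,0,0],[0,0,0],[0,0,0]], hand=[0.02,0.02,0.02,0.02,0.02,0.02,0.02,0.02], squeeze=100)

```text
time: 59.9
tool_pos: [0.4564, 0.1414, 0.0177]
tcp_rot: [3.141, -0.048, -0.022]
wrist_force: [-2.1, -1.4, 1.8]
width: 0.335
```

```bash
 python3 snap.py w42
python3 -c "
from h import *
chan()"
```

```text
t59.95 pos [0.4564 0.1414 0.0177] xhead -1.73 z [-1.380e-02 -1.000e-04 -9.999e-01] F [-3.2 -0.8  1.9] w 0.340
 turn deg [ 0.03  0.79 -0.13]  shift now mm [12.  -1.5 -0.9]  after turn [12.  -1.5 -0.8]
y err mm (need world y) 1.4972631854784646
```

View pics/w42.png

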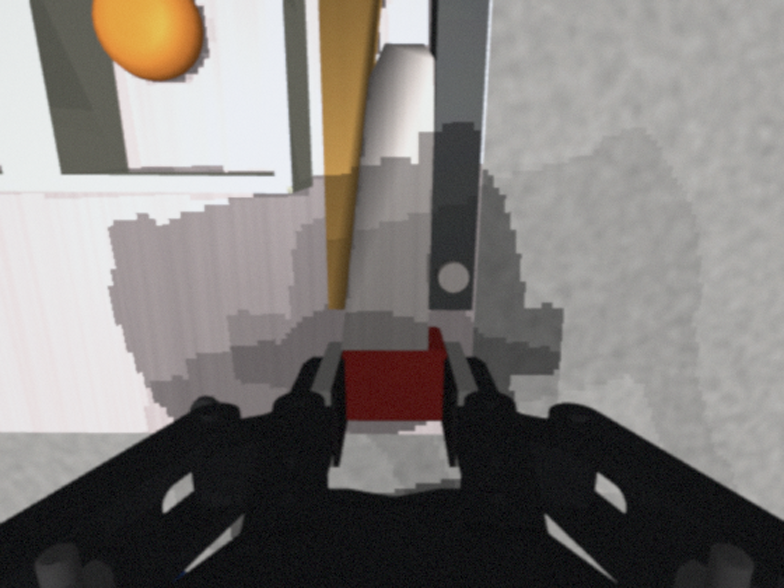

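arm_command(slide=[[0.005,0,0],[0.005,0,0],[0.005,0,0.0],[0.004,0,0.0],[0,0,0],[0,0.0,0],[0,0,0],[0,0,0]], angular=[[0,0.8,0],[0,0.1,0],[0,0.1,0],[0,0,0],[0,0,0],[0,0,0],[0,0,0],[0,0,0]], hand=[0.02,0.02,0.02,0.02,0.02,0.02,0.02,0.02])

```text
time: 60.75
tool_pos: [0.4652, 0.1411, 0.0178]
tcp_rot: [3.139, -0.049, -0.028]
wrist_force: [-3.9, -3.0, 4.1]
width: 0.338
```

```bash
 python3 snap.py w43
python3 -c "
from h import *
chan()"
```

```text
t60.80 pos [0.4652 0.1411 0.0179] xhead -1.79 z [-0.018  -0.0016 -0.9998] F [-3.2 -1.7  2.6] w 0.336
 turn deg [ 0.12  1.03 -0.19]  shift now mm [ 3.1 -1.5 -0.7]  after turn [ 3.2 -1.5 -0.6]
y err mm (need world y) 1.5334535867285448
```

View pics/w43.png

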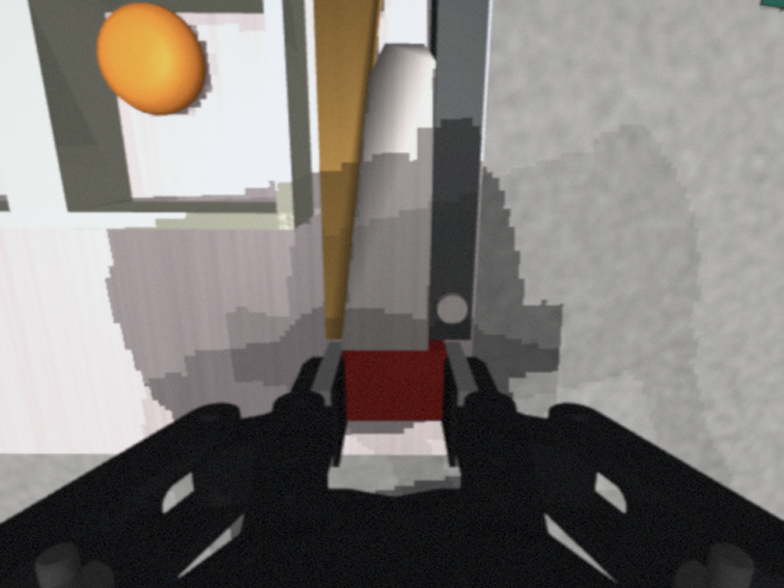

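arm_command(slide=[[0.005,0,0],[0.006,0,0],[0.006,0,0.0],[0.006,0,0.0],[0.006,0,0],[0,0.0,0],[0,0,0],[0,0,0]], angular=[[0,1,0],[0,0.2,0],[0,0.1,0],[0,0.1,0],[0,0.1,0],[0,0,0],[0,0,0],[0,0,0]], hand=[0.02,0.02,0.02,0.02,0.02,0.02,0.02,0.02])

```text
time: 61.6
tool_pos: [0.4697, 0.1409, 0.0173]
tcp_rot: [3.135, -0.053, -0.07]
wrist_force: [-3.4, -2.3, 3.1]
width: 0.336
```

```bash
 python3 snap.py w44
python3 -c "
from h import *
chan()"
```

```text
t61.65 pos [0.4697 0.1409 0.0172] xhead -1.95 z [-0.0447 -0.0047 -0.999 ] F [-3.3 -1.6  3.9] w 0.338
 turn deg [ 0.35  2.55 -0.35]  shift now mm [-1.4 -1.6 -1.2]  after turn [-1.4 -1.6 -1.3]
y err mm (need world y) 1.6393693166575074
```

View pics/w44.png

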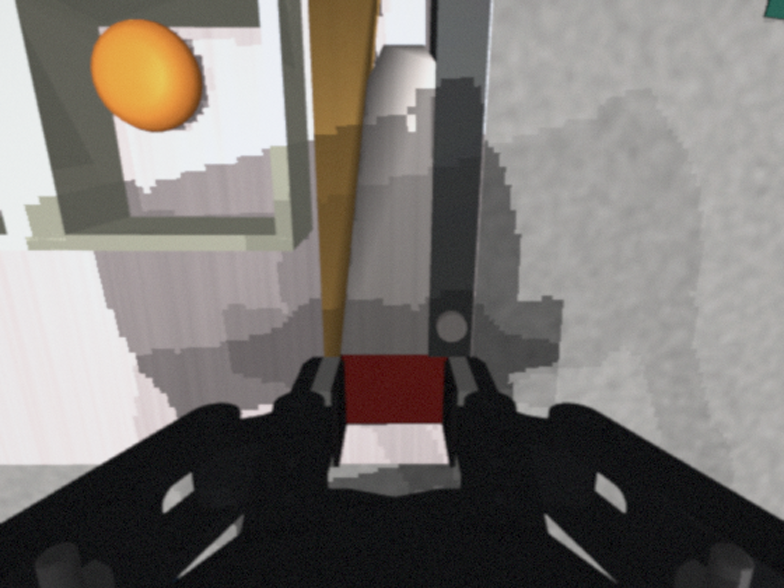

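arm_command(slide=[[0,0,0],[0,0,0],[0,0,0.0],[0,0,0.0],[0,0,0],[0,0.0,-0.01],[0,0,-0.03],[0,0,-0.03]], angular=[[0,0,0],[0,0,0],[0,0,0],[0,0,0],[0,0,0],[0,0,0],[0,1,0],[0,1,0]], hand=[0.035,0.04,0.045,0.048,0.048,0.048,0.048,0.048])

```text
time: 62.45
tool_pos: [0.4711, 0.1413, 0.0851]
tcp_rot: [3.134, -0.051, -0.022]
wrist_force: [0.5, 0.0, 0.2]
width: 0.561
```

```bash
 python3 snap.py w45
python3 -c "
from h import *
chan()"
```

```text
t62.50 pos [0.4744 0.1422 0.0904] xhead -1.85 z [-0.0058 -0.0046 -1.    ] F [-0.4  1.   2.9] w 0.560
 turn deg [ 0.27  0.33 -0.25]  shift now mm [-5.6 -0.5 71.9]  after turn [-6.  -0.2 71.9]
y err mm (need world y) 0.22829830872889145
```

View pics/w45.png

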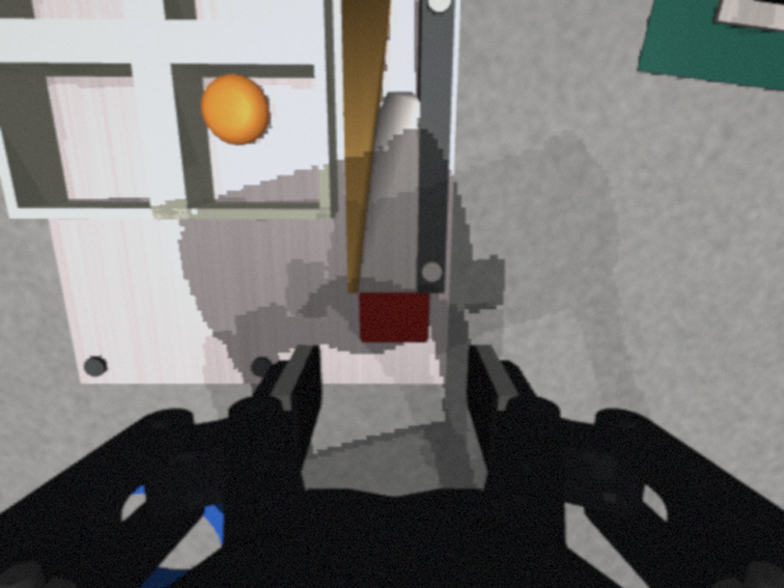

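arm_command(slide=[[-0.02,0,0],[-0.025,0,0],[-0.015,0,0.0],[0,0,0.02],[0,0,0.02],[0,0.0,0.01],[0,0,0],[0,0,0]], angular=[[0,0.3,0],[0,0,0],[0,0,0],[0,0,0],[0,0,0],[0,0,0],[0,0,0],[0,0,0]], hand=[0.03,0.0,0.0,0.0,0.0,0.0,0.0,0.0])

```text
time: 63.3
tool_pos: [0.4199, 0.1462, 0.0493]
tcp_rot: [-3.14, 0.05, -0.028]
wrist_force: [-0.0, 0.6, 0.0]
width: -0.002
```

```bash
 python3 snap.py w46
python3 -c "
from h import *
chan()"
```

```text
t63.35 pos [0.42   0.1462 0.0494] xhead -1.83 z [ 1.830e-02  6.000e-04 -9.998e-01] F [-0.2 -0.6  1.7] w -0.002
 turn deg [-0.06 -1.05 -0.23]  shift now mm [47.9  2.1 31.8]  after turn [48.5  2.2 30.9]
y err mm (need world y) -2.235059826115271
```

View pics/w46.png

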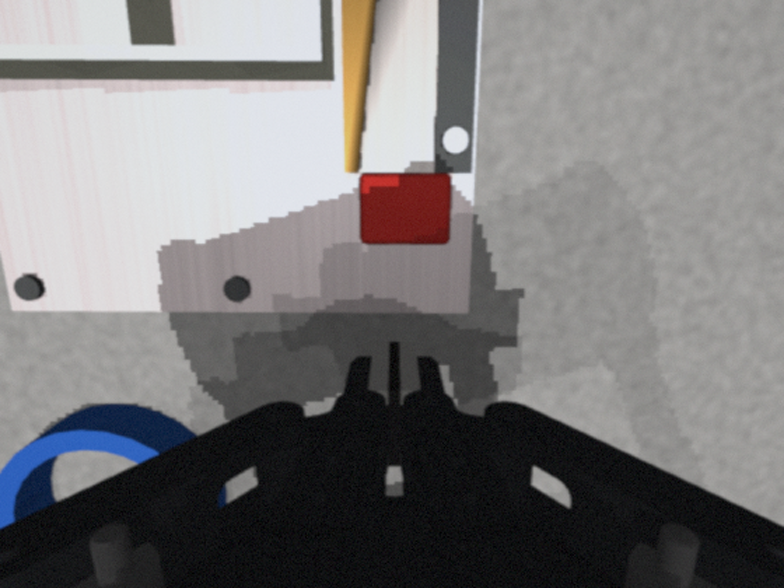

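arm_command(slide=[[-0.005,0.003,0.01],[0,0,0.012],[0,0,0.006],[0.0,0,0.0],[0,0,0],[0,0.0,0],[0,0,0],[0,0,0]], angular=[[0,-1,0],[0,0,0],[0,0,0],[0,0,0],[0,0,0],[0,0,0],[0,0,0],[0,0,0]], hand=[0,0.0,0.0,0.0,0.0,0.0,0.0,0.0])

```text
time: 64.15
tool_pos: [0.4165, 0.1435, 0.0204]
tcp_rot: [-3.139, 0.051, -0.003]
wrist_force: [0.2, -0.1, 0.6]
width: 0.001
```

```bash
 
python3 -c "
from h import *
chan()"
```

```text
t64.15 pos [0.4165 0.1435 0.0204] xhead -1.85 z [ 0.0019  0.002  -1.    ] F [ 0.2 -0.1  0.6] w 0.001
 turn deg [-0.12 -0.11 -0.25]  shift now mm [51.9 -0.8  2. ]  after turn [51.9 -0.6  1.9]
y err mm (need world y) 0.553865895583594
```

arm_command(slide=[[0.012,0,0],[0.012,0,0],[0.005,0,0],[0.005,0,0.0],[0.006,0,0],[0.008,0.0,0],[0.01,0,0],[0.01,0,0]], angular=[[0,0,0],[0,0,0],[0,0,0],[0,0,0],[0,0,0],[0,0,0],[0,0,0],[0,0,0]], hand=[0,0.0,0.0,0.0,0.0,0.0,0.0,0.0])

```text
time: 64.95
tool_pos: [0.4482, 0.1401, 0.0142]
tcp_rot: [3.133, -0.063, -0.14]
wrist_force: [-35.6, 5.6, 53.9]
width: -0.002
```

```bash
 python3 snap.py w47
python3 -c "
from h import *
chan()"
```

```text
t65.00 pos [0.4481 0.1401 0.0143] xhead -2.33 z [-0.0909 -0.0032 -0.9959] F [-33.1   4.6  42.1] w -0.003
 turn deg [ 0.36  5.2  -0.72]  shift now mm [19.7 -3.3 -6.1]  after turn [20.2 -3.1 -4.2]
y err mm (need world y) 3.0779340023863178
```

View pics/w47.png

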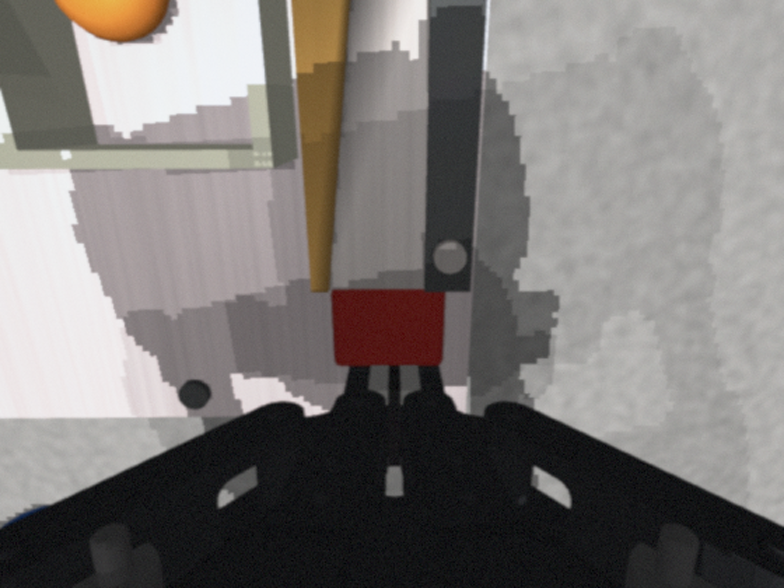

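arm_command(slide=[[-0.006,0,-0.004],[-0.01,0,-0.01],[-0.01,0,-0.02],[-0.01,0,-0.03],[0,0,-0.04],[-0.0,0.0,-0.04],[0,0,-0.04],[0,0,-0.04]], angular=[[0,1,0],[0,2,0],[0,2,0],[0,0,0],[0,0,0],[0,0,0],[0,0,0],[0,0,0]], hand=[0,0.0,0.0,0.0,0.02,0.04,0.04,0.04])

```text
time: 65.8
tool_pos: [0.4095, 0.1418, 0.2412]
tcp_rot: [3.129, -0.064, -0.032]
wrist_force: [-0.0, 0.4, -0.1]
width: 0.47
```

```bash
 python3 snap.py w48; python3 snap.py s48 scene
python3 -c "
from h import *
chan()"
```

```text
t65.90 pos [0.414  0.1431 0.2467] xhead -2.35 z [-0.0081 -0.0077 -0.9999] F [-0.3  1.3  0.1] w 0.467
 turn deg [ 0.46  0.45 -0.75]  shift now mm [ 56.1  -3.5 227.7]  after turn [ 54.4  -1.  228.2]
y err mm (need world y) 1.0207760266802146
```

View pics/w48.png

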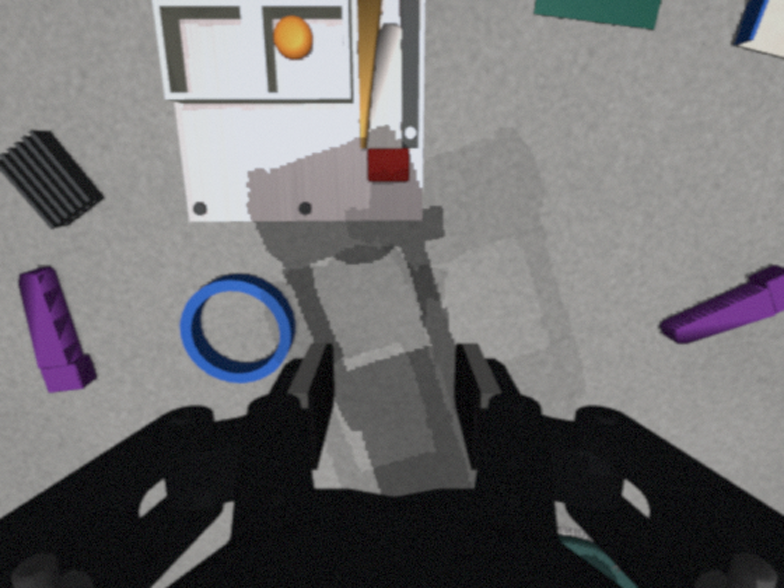

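View pics/s48.png

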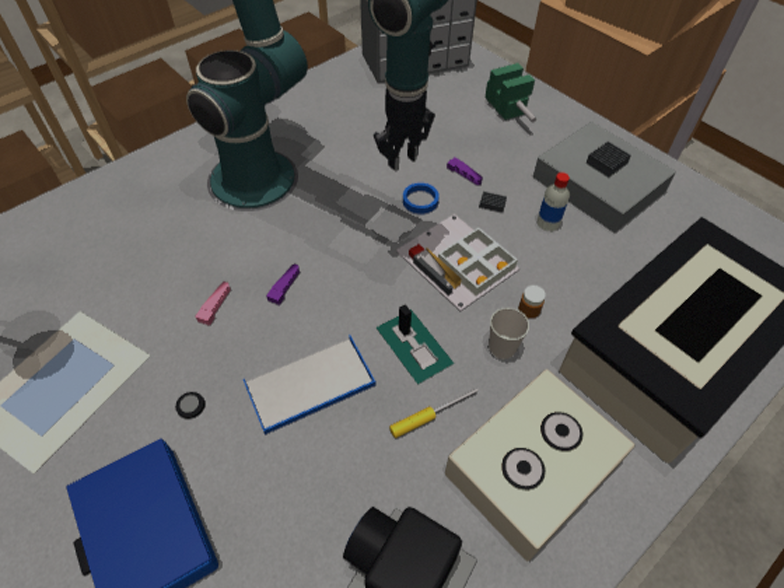

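```bash
 python3 - <<'E'
from h import *
a=np.load('w48.npy');b=np.load('w46.npy')
A=cv2.resize(a[0:140,230:320],None,fx=4,fy=4,interpolation=cv2.INTER_CUBIC);B=cv2.resize(b[50:190,230:350],None,fx=3.5,fy=4,interpolation=cv2.INTER_CUBIC)
save('fin',np.hstack([A,B]))
E
```

```text
(no output)
```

View pics/fin.png

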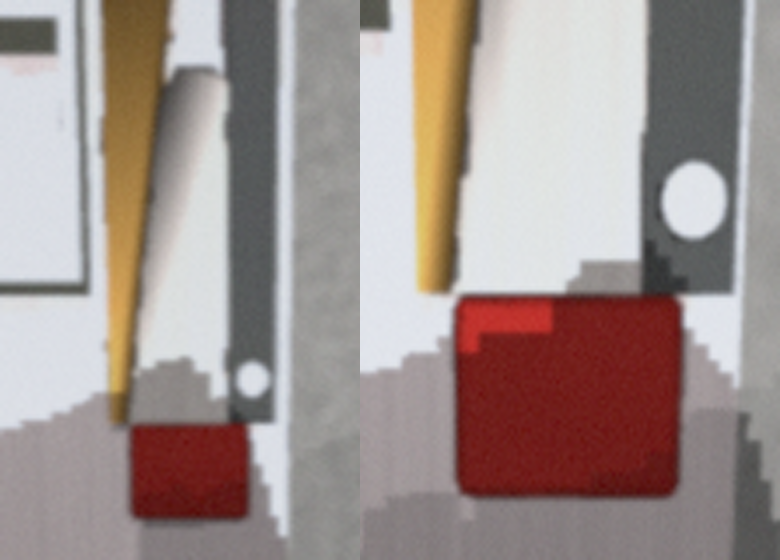

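arm_command(slide=[[0,0,0],[0,0,0],[0,0,0],[0,0,0],[0,0,0],[0,0,0],[0,0,0],[0,0,0]], angular=[[0,0,0],[0,0,0],[0,0,0],[0,0,0],[0,0,0],[0,0,0],[0,0,0],[0,0,0]], hand=[0.04,0.04,0.04,0.04,0.04,0.04,0.04,0.04])

```text
time: 66.7
tool_pos: [0.4121, 0.1421, 0.2416]
tcp_rot: [3.13, -0.065, -0.026]
wrist_force: [-0.9, 0.7, -0.0]
width: 0.467
```

```bash
 python3 snap.py t49 top; python3 - <<'E'
from h import *
save('t49c',np.load('t49.npy')[130:300,150:440],2.7)
E
```

```text
(no output)
```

View pics/t49c.png

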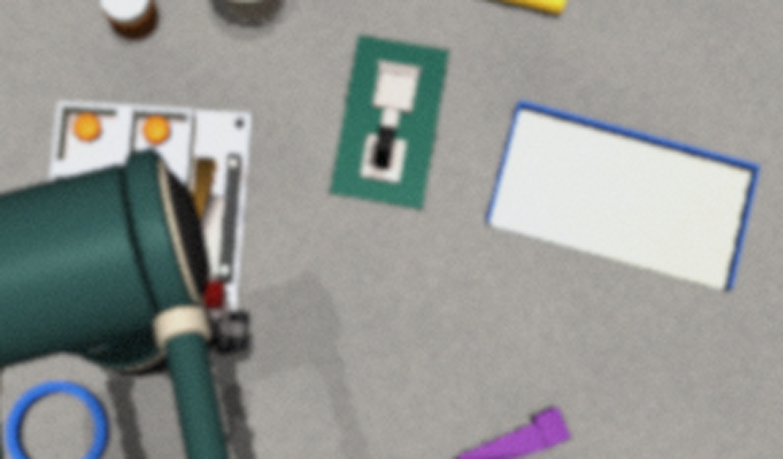

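The last pictures show the spoon upright in the middle of the mat (390,120), the tray empty, and the key seated in the channel, so I am handing the job in.

```bash
 python3 -c "
from h import *
print(bot.finish_job())"
```

```text
the job is handed in; nothing more can be done
None
```

The job is done and handed in at about 67 s, but one thing may count against it. In the final tap the fingertips pressed harder than I meant: the wrist read about 36 N along the key and 54 N vertically against the plate. That is under the 120 N wrist limit, but over 40 N if fingertip contact counts as the gripper's body.

- **Lenses:** there were three. I scooped each with the spoon and tipped them into three separate rack compartments. The tray is empty in the last top view.
- **Spoon:** it stands upright near the middle of the green mat, with both post and pocket over the mat.
- **Key:** the steel-bladed, red-headed key is fully in the channel, with its head against the fence end in the close-up. It did not move after I let go. I did not measure the clamp bar's travel directly; I judged the key tight from how it sits and from the resistance while driving it.
- **Clutter and gripper:** nothing in the clutter looks moved. At the end the gripper was open, well above the bench and touching nothing.

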